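# Gauge the post sockets and set up a level drilling support

## Task

Set up the sheet support for drilling. First take the depth rod and gauge every brass-collared socket of the beam down to its bottom, one after another from the robot's left to its right, and park the rod upright in its stand again; then lift the case's lid over its end lip, slide it out and lay it flat on the bench, pull upward. From the case stand in each collared socket the post whose length suits its depth, so that every post rises 50 mm above its collar, leave the posts not needed in their rack, and lay the blue rail level along the row across all the posts, without shifting the drill, the tape or the bit tray.

Things in the scene. Friction and masses are not known exactly. Their poses are not given: they have to be found in the camera images.
- beam: timber beam fixed to the bench, 70 (x) x 260 (y) x 75 mm high, with four vertical 31 mm bores in a row at its y = +90, +30, -30, -90 mm, x = 0. Origin: centre of its underside, on the bench; z up; turned at most 10 degrees. The blind bores were made by hand, each 30, 42 or 54 mm deep (from the collar's upper face); nothing outside shows which, two may be alike
- collar1: flanged brass collar in the leftmost bore of the beam (left = the robot's left, +y; bore at y = 90 mm of the beam): marks a socket in use; None: bore empty, out of use. Flange 44 mm across, 3 mm thick, on the beam's top; sleeve 25 mm down the bore, loose, 22.6 mm inside. Origin: on its axis, level with the beam's top; socket depth counts from the flange's upper face, 3 mm higher
- collar2: flanged brass collar in the second from the left bore of the beam (left = the robot's left, +y; bore at y = 30 mm of the beam): marks a socket in use; None: bore empty, out of use. Flange 44 mm across, 3 mm thick, on the beam's top; sleeve 25 mm down the bore, loose, 22.6 mm inside. Origin: on its axis, level with the beam's top; socket depth counts from the flange's upper face, 3 mm higher
- collar3: flanged brass collar in the third from the left bore of the beam (left = the robot's left, +y; bore at y = -30 mm of the beam): marks a socket in use; None: bore empty, out of use. Flange 44 mm across, 3 mm thick, on the beam's top; sleeve 25 mm down the bore, loose, 22.6 mm inside. Origin: on its axis, level with the beam's top; socket depth counts from the flange's upper face, 3 mm higher
- collar4: flanged brass collar in the rightmost bore of the beam (left = the robot's left, +y; bore at y = -90 mm of the beam): marks a socket in use; None: bore empty, out of use. Flange 44 mm across, 3 mm thick, on the beam's top; sleeve 25 mm down the bore, loose, 22.6 mm inside. Origin: on its axis, level with the beam's top; socket depth counts from the flange's upper face, 3 mm higher
- rod: depth rod: steel shaft of 10 mm diameter and 112 mm length with a mark every 10 mm, below a black round handle of 22 mm diameter and 52 mm length (164 mm over all, 90 g). Origin: the tip; z runs from the tip up the shaft to the handle. Starts upright in its stand, tip 10 mm above the bench, handle from 122 to 174 mm above the bench; it leans by a few degrees at most
- stand: dark wooden block, 64 x 64 x 70 mm, fixed to the bench, with one vertical hole of 15 mm in its top, 60 mm deep: the depth rod's stand. Origin: centre of its underside; the hole is on its z axis
- case: plywood case fixed to the bench, 226 (x) x 148 mm (y), 132 mm high at its grooved x-end walls. Origin: centre of its underside; z up; turned at most 12 degrees. Inside, posts stand in a rack with cells of 23.5 mm at x = -48, -16, 16, 48 mm, y = 0, feet 6 mm above the bench. Open, the mouth is 188 (x, between the groove ledges) x 132 mm (y); its +y wall is 128 mm high, its -y wall 118 mm
- lip (a point): middle of the top edge of the case's -y wall, 118 mm above the bench. The lid's seat in the grooves is 113 mm above the bench, so this lip stands 5 mm higher than the lid's underside; the grooves are 15 mm high, so the 5 mm lid has 10 mm of play upward. Lift the lid level by 6 to 9 mm, then draw it toward the case's -y by 140 mm or more until clear of the grooves; the other way is blocked
- lid: sliding plywood lid of the case, 208 mm (x) x 126 mm (y) x 5 mm, 120 g, with a dark wooden pull on top: 46 mm (x) x 16 mm (y) x 30 mm high, centred at y = -35 mm. Origin: centre of its underside; z up; its axes match the case's while it is shut
- lid_pull (a point): point inside the lid's pull, on its middle, 26 mm above the lid's underside (the pull's top is 35 mm above the underside)
- post_80: aluminium support post with a yellow head: 20 mm diameter, 80 mm long, chamfered foot, 70 g. Origin: centre of its foot; z toward its head. Starts upright in any cell of the case's rack. Standing on the bottom of a socket 30 mm deep it rises 50 mm above the collar
- post_80_top (a point): centre of the top face of post_80, 80 mm above its foot
- post_92a: aluminium support post with a blue head, one of two alike: 20 mm diameter, 92 mm long, chamfered foot, 70 g. Origin: centre of its foot; z toward its head. Starts upright in any cell of the case's rack. Standing on the bottom of a socket 42 mm deep it rises 50 mm above the collar
- post_92a_top (a point): centre of the top face of post_92a, 92 mm above its foot
- post_92b: aluminium support post with a blue head, one of two alike: 20 mm diameter, 92 mm long, chamfered foot, 70 g. Origin: centre of its foot; z toward its head. Starts upright in any cell of the case's rack. Standing on the bottom of a socket 42 mm deep it rises 50 mm above the collar
- post_92b_top (a point): centre of the top face of post_92b, 92 mm above its foot
- post_104: aluminium support post with a red head: 20 mm diameter, 104 mm long, chamfered foot, 70 g. Origin: centre of its foot; z toward its head. Starts upright in any cell of the case's rack. Standing on the bottom of a socket 54 mm deep it rises 50 mm above the collar
- post_104_top (a point): centre of the top face of post_104, 104 mm above its foot
- rail: straight blue-anodised aluminium rail, 240 mm (its x) x 40 mm (its y) x 20 mm high, 220 g, lying loose on the bench near the beam. Origin: centre of its underside; z up
- drill: bystander: cordless drill standing on its battery, about 220 mm tall, beyond the beam's left end. Origin: centre of its underside
- tape: bystander: roll of black tape lying flat, 100 mm across, 48 mm high. Origin: centre of its underside
- bit_tray: bystander: red open tray of bits, 110 x 170 x 28 mm. Origin: centre of its underside
Not all that is in view belongs to the job. Of the things shaped like the lid, the plywood one is meant.

How it is judged:
On the way, in this order (a step that is already met when the one before it is completed fails the run):
1. the depth rod is held well down in the leftmost socket, if that has a collar (horizontal distance between rod and collar1 below 0.012 m and z of rod in the frame of collar1 below -0.021 m), for 0.3 s.
2. the depth rod is held well down in the second from the left socket, if that has a collar (horizontal distance between rod and collar2 below 0.012 m and z of rod in the frame of collar2 below -0.021 m), for 0.3 s.
3. the depth rod is held well down in the third from the left socket, if that has a collar (horizontal distance between rod and collar3 below 0.012 m and z of rod in the frame of collar3 below -0.021 m), for 0.3 s.
4. the depth rod is held well down in the rightmost socket, if that has a collar (horizontal distance between rod and collar4 below 0.012 m and z of rod in the frame of collar4 below -0.021 m), for 0.3 s.
5. the depth rod stands in its stand again (horizontal distance between rod and stand below 0.012 m and z of rod in the frame of stand below 0.025 m and angle between rod's own z axis and vertical below 0.15 rad), for 0.2 s.
6. the lid is out of the case and lies flat on the bench, pull upward (height (world z) of lid below 0.012 m and angle between lid's own z axis and vertical below 0.1 rad), for 0.2 s.
At the end, for the whole second after the job is handed in: a post stands upright in each collared socket, top 50 mm (+-5) above the collar; other posts stand in the rack; the rail lies on the posts, level (3.4 deg), along the beam (8 deg, 15 mm off centre line), over every collar; rod in its stand, lid flat on the bench pull up, all at rest (all of step 5 and all of step 6 and ((horizontal distance between post_80 and collar1 below 0.008 m and z of post_80_top in the frame of collar1 between 0.048 and 0.058 m and angle between post_80's own z axis and vertical below 0.12 rad) or (horizontal distance between post_92a and collar1 below 0.008 m and z of post_92a_top in the frame of collar1 between 0.048 and 0.058 m and angle between post_92a's own z axis and vertical below 0.12 rad) or (horizontal distance between post_92b and collar1 below 0.008 m and z of post_92b_top in the frame of collar1 between 0.048 and 0.058 m and angle between post_92b's own z axis and vertical below 0.12 rad) or (horizontal distance between post_104 and collar1 below 0.008 m and z of post_104_top in the frame of collar1 between 0.048 and 0.058 m and angle between post_104's own z axis and vertical below 0.12 rad)) and ((horizontal distance between post_80 and collar2 below 0.008 m and z of post_80_top in the frame of collar2 between 0.048 and 0.058 m and angle between post_80's own z axis and vertical below 0.12 rad) or (horizontal distance between post_92a and collar2 below 0.008 m and z of post_92a_top in the frame of collar2 between 0.048 and 0.058 m and angle between post_92a's own z axis and vertical below 0.12 rad) or (horizontal distance between post_92b and collar2 below 0.008 m and z of post_92b_top in the frame of collar2 between 0.048 and 0.058 m and angle between post_92b's own z axis and vertical below 0.12 rad) or (horizontal distance between post_104 and collar2 below 0.008 m and z of post_104_top in the frame of collar2 between 0.048 and 0.058 m and angle between post_104's own z axis and vertical below 0.12 rad)) and ((horizontal distance between post_80 and collar3 below 0.008 m and z of post_80_top in the frame of collar3 between 0.048 and 0.058 m and angle between post_80's own z axis and vertical below 0.12 rad) or (horizontal distance between post_92a and collar3 below 0.008 m and z of post_92a_top in the frame of collar3 between 0.048 and 0.058 m and angle between post_92a's own z axis and vertical below 0.12 rad) or (horizontal distance between post_92b and collar3 below 0.008 m and z of post_92b_top in the frame of collar3 between 0.048 and 0.058 m and angle between post_92b's own z axis and vertical below 0.12 rad) or (horizontal distance between post_104 and collar3 below 0.008 m and z of post_104_top in the frame of collar3 between 0.048 and 0.058 m and angle between post_104's own z axis and vertical below 0.12 rad)) and ((horizontal distance between post_80 and collar4 below 0.008 m and z of post_80_top in the frame of collar4 between 0.048 and 0.058 m and angle between post_80's own z axis and vertical below 0.12 rad) or (horizontal distance between post_92a and collar4 below 0.008 m and z of post_92a_top in the frame of collar4 between 0.048 and 0.058 m and angle between post_92a's own z axis and vertical below 0.12 rad) or (horizontal distance between post_92b and collar4 below 0.008 m and z of post_92b_top in the frame of collar4 between 0.048 and 0.058 m and angle between post_92b's own z axis and vertical below 0.12 rad) or (horizontal distance between post_104 and collar4 below 0.008 m and z of post_104_top in the frame of collar4 between 0.048 and 0.058 m and angle between post_104's own z axis and vertical below 0.12 rad)) and ((z of post_80 in the frame of case between -0.01 and 0.02 m and x of post_80 in the frame of case between -0.075 and 0.075 m and y of post_80 in the frame of case between -0.03 and 0.03 m and angle between post_80's own z axis and vertical below 0.2 rad) or (horizontal distance between post_80 and collar1 below 0.008 m and z of post_80_top in the frame of collar1 between 0.048 and 0.058 m and angle between post_80's own z axis and vertical below 0.12 rad) or (horizontal distance between post_80 and collar2 below 0.008 m and z of post_80_top in the frame of collar2 between 0.048 and 0.058 m and angle between post_80's own z axis and vertical below 0.12 rad) or (horizontal distance between post_80 and collar3 below 0.008 m and z of post_80_top in the frame of collar3 between 0.048 and 0.058 m and angle between post_80's own z axis and vertical below 0.12 rad) or (horizontal distance between post_80 and collar4 below 0.008 m and z of post_80_top in the frame of collar4 between 0.048 and 0.058 m and angle between post_80's own z axis and vertical below 0.12 rad)) and ((z of post_92a in the frame of case between -0.01 and 0.02 m and x of post_92a in the frame of case between -0.075 and 0.075 m and y of post_92a in the frame of case between -0.03 and 0.03 m and angle between post_92a's own z axis and vertical below 0.2 rad) or (horizontal distance between post_92a and collar1 below 0.008 m and z of post_92a_top in the frame of collar1 between 0.048 and 0.058 m and angle between post_92a's own z axis and vertical below 0.12 rad) or (horizontal distance between post_92a and collar2 below 0.008 m and z of post_92a_top in the frame of collar2 between 0.048 and 0.058 m and angle between post_92a's own z axis and vertical below 0.12 rad) or (horizontal distance between post_92a and collar3 below 0.008 m and z of post_92a_top in the frame of collar3 between 0.048 and 0.058 m and angle between post_92a's own z axis and vertical below 0.12 rad) or (horizontal distance between post_92a and collar4 below 0.008 m and z of post_92a_top in the frame of collar4 between 0.048 and 0.058 m and angle between post_92a's own z axis and vertical below 0.12 rad)) and ((z of post_92b in the frame of case between -0.01 and 0.02 m and x of post_92b in the frame of case between -0.075 and 0.075 m and y of post_92b in the frame of case between -0.03 and 0.03 m and angle between post_92b's own z axis and vertical below 0.2 rad) or (horizontal distance between post_92b and collar1 below 0.008 m and z of post_92b_top in the frame of collar1 between 0.048 and 0.058 m and angle between post_92b's own z axis and vertical below 0.12 rad) or (horizontal distance between post_92b and collar2 below 0.008 m and z of post_92b_top in the frame of collar2 between 0.048 and 0.058 m and angle between post_92b's own z axis and vertical below 0.12 rad) or (horizontal distance between post_92b and collar3 below 0.008 m and z of post_92b_top in the frame of collar3 between 0.048 and 0.058 m and angle between post_92b's own z axis and vertical below 0.12 rad) or (horizontal distance between post_92b and collar4 below 0.008 m and z of post_92b_top in the frame of collar4 between 0.048 and 0.058 m and angle between post_92b's own z axis and vertical below 0.12 rad)) and ((z of post_104 in the frame of case between -0.01 and 0.02 m and x of post_104 in the frame of case between -0.075 and 0.075 m and y of post_104 in the frame of case between -0.03 and 0.03 m and angle between post_104's own z axis and vertical below 0.2 rad) or (horizontal distance between post_104 and collar1 below 0.008 m and z of post_104_top in the frame of collar1 between 0.048 and 0.058 m and angle between post_104's own z axis and vertical below 0.12 rad) or (horizontal distance between post_104 and collar2 below 0.008 m and z of post_104_top in the frame of collar2 between 0.048 and 0.058 m and angle between post_104's own z axis and vertical below 0.12 rad) or (horizontal distance between post_104 and collar3 below 0.008 m and z of post_104_top in the frame of collar3 between 0.048 and 0.058 m and angle between post_104's own z axis and vertical below 0.12 rad) or (horizontal distance between post_104 and collar4 below 0.008 m and z of post_104_top in the frame of collar4 between 0.048 and 0.058 m and angle between post_104's own z axis and vertical below 0.12 rad)) and angle between rail's own z axis and vertical below 0.06 rad and angle between the x axis of rail and the y axis of beam, either way round below 0.15 rad and x of rail in the frame of beam between -0.015 and 0.015 m and z of rail in the frame of beam between 0.122 and 0.135 m and x of collar1 in the frame of rail between -0.112 and 0.112 m and x of collar2 in the frame of rail between -0.112 and 0.112 m and x of collar3 in the frame of rail between -0.112 and 0.112 m and x of collar4 in the frame of rail between -0.112 and 0.112 m and linear speed of rail below 0.02 m/s); the robot touches nothing.
It fails at once if the drill is shifted by more than 25 mm (distance of drill from where it was at the start of the episode above 0.025 m).
It fails at once if the tape is shifted by more than 25 mm (distance of tape from where it was at the start of the episode above 0.025 m).
It fails at once if the bit tray is shifted by more than 25 mm (distance of bit_tray from where it was at the start of the episode above 0.025 m).
Of collar1, collar2, collar3, collar4 only 2 to 4 are there at a start; the rules pass over those that are not, and their reading is None.
At some moment in a run one of rail may be knocked a few centimetres aside while the robot is not near it.
It also fails if it takes over 210 s, if anything falls off the work surface, if the arm or the gripper's body presses on something with over 40 N, if the wrist force passes 120 N, or if a joint passes its speed limit or range.

## Robot

A 7-joint arm with a two-finger parallel gripper is mounted at the origin on the work surface. World frame = base frame: x ahead of the robot, y to its left, z up, the work surface at z = 0. Lengths are in m, angles in rad, forces in N, time in s.
With the tool pointing down it reaches from about 0.425 to 0.875 m from the base axis. Payload 4.7 kg.
Tool frame: the origin (TCP) lies midway between the tips of the shut fingers; the grasp point (between the pads) lies 19 mm behind it; y points along the fingers, x is the direction in which the jaws open and shut, and the axes are right-handed (so a half turn about y gives the same grasp; the last joint's range is limited). The gripper opens to 85 mm and grips with 20 to 120 N. Pads are 22 mm wide; open, the fingers measure 114 mm over their backs; the gripper's body (76 mm by 85 mm) begins 54 mm behind the grasp point. The pads swing forward as they close: fully open they stand 13 mm farther back than shut.
Start: joints at [0.014, 0.321, -0.07, 1.45, 0.023, 1.371, -0.057], TCP at [0.65, -0, 0.193] pointing down, gripper open.
Joint ranges: [-2.86, 2.86], [-0.3, 2.09], [-1.38, 1.24], [0.06, 2.45], [-1.56, 4.7], [0.09, 2.05], [-2.69, 2.69]. Speed limits (rad/s): [2.57, 2.57, 3.14, 3.14, 3.14, 3.14, 3.14].

## Interface

Orientations are given as a unit quaternion [x, y, z, w].
In Python, from bench import r gives the robot as it stands. The module is installed in compiled form; this text tells all that it offers.
- The arm moves only by the tool play_rows, never from a script. Its argument "commands" is a list of rows, each a list of 3 entries, a list of its own where there are three numbers: the shift along the tool's x, y, z in m, then the turn, a rotation vector about the tool's x, y, z in rad, then the gripper's target within -1 to 1 (shut at 1, half-way at 0, fully open at -1). A call has 1 to 10 rows; each row shifts and turns the commanded pose from where the row before left it, along the tool's axes as they then stand; what a row does not reach is not made up. A row lasts 1/8 s, in which the tool goes at most 62.5 mm and 10.7 degrees, less where a joint would pass 70% of its speed; a pose out of reach is approached as far as the arm can. A call with a gripper value outside its range is refused whole. The fingers move at their own pace and stop on an object; "force" is the grip in N (left out, the last holds). Time passes only in rows, so rows that do not move let the fingers close. It gives the time, the measured TCP pose, the force and the opening at its end, in the units of the state.
- r.get_state(): the state, without advancing time (a new reading comes with each control period).
- r.camera(name): name is "scene" or "side" or "wrist"; returns (picture, depth): 480x640x3 uint8, blue, green, red; 480x640 float32, m along the optical axis (not along the pixel's ray), 0 where there is no reading.
- r.camera_model(name): a dict with "K" (3x3 intrinsics, pixels), "xyz" and "rotation" of the camera in the world. Camera axes: x right, y down, z forward; pixel columns grow to the right and rows downward; lengths in m; the calibration is good to about 2 mm. A picture is of the moment at which its call begins: read the wrist's pose just before it. camera_model takes no time and is no camera call; for the wrist camera it gives the pose at the moment of the call.
- r.job_done(): hands the job in, once; it reports no verdict.
The state is a dict: "time": time; "joint_pos": joint angles; "qd": joint speeds; "joint_torque": joint torques, N m; "tcp_pos": TCP position; "tcp_rot": TCP orientation; "wrist_force": force on the tool from outside, world axes, zero at the start; "wrist_torque": the same for the moment, N m; "opening": finger opening in m.
Only numpy, scipy, OpenCV 4.12 (cv2) and the standard library are available. Lean on these libraries where they do the work, as an engineer would, in place of code of your own. Each camera call takes 0.05 s, during which the arm holds its last target.

## Working session

There is one attempt and no reset: what is moved stays moved. The work goes in short steps, Python scripts to look and compute and a tool call to move; the robot and the scene stay as the last step left them, time stands still between calls to the robot, and variables do not carry over. Pictures are saved under pics/ and viewed, and the job is handed in when it is done.

Besides the shell and the picture viewer there is one more tool, called after "Emit:" as name(argument=value, ...) on one line, values as JSON. play_rows: Moves the arm, as the interface text tells. Its arguments: {"type":"object","properties":{"commands":{"type":"array","items":{"type":"array"}},"force":{"type":"number"}},"required":["commands"]}

```bash
mkdir -p pics; ls
python3 - <<'E'
from bench import r
import cv2,numpy as np
s=r.get_state()
for k,v in s.items(): print(k,np.round(v,4))
for n in ["scene","side","wrist"]:
    m=r.camera_model(n); print(n,np.round(m["K"],1).tolist(),np.round(m["xyz"],4),np.round(m["rotation"],4).tolist())
    p,d=r.camera(n); cv2.imwrite(f"pics/{n}0.png",p); np.save(f"pics/{n}0.npy",d)
E
```

```text
pics
time 0.0
joint_pos [ 0.0141  0.3218 -0.0701  1.4517  0.0226  1.3708 -0.0569]
qd [ 0.0009 -0.0001 -0.0006 -0.0012  0.0009 -0.0008  0.0013]
joint_torque [-1.30000e-03 -4.93580e+01 -3.82700e-01 -3.14335e+01  1.30000e-02
  1.13000e-02  0.00000e+00]
tcp_pos [ 0.6494 -0.      0.1915]
tcp_rot [ 7.071e-01 -6.000e-04 -7.000e-04 -7.071e-01]
wrist_force [ 0.8368 -0.5364  0.071 ]
wrist_torque [ 0.0089  0.0218 -0.0299]
opening 0.0852
scene [[486.7, 0.0, 313.2], [0.0, 486.7, 235.9], [0.0, 0.0, 1.0]] [0.9487 0.545  1.2687] [0.2577, 0.9267, -0.2634, -0.0734]
side [[525.5, 0.0, 313.0], [0.0, 525.5, 240.5], [0.0, 0.0, 1.0]] [-0.0082  0.6843  1.2713] [-0.2904, 0.898, -0.3116, 0.1101]
wrist [[412.7, 0.0, 316.0], [0.0, 412.7, 237.7], [0.0, 0.0, 1.0]] [0.6507 0.0723 0.3743] [0.9897, 0.0002, -0.0011, 0.1428]
```

View pics/scene0.png

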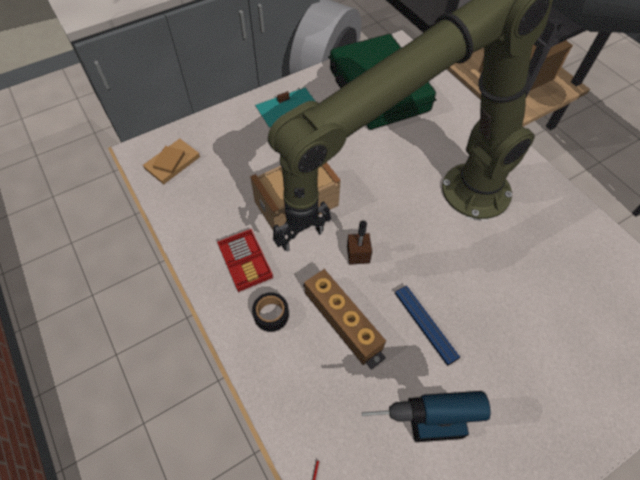

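View pics/side0.png

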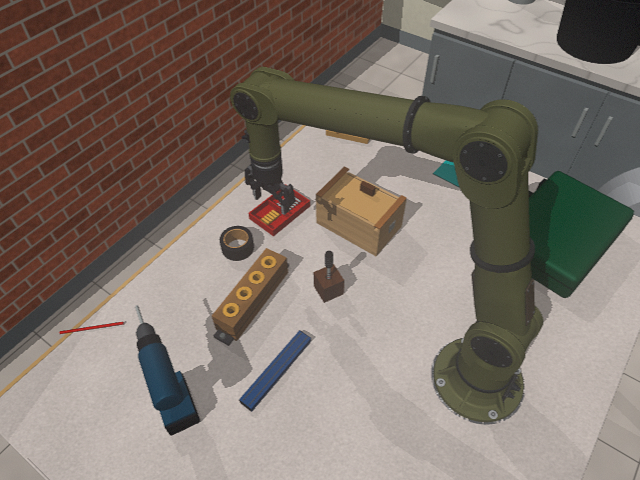

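View pics/wrist0.png

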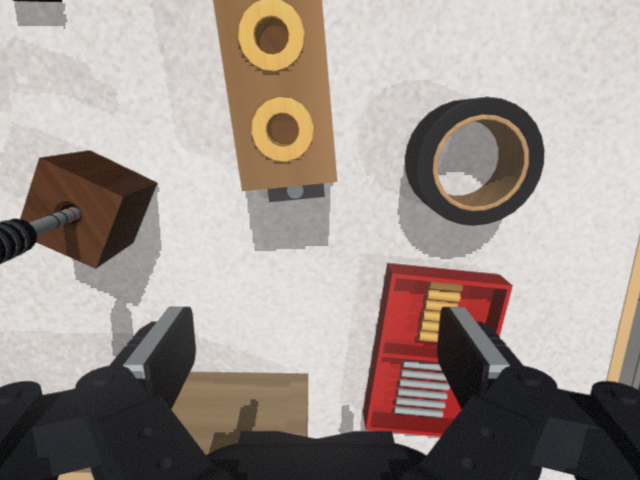

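```bash
cat > h.py <<'E'
from bench import r
import cv2,numpy as np
from scipy.spatial.transform import Rotation as R
def cam(n):
    m=r.camera_model(n); return np.array(m["K"]),np.array(m["xyz"]),R.from_quat(m["rotation"]).as_matrix()
def ray(c,uv):
    K,t,Rm=c; uv=np.atleast_2d(np.float64(uv)); d=np.c_[uv,np.ones(len(uv))]@np.linalg.inv(K).T@Rm.T
    return t,d
def plane(c,uv,z):
    t,d=ray(c,uv); return t+d*((z-t[2])/d[:,2])[:,None]
def proj(c,X):
    K,t,Rm=c; p=(np.atleast_2d(X)-t)@Rm@K.T; return p[:,:2]/p[:,2:]
def cloud(c,dep):
    K,t,Rm=c; v,u=np.mgrid[0:480,0:640]; d=np.stack([(u-K[0,2])/K[0,0],(v-K[1,2])/K[1,1],np.ones_like(u)],-1)*dep[...,None]
    return d@Rm.T+t
def tri(obs):
    A=np.zeros((3,3));b=np.zeros(3)
    for c,uv in obs:
        t,d=ray(c,uv); d=d[0]/np.linalg.norm(d[0]); P=np.eye(3)-np.outer(d,d); A+=P;b+=P@t
    x=np.linalg.solve(A,b); return x
def st():
    s=r.get_state(); print("t",round(s["time"],2),"tcp",np.round(s["tcp_pos"],4),"R",np.round(R.from_quat(s["tcp_rot"]).as_matrix(),3).tolist(),"F",np.round(s["wrist_force"],2),"M",np.round(s["wrist_torque"],3),"op",round(float(s["opening"]),4))
    return s
def grab(n,name):
    c=cam(n); p,d=r.camera(n); cv2.imwrite(f"pics/{name}.png",p); np.save(f"pics/{name}.npy",d); return c,p,d
def crop(p,x0,y0,x1,y1,s,name):
    cv2.imwrite(f"pics/{name}.png",cv2.resize(p[y0:y1,x0:x1],None,fx=s,fy=s,interpolation=cv2.INTER_CUBIC))
E
python3 - <<'E'
from h import *
S=cv2.imread("pics/scene0.png");D=cv2.imread("pics/side0.png")
crop(S,220,130,420,380,2.4,"sc_crop");crop(D,200,160,420,420,2.3,"si_crop")
for n,img in (("scene",S),("side",D),("wrist",cv2.imread("pics/wrist0.png"))):
    hsv=cv2.cvtColor(img,cv2.COLOR_BGR2HSV); print(n)
    c=cam(n); dep=np.load(f"pics/{n}0.npy"); P=cloud(c,dep)
    for nm,lo,hi,amin in (("brass",(18,110,150),(32,255,255),40),("blue",(100,90,40),(125,255,255),100)):
        m=cv2.inRange(hsv,lo,hi); k,l,stt,ce=cv2.connectedComponentsWithStats(m)
        for i in range(1,k):
            if stt[i,4]>amin:
                q=P[l==i]; q=q[q[:,2]<1]; print(nm,stt[i],np.round(ce[i],1),"med xyz",np.round(np.median(q,0),4),"on z.078",np.round(plane(c,ce[i],.078)[0],4))
E
```

```text
scene
brass [243 263  14  17 111] [249.5 270.7] med xyz [ 0.7673 -0.1113  0.0163] on z.078 [ 0.7765 -0.0796  0.078 ]
blue [ 396  287   63   77 1114] [427.1 325.2] med xyz [0.432  0.288  0.0201] on z.078 [0.4562 0.2987 0.078 ]
blue [ 418  392   72   47 2355] [452.2 413.8] med xyz [0.5767 0.5072 0.2098] on z.078 [0.542  0.5031 0.078 ]
side
brass [262 210  17  13  84] [270.  216.2] med xyz [ 0.7686 -0.1109  0.0167] on z.078 [ 0.7314 -0.0728  0.078 ]
brass [261 256  15  12 109] [268.2 261.6] med xyz [0.628  0.061  0.0782] on z.078 [0.6283 0.0623 0.078 ]
brass [249 271  15  13 113] [256.2 276.8] med xyz [0.6225 0.121  0.078 ] on z.078 [0.6223 0.122  0.078 ]
brass [116 275  18  18  44] [123.9 284. ] med xyz [9.624e-01 3.319e-01 1.000e-04] on z.078 [0.9032 0.3518 0.078 ]
brass [236 287  16  13 120] [244.  292.8] med xyz [0.615  0.1809 0.0786] on z.078 [0.6154 0.1815 0.078 ]
brass [223 303  16  14 130] [230.7 309.3] med xyz [0.6098 0.2404 0.0784] on z.078 [0.61  0.241 0.078]
brass [  4 352  42  41 115] [ 24.  372.3] med xyz [9.624e-01 6.717e-01 2.000e-04] on z.078 [0.9029 0.6699 0.078 ]
blue [ 240  331   70   78 1051] [273.7 370.6] med xyz [0.4296 0.2941 0.0204] on z.078 [0.4094 0.3093 0.078 ]
blue [ 139  343   56   84 2064] [163.1 385.7] med xyz [0.5442 0.5098 0.2099] on z.078 [0.6002 0.4943 0.078 ]
wrist
brass [ 238    0   67   71 2719] [270.9  34.2] med xyz [0.6209 0.1234 0.0794] on z.078 [0.6207 0.1237 0.078 ]
brass [ 251   97   63   65 2305] [282.  128.6] med xyz [0.6269 0.0644 0.0794] on z.078 [0.6266 0.0639 0.078 ]
brass [428 290  31  12 262] [443.1 295.3] med xyz [ 0.7696 -0.089   0.0178] on z.078 [ 0.7494 -0.0619  0.078 ]
brass [420 300  37  41 664] [432.5 319.2] med xyz [ 0.7606 -0.1124  0.0177] on z.078 [ 0.7427 -0.0825  0.078 ]
```

View pics/sc_crop.png

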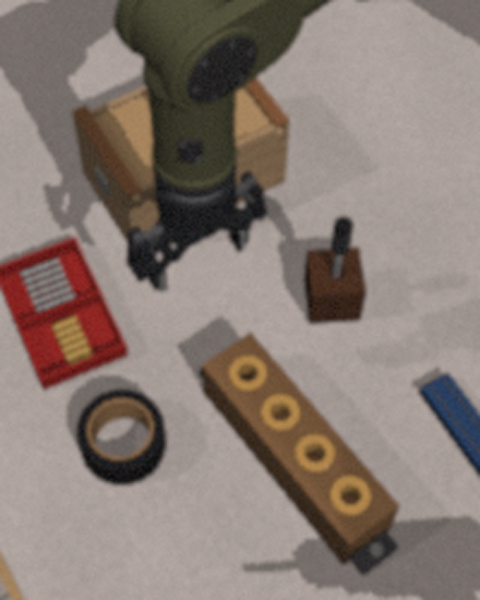

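View pics/si_crop.png

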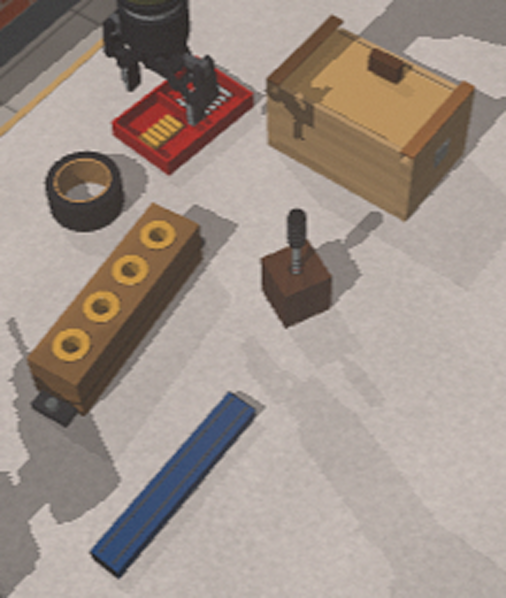

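Run:
```python
from h import *
for n in ("scene","side","wrist"):
    img=cv2.imread(f"pics/{n}0.png"); c=cam(n); P=cloud(c,np.load(f"pics/{n}0.npy"))
    hsv=cv2.cvtColor(img,cv2.COLOR_BGR2HSV)
    def comp(nm,lo,hi,amin=80):
        m=cv2.inRange(hsv,lo,hi); k,l,s,ce=cv2.connectedComponentsWithStats(m)
        for i in range(1,k):
            if s[i,4]>amin:
                q=P[l==i]; q=q[(q[:,2]>-.05)&(q[:,2]<.4)&(abs(q[:,1])<.9)]
                if len(q)>50: print(n,nm,s[i].tolist(),"z5/50/95",np.round(np.percentile(q[:,2],[5,50,95]),3),"x",np.round(np.percentile(q[:,0],[1,99]),3),"y",np.round(np.percentile(q[:,1],[1,99]),3))
    comp("teal",(82,90,60),(98,255,255)); comp("red",(0,150,90),(4,255,255)); 
pts={"scene":{"stand_top":[(360,240)],"boardTL":[(172,160)],"pull":[(283,97)],"handle_top":[(362,223)],"case":[(270,183),(325,170)],"black":[(376,360)],"tape":[(270,311)]},
"side":{"case":[(368,187),(345,174),(370,210),(340,190),(390,200)],"handle_top":[(329,254)],"stand":[(330,285)],"board":[(348,137)],"teal":[(447,172)]}}
for n in pts:
    c=cam(n); P=cloud(c,np.load(f"pics/{n}0.npy"))
    for k,v in pts[n].items(): print(n,k,[np.round(P[y,x],3).tolist() for x,y in v])
```

```text
scene teal [256, 88, 58, 39, 843] z5/50/95 [0.001 0.006 0.011] x [0.238 0.44 ] y [-0.713 -0.605]
scene red [218, 230, 54, 61, 1240] z5/50/95 [0.001 0.007 0.028] x [0.705 0.821] y [-0.241 -0.066]
side teal [433, 160, 26, 27, 341] z5/50/95 [-0.001  0.005  0.01 ] x [0.356 0.444] y [-0.68  -0.589]
side red [249, 190, 61, 45, 674] z5/50/95 [0.001 0.009 0.031] x [0.705 0.824] y [-0.237 -0.064]
side red [60, 322, 63, 12, 155] z5/50/95 [0.002 0.008 0.013] x [0.862 0.98 ] y [0.422 0.54 ]
wrist red [366, 265, 146, 171, 9133] z5/50/95 [0.005 0.007 0.03 ] x [0.701 0.823] y [-0.236 -0.062]
scene stand_top [[0.466, 0.002, 0.092]]
scene boardTL [[0.803, -0.59, 0.046]]
scene pull [[0.336, -0.684, 0.022]]
scene handle_top [[0.465, -0.002, 0.173]]
scene case [[0.595, -0.29, 0.117], [0.429, -0.247, 0.119]]
scene black [[0.607, 0.295, 0.023]]
scene tape [[0.774, 0.022, -0.0]]
side case [[0.523, -0.286, 0.148], [0.625, -0.317, 0.121], [0.482, -0.236, 0.119], [0.6, -0.253, 0.118], [0.454, -0.303, 0.12]]
side handle_top [[0.464, -0.0, 0.172]]
side stand [[0.444, 0.021, 0.07]]
side board [[0.787, -0.583, 0.005]]
side teal [[0.41, -0.629, 0.002]]
```

Emit:
play_rows(commands=[[[-0.046, -0.0125, -0.01], [0, 0, 0], -1], [[-0.046, -0.0125, -0.01], [0, 0, 0], -1], [[-0.046, -0.0125, -0.01], [0, 0, 0], -1], [[-0.046, -0.0125, -0.01], [0, 0, 0], -1], [[0, 0, 0], [0, 0, 0], -1]], force=60)

```text
time: 0.78
tcp_pos: [0.4645, -0.0412, 0.2442]
tcp_rot: [0.707, 0.0, 0.002, -0.707]
wrist_force: [-0.3, 0.1, 0.1]
opening: 0.0857
```

Run:
```python
from h import *
st()
c,p,d=grab("wrist","w1"); c2,p2,d2=grab("scene","s1"); crop(p2,220,130,420,380,2.4,"s1c")
P=cloud(c,d)
m=(P[...,2]>.066)&(P[...,2]<.076)&(abs(P[...,0]-.465)<.06)&(abs(P[...,1])<.06)
q=P[m][:,:2]; rr=cv2.minAreaRect(q.astype(np.float32)*1000); print("stand top",rr)
m=(P[...,2]>.168)&(P[...,2]<.18)&(abs(P[...,0]-.465)<.05)&(abs(P[...,1])<.05); q=P[m]; print("handle top",len(q),q.mean(0),(q.max(0)+q.min(0))/2)
```

```text
t 0.78 tcp [ 0.4645 -0.0412  0.2442] R [[1.0, 0.003, 0.002], [-0.002, -0.001, 1.0], [0.003, -1.0, -0.001]] F [-0.26  0.11  0.12] M [ 0.017 -0.097  0.019] op 0.0857
stand top ((462.8021545410156, 0.9112586975097656), (63.98869323730469, 64.16908264160156), 63.047019958496094)
handle top 998 [0.46293756 0.00145574 0.17509554] [0.46273324 0.00122118 0.1728491 ]
```

View pics/w1.png

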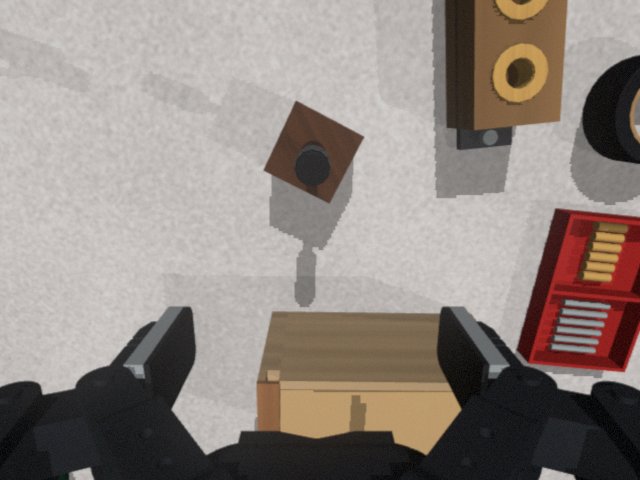

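View pics/s1c.png

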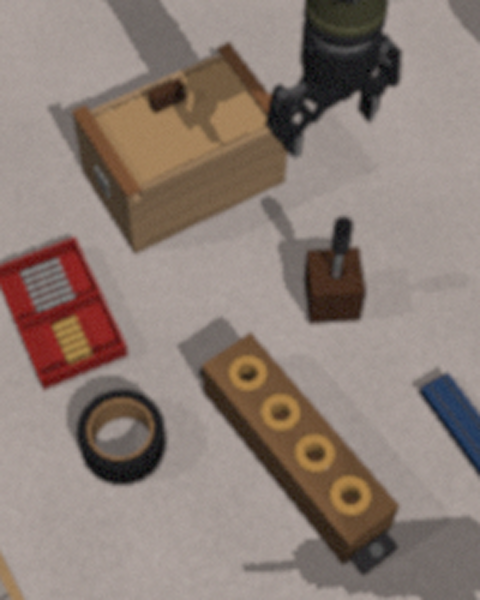

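Emit:
play_rows(commands=[[[-0.0015, 0, 0.042], [0, 0, 0], -1], [[0, 0.03, 0], [0, 0, 0], -1], [[0, 0.03, 0], [0, 0, 0], -1], [[0, 0.03, 0], [0, 0, 0], -1], [[0, 0.024, 0], [0, 0, 0], -1], [[0, 0, 0], [0, 0, 0], 1], [[0, 0, 0], [0, 0, 0], 1], [[0, 0, 0], [0, 0, 0], 1], [[0, 0, 0], [0, 0, 0], 1], [[0, 0, 0], [0, 0, 0], 1]], force=60)

```text
time: 2.12
tcp_pos: [0.4656, 0.002, 0.1299]
tcp_rot: [0.707, 0.001, 0.001, -0.707]
wrist_force: [-0.2, 0.1, 4.3]
opening: 0.0179
```

Run:
```python
from h import *
st()
```

```text
t 2.12 tcp [0.4656 0.002  0.1299] R [[1.0, 0.003, 0.0], [-0.0, -0.0, 1.0], [0.003, -1.0, -0.0]] F [-0.22  0.1   4.34] M [-0.053 -0.041  0.034] op 0.0179
```

Run:
```python
from h import *
st()
c,p,d=grab("wrist","w2"); c2,p2,d2=grab("scene","s2"); crop(p2,320,170,420,270,6,"s2c")
c2,p2,d2=grab("side","d2"); crop(p2,270,210,390,310,6,"d2c")
```

```text
t 2.12 tcp [0.4656 0.002  0.1299] R [[1.0, 0.003, 0.0], [-0.0, -0.0, 1.0], [0.003, -1.0, -0.0]] F [-0.22  0.1   4.34] M [-0.053 -0.041  0.034] op 0.0179
```

View pics/s2c.png

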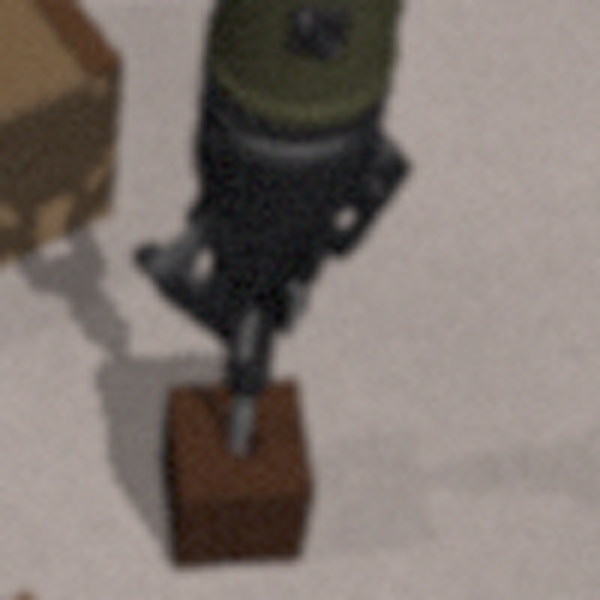

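View pics/d2c.png

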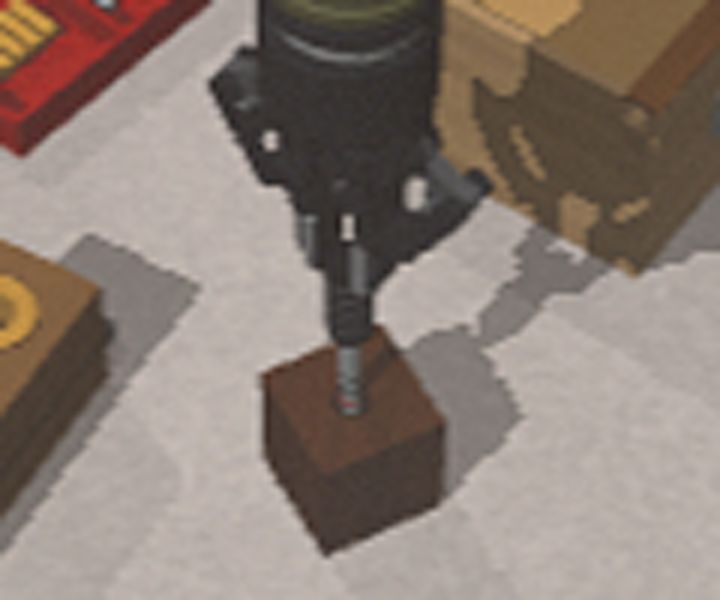

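View pics/w2.png

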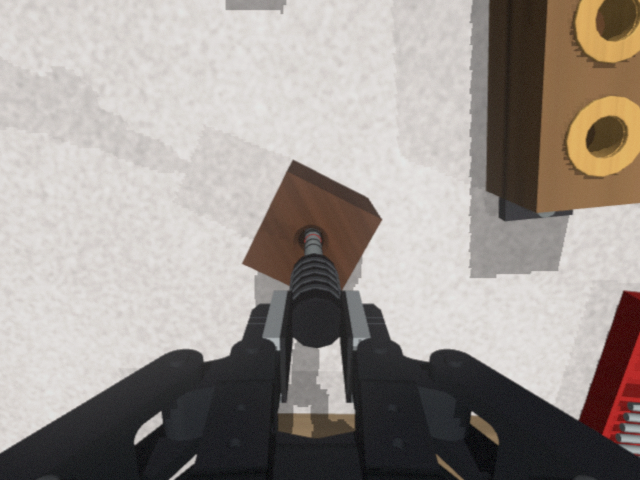

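Run:
```python
from h import *
c=cam("wrist")
for z in (.07,.122,.13,.149,.174): print(z,np.round(proj(c,[[.4656,.002,z],[.4656,-.009,z],[.4656,.013,z],[.4746,.013,z]])).tolist())
p=cv2.imread("pics/w2.png"); crop(p,220,200,420,420,3.5,"w2c")
d=np.load("pics/w2.npy"); P=cloud(c,d)
for v in range(240,400,12): print(v,np.round(P[v,316],3), np.round(P[v,282],3))
```

```text
0.07 [[314.0, 239.0], [314.0, 256.0], [314.0, 222.0], [329.0, 222.0]]
0.122 [[314.0, 269.0], [314.0, 290.0], [314.0, 248.0], [333.0, 248.0]]
0.13 [[314.0, 275.0], [314.0, 297.0], [314.0, 253.0], [334.0, 253.0]]
0.149 [[314.0, 292.0], [314.0, 315.0], [314.0, 268.0], [336.0, 268.0]]
0.174 [[314.0, 319.0], [314.0, 345.0], [314.0, 292.0], [339.0, 292.0]]
240 [0.467 0.005 0.082] [0.446 0.002 0.071]
252 [0.466 0.005 0.106] [ 0.446 -0.006  0.071]
264 [0.466 0.012 0.142] [ 0.445 -0.014  0.071]
276 [0.466 0.012 0.157] [ 0.445 -0.022  0.071]
288 [0.466 0.011 0.167] [ 0.439 -0.059  0.003]
300 [0.466 0.01  0.175] [0.455 0.013 0.182]
312 [0.466 0.006 0.176] [0.455 0.014 0.192]
324 [0.466 0.001 0.176] [0.456 0.013 0.199]
336 [ 0.466 -0.005  0.174] [0.456 0.013 0.205]
348 [ 0.467 -0.116  0.001] [0.456 0.01  0.208]
360 [ 0.467 -0.128  0.001] [0.456 0.006 0.207]
372 [ 0.467 -0.139  0.001] [0.456 0.002 0.207]
384 [ 0.467 -0.151  0.001] [ 0.456 -0.002  0.207]
396 [ 0.467 -0.163  0.002] [ 0.456 -0.006  0.208]
```

View pics/w2c.png

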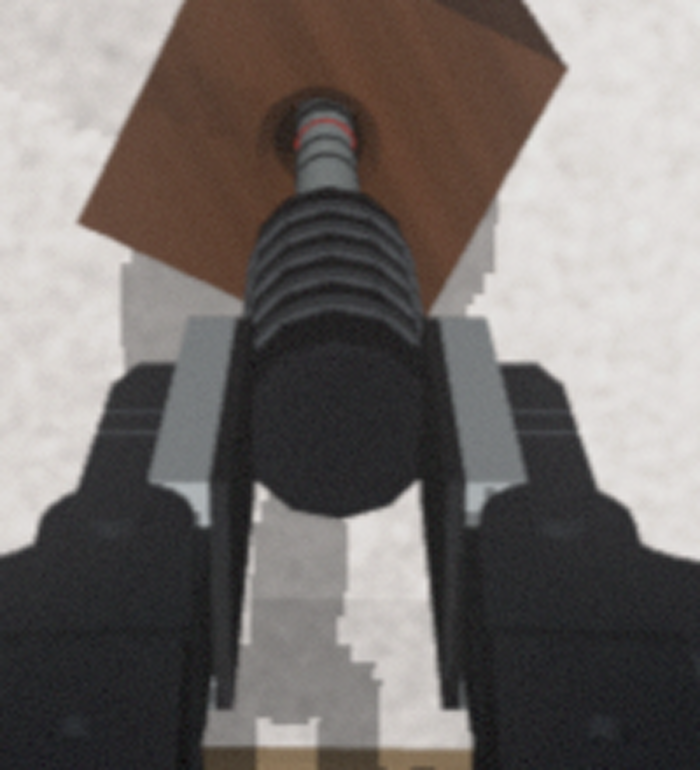

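Emit:
play_rows(commands=[[[0, -0.025, 0], [0, 0, 0], 1], [[0, -0.025, 0], [0, 0, 0], 1], [[0, -0.025, 0], [0, 0, 0], 1], [[0, -0.025, 0], [0, 0, 0], 1], [[0.036, 0, 0.03], [0, 0, 0], 1], [[0.036, 0, 0.03], [0, 0, 0], 1], [[0.036, 0, 0.03], [0, 0, 0], 1], [[0.036, 0, 0.03], [0, 0, 0], 1], [[0, 0, 0], [0, 0, 0], 1]])

```text
time: 3.4
tcp_pos: [0.6088, 0.1253, 0.2261]
tcp_rot: [-0.707, -0.0, 0.003, 0.708]
wrist_force: [-0.9, 0.2, -0.9]
opening: 0.0182
```

Run:
```python
from h import *
st()
for n in ("scene","side"):
    c=cam(n); P=cloud(c,np.load(f"pics/{n}0.npy")); m=(P[...,2]>.1)&(P[...,2]<.26)&(P[...,1]>.3)&(P[...,1]<.8)&(P[...,0]>.3); q=P[m]; print(n,q.min(0),q.max(0))
c,p,d=grab("wrist","w3"); crop(p,100,0,500,420,1.8,"w3c")
c2,p2,d2=grab("scene","s3"); crop(p2,270,170,420,370,3,"s3c")
```

```text
t 3.4 tcp [0.6088 0.1253 0.2261] R [[1.0, -0.004, -0.004], [0.004, 0.001, 1.0], [-0.004, -1.0, 0.001]] F [-0.94  0.23 -0.86] M [-0.003  0.063  0.01 ] op 0.0182
scene [0.49497119 0.40472649 0.17025577] [0.74517102 0.55440369 0.22360313]
side [0.49417632 0.40500086 0.1577556 ] [0.74639649 0.5566093  0.2223943 ]
```

View pics/w3.png

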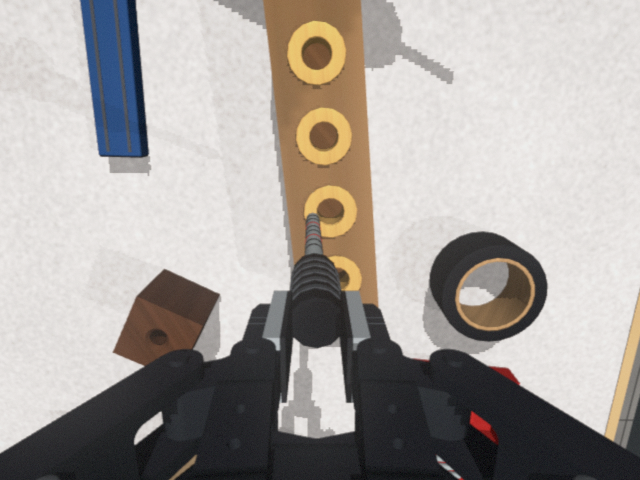

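View pics/s3c.png

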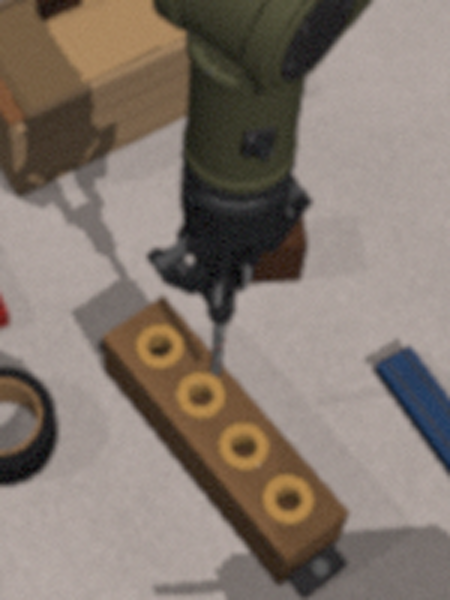

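```bash
cat >> h.py <<'E'
def collars(n,p,c,amin=150):
    hsv=cv2.cvtColor(p,cv2.COLOR_BGR2HSV); m=cv2.inRange(hsv,(17,110,130),(32,255,255)); 
    cs,_=cv2.findContours(m,cv2.RETR_EXTERNAL,cv2.CHAIN_APPROX_NONE); o=[]
    for k in cs:
        if cv2.contourArea(k)<amin: continue
        h=cv2.convexHull(k)
        P=plane(c,h[:,0].astype(float),.078)
        (x,y),rad=cv2.minEnclosingCircle((P[:,:2]*1000).astype(np.float32))
        a=cv2.fitEllipse((P[:,:2]*1000).astype(np.float32))
        o.append((round(x/1000,4),round(y/1000,4),round(rad,1),np.round(a[0],1).tolist(),np.round(a[1],1).tolist()))
    return o
E
python3 - <<'E'
from h import *
c=cam("wrist"); p=cv2.imread("pics/w3.png")
for o in collars("wrist",p,c): print(o)
s=cv2.imread("pics/scene0.png")
for n in ("scene","side"):
    print(n); 
    for o in collars(n,cv2.imread(f"pics/{n}0.png"),cam(n),40): print(o)
crop(p,270,180,360,350,3.5,"w3t")
print(proj(c,[[.6088,.1253,z] for z in (.106,.156,.218,.27)]))
E
```

```text
(0.6321, 0.0643, 20.0, [631.7, 64.3], [26.7, 38.7])
(0.6198, 0.1188, 22.4, [619.8, 118.7], [43.8, 44.4])
(0.6142, 0.1787, 22.4, [614.0, 178.7], [44.0, 44.2])
(0.6085, 0.2388, 22.4, [608.4, 238.7], [44.0, 44.3])
scene
(0.6084, 0.2403, 22.1, [608.6, 240.2], [42.9, 43.4])
(0.6142, 0.1806, 22.3, [614.0, 180.5], [41.1, 44.5])
(0.6206, 0.1215, 22.3, [620.0, 121.2], [41.3, 43.5])
(0.6261, 0.0617, 21.7, [626.5, 61.7], [41.5, 42.6])
(0.777, -0.0789, 26.7, [777.7, -78.6], [29.6, 61.1])
side
(0.8996, 0.6368, 101.7, [902.3, 643.1], [11.4, 240.6])
(0.6113, 0.2422, 22.6, [610.9, 241.7], [43.4, 44.4])
(0.6155, 0.1816, 22.6, [616.0, 181.7], [43.2, 43.6])
(0.6225, 0.1223, 22.5, [622.5, 121.9], [42.5, 45.1])
(0.6289, 0.0627, 22.2, [628.4, 62.7], [42.0, 43.8])
(0.7308, -0.0718, 27.4, [730.7, -72.0], [45.2, 54.8])
(0.5395, -0.292, 98.8, [542.6, -293.3], [152.4, 209.6])
(0.9058, 0.1833, 338.0, [903.2, 192.0], [9.4, 904.4])
(0.7489, -0.511, 73.6, [752.2, -509.4], [30.9, 166.4])
[[316.65790785 211.02612319]
 [316.55040408 228.40514025]
 [316.34678376 261.32231974]
 [316.05457636 308.56045159]]
```

View pics/w3t.png

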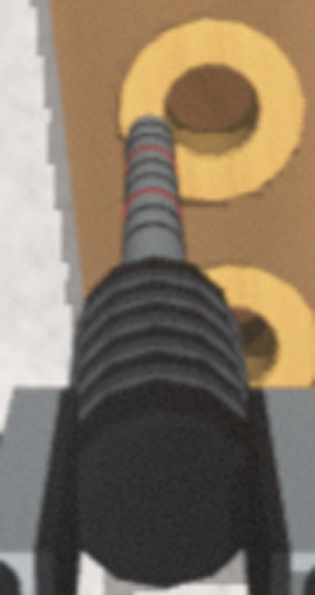

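Run:
```python
from h import *
for i in range(2):
    s=st(); K,t,Rm=cam("wrist"); T=R.from_quat(s["tcp_rot"]).as_matrix()
    print("cam in tool",np.round(T.T@(t-s["tcp_pos"]),4),np.round(R.from_matrix(T.T@Rm).as_rotvec(),4)); print(s["joint_pos"],s["qd"])
c=cam("wrist"); print(plane(c,(312.6,213.7),.106),plane(c,(315,322),.27))
```

```text
t 3.5 tcp [0.6078 0.1217 0.2273] R [[1.0, -0.003, -0.0], [0.0, -0.001, 1.0], [-0.003, -1.0, -0.001]] F [-0.54  0.29 -1.01] M [-0.064  0.045 -0.01 ] op 0.0182
cam in tool [ 0.0009 -0.1827  0.0723] [-1.8574e+00 -5.0000e-04  2.0000e-04]
[-0.0845724   0.25238115 -0.19021977  1.47162889  0.04791266  1.42485232
 -0.27560598] [ 0.01313211 -0.03438282  0.01631926  0.01567753  0.00560443  0.00143397
 -0.00039128]
t 3.5 tcp [0.6078 0.1217 0.2273] R [[1.0, -0.003, -0.0], [0.0, -0.001, 1.0], [-0.003, -1.0, -0.001]] F [-0.54  0.29 -1.01] M [-0.064  0.045 -0.01 ] op 0.0182
cam in tool [ 0.0009 -0.1827  0.0723] [-1.8574e+00 -5.0000e-04  2.0000e-04]
[-0.0845724   0.25238115 -0.19021977  1.47162889  0.04791266  1.42485232
 -0.27560598] [ 0.01313211 -0.03438282  0.01631926  0.01567753  0.00560443  0.00143397
 -0.00039128]
[[0.60573851 0.12323064 0.106     ]] [[0.60840654 0.11974314 0.27      ]]
```

Emit:
play_rows(commands=[[[0.001, 0, 0.04], [0, 0, 0], 1], [[0.001, 0, 0.04], [0, 0, 0], 1], [[0.002, 0, 0.038], [0, 0, 0], 1], [[0, 0, 0], [0, 0, 0], 1], [[0, 0, 0], [0, 0, 0], 1], [[0, 0, 0], [0, 0, 0], 1]])

```text
time: 4.25
tcp_pos: [0.6129, 0.2375, 0.2289]
tcp_rot: [0.708, -0.001, 0.001, -0.707]
wrist_force: [0.3, -0.1, -0.5]
opening: 0.0184
```

```bash
cat >> h.py <<'E'
import pickle
def grab(n,name):
    c=cam(n); p,d=r.camera(n); cv2.imwrite(f"pics/{name}.png",p); np.save(f"pics/{name}.npy",d); pickle.dump(c,open(f"pics/{name}.pkl","wb")); return c,p,d
def load(name): return pickle.load(open(f"pics/{name}.pkl","rb")),cv2.imread(f"pics/{name}.png"),np.load(f"pics/{name}.npy")
E
python3 - <<'E'
from h import *
st()
c,p,d=grab("wrist","w4"); crop(p,240,180,400,350,3.5,"w4c")
for o in collars("wrist",p,c): print(o)
st()
E
```

```text
t 4.25 tcp [0.6129 0.2375 0.2289] R [[1.0, 0.001, 0.003], [-0.003, -0.001, 1.0], [0.001, -1.0, -0.001]] F [ 0.35 -0.07 -0.49] M [ 0.01  -0.068  0.041] op 0.0184
(0.6269, 0.0631, 22.5, [625.4, 63.0], [39.5, 45.7])
(0.6211, 0.1101, 14.6, [621.8, 109.6], [18.3, 30.3])
(0.627, 0.1889, 16.8, [628.0, 189.3], [13.6, 32.6])
(0.6089, 0.2425, 22.3, [608.8, 242.4], [43.8, 43.9])
t 4.3 tcp [0.6129 0.2378 0.2289] R [[1.0, 0.001, 0.003], [-0.003, -0.001, 1.0], [0.001, -1.0, -0.001]] F [ 0.07 -0.31 -0.26] M [-0.011  0.041 -0.016] op 0.0178
```

View pics/w4c.png

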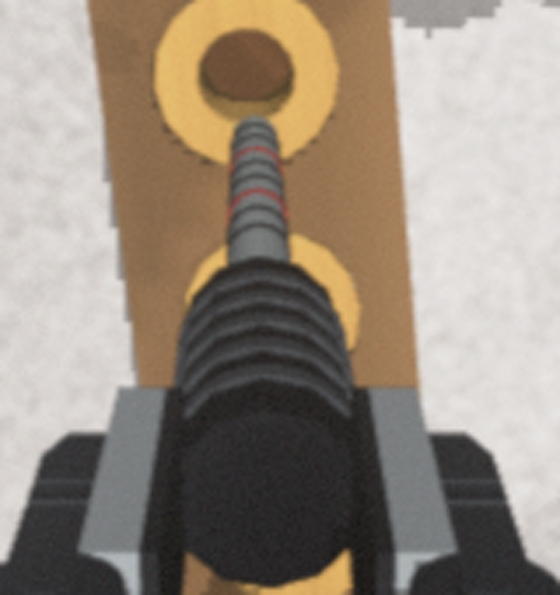

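Emit:
play_rows(commands=[[[-0.002, 0, 0.003], [0, 0, 0], 1], [[0, 0, 0], [0, 0, 0], 1], [[0, 0.013, 0], [0, 0, 0], 1], [[0, 0.013, 0], [0, 0, 0], 1], [[0, 0.013, 0], [0, 0, 0], 1], [[0, 0.013, 0], [0, 0, 0], 1], [[0, 0.003, 0], [0, 0, 0], 1], [[0, 0.003, 0], [0, 0, 0], 1], [[0, 0.003, 0], [0, 0, 0], 1]])

```text
time: 5.42
tcp_pos: [0.6109, 0.2432, 0.1681]
tcp_rot: [-0.707, -0.0, -0.0, 0.707]
wrist_force: [-0.3, -0.4, -0.6]
opening: 0.0175
```

Emit:
play_rows(commands=[[[0, 0.002, 0], [0, 0, 0], 1], [[0, 0.002, 0], [0, 0, 0], 1], [[0, 0, 0], [0, 0, 0], 1]])

```text
time: 5.8
tcp_pos: [0.6105, 0.243, 0.1635]
tcp_rot: [0.707, -0.0, -0.0, -0.707]
wrist_force: [0.1, 0.7, -1.3]
opening: 0.0175
```

Emit:
play_rows(commands=[[[0, 0.004, 0], [0, 0, 0], 1], [[0, 0.003, 0], [0, 0, 0], 1], [[0, 0.002, 0], [0, 0, 0], 1], [[0, 0, 0], [0, 0, 0], 1]])

```text
time: 6.3
tcp_pos: [0.6112, 0.2434, 0.1559]
tcp_rot: [-0.707, -0.001, -0.001, 0.707]
wrist_force: [0.8, 0.2, 5.0]
opening: 0.0178
```

Emit:
play_rows(commands=[[[0, 0.002, 0], [0, 0, 0], 1], [[0, 0.002, 0], [0, 0, 0], 1], [[0, 0, 0], [0, 0, 0], 1]])

```text
time: 6.68
tcp_pos: [0.613, 0.2445, 0.1556]
tcp_rot: [-0.706, -0.003, -0.003, 0.708]
wrist_force: [-0.7, -0.0, 14.9]
opening: 0.0176
```

Emit:
play_rows(commands=[[[0, -0.021, 0], [0, 0, 0], 1], [[0, -0.021, 0], [0, 0, 0], 1], [[0, -0.021, 0], [0, 0, 0], 1], [[0, 0, 0], [0, 0, 0], 1], [[0.003, 0, -0.03], [0, 0, 0], 1], [[0.003, 0, -0.03], [0, 0, 0], 1], [[0, 0, 0], [0, 0, 0], 1], [[0, 0, 0], [0, 0, 0], 1], [[0, 0, 0], [0, 0, 0], 1]])

```text
time: 7.8
tcp_pos: [0.6159, 0.1845, 0.213]
tcp_rot: [-0.707, -0.0, 0.001, 0.707]
wrist_force: [-0.0, -0.8, -1.9]
opening: 0.0179
```

Run:
```python
from h import *
st()
c,p,d=grab("wrist","w5"); crop(p,240,180,400,350,3.5,"w5c")
for o in collars("wrist",p,c): print(o)
```

```text
t 7.8 tcp [0.6159 0.1845 0.213 ] R [[1.0, -0.001, -0.002], [0.002, 0.001, 1.0], [-0.001, -1.0, 0.001]] F [-0.02 -0.82 -1.95] M [ 0.036 -0.001 -0.033] op 0.0179
(0.6223, 0.0547, 19.2, [622.6, 54.5], [24.7, 37.9])
(0.6361, 0.1295, 12.4, [636.1, 129.1], [10.5, 24.5])
(0.6146, 0.1827, 22.2, [614.7, 182.7], [43.7, 44.1])
(0.6085, 0.2426, 22.4, [608.8, 242.4], [43.7, 44.4])
```

View pics/w5c.png

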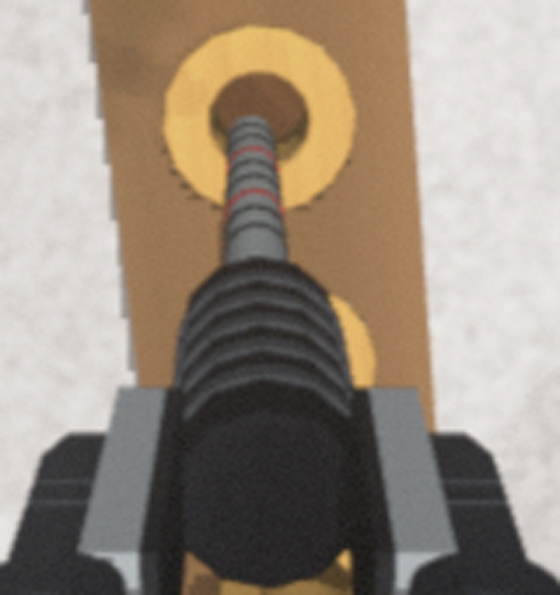

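Emit:
play_rows(commands=[[[0.001, 0.01, -0.001], [0, 0, 0], 1], [[0, 0.013, 0], [0, 0, 0], 1], [[0, 0.013, 0], [0, 0, 0], 1], [[0, 0.007, 0], [0, 0, 0], 1], [[0, 0.003, 0], [0, 0, 0], 1], [[0, 0.002, 0], [0, 0, 0], 1], [[0, 0, 0], [0, 0, 0], 1], [[0, 0, 0], [0, 0, 0], 1]])

```text
time: 8.85
tcp_pos: [0.6177, 0.182, 0.1661]
tcp_rot: [-0.707, -0.0, -0.0, 0.707]
wrist_force: [0.5, -0.6, -0.7]
opening: 0.0181
```

Emit:
play_rows(commands=[[[0, 0.004, 0], [0, 0, 0], 1], [[0, 0.004, 0], [0, 0, 0], 1], [[0, 0.003, 0], [0, 0, 0], 1], [[0, 0.002, 0], [0, 0, 0], 1], [[0, 0, 0], [0, 0, 0], 1]])

```text
time: 9.48
tcp_pos: [0.619, 0.1828, 0.1557]
tcp_rot: [-0.707, -0.002, -0.002, 0.708]
wrist_force: [0.3, -0.6, 9.9]
opening: 0.0181
```

Emit:
play_rows(commands=[[[0, -0.021, 0], [0, 0, 0], 1], [[0, -0.02, 0], [0, 0, 0], 1], [[0, -0.02, 0], [0, 0, 0], 1], [[0, 0, 0], [0, 0, 0], 1], [[0.003, 0, -0.03], [0, 0, 0], 1], [[0.002, 0, -0.03], [0, 0, 0], 1], [[0, 0, 0], [0, 0, 0], 1], [[0, 0, 0], [0, 0, 0], 1], [[0, 0, 0], [0, 0, 0], 1]])

```text
time: 10.6
tcp_pos: [0.6221, 0.1236, 0.2133]
tcp_rot: [-0.707, -0.001, 0.001, 0.707]
wrist_force: [1.1, 0.2, -0.7]
opening: 0.0175
```

Run:
```python
from h import *
st()
c,p,d=grab("wrist","w6"); crop(p,240,180,400,350,3.5,"w6c")
for o in collars("wrist",p,c): print(o)
```

```text
t 10.6 tcp [0.6221 0.1236 0.2133] R [[1.0, -0.001, -0.002], [0.002, 0.001, 1.0], [-0.001, -1.0, 0.001]] F [ 1.14  0.15 -0.74] M [ 0.03  -0.02   0.054] op 0.0175
(0.6412, 0.0697, 13.8, [640.1, 69.7], [13.6, 27.9])
(0.6208, 0.1228, 22.3, [620.7, 122.9], [43.6, 44.4])
(0.6147, 0.1828, 22.3, [614.6, 182.7], [43.7, 44.2])
(0.6088, 0.2425, 22.3, [608.8, 242.5], [43.9, 44.3])
```

View pics/w6c.png

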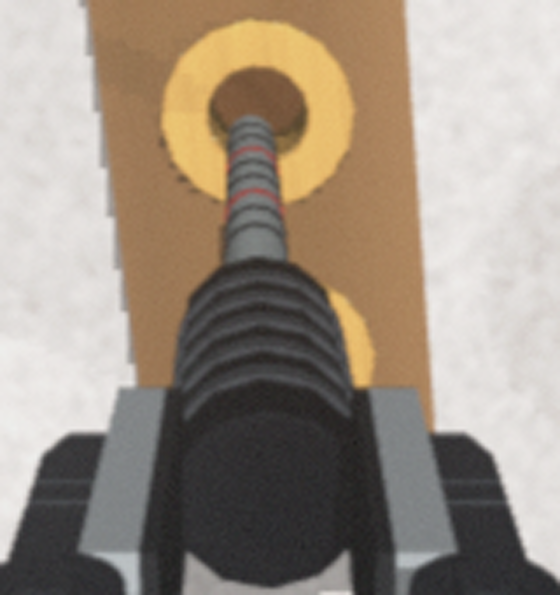

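Emit:
play_rows(commands=[[[0.001, 0.01, 0.001], [0, 0, 0], 1], [[0, 0.013, 0], [0, 0, 0], 1], [[0, 0.013, 0], [0, 0, 0], 1], [[0, 0.006, 0], [0, 0, 0], 1], [[0, 0.003, 0], [0, 0, 0], 1], [[0, 0.003, 0], [0, 0, 0], 1], [[0, 0, 0], [0, 0, 0], 1], [[0, 0, 0], [0, 0, 0], 1]])

```text
time: 11.65
tcp_pos: [0.6247, 0.1233, 0.1679]
tcp_rot: [-0.707, -0.001, -0.001, 0.707]
wrist_force: [-0.4, -0.3, 5.2]
opening: 0.018
```

Contact already at TCP z 0.168; press slightly more to confirm.

Emit:
play_rows(commands=[[[0, 0.002, 0], [0, 0, 0], 1], [[0, 0.001, 0], [0, 0, 0], 1], [[0, 0, 0], [0, 0, 0], 1], [[0, 0, 0], [0, 0, 0], 1]])

```text
time: 12.15
tcp_pos: [0.626, 0.1239, 0.1676]
tcp_rot: [-0.706, -0.003, -0.003, 0.708]
wrist_force: [-1.6, -0.2, 14.4]
opening: 0.0179
```

Emit:
play_rows(commands=[[[0, -0.025, 0], [0, 0, 0], 1], [[0, -0.025, 0], [0, 0, 0], 1], [[0, 0, 0], [0, 0, 0], 1], [[0.003, 0, -0.03], [0, 0, 0], 1], [[0.002, 0, -0.03], [0, 0, 0], 1], [[0, 0, 0], [0, 0, 0], 1], [[0, 0, 0], [0, 0, 0], 1], [[0, 0, 0], [0, 0, 0], 1]])

```text
time: 13.15
tcp_pos: [0.6281, 0.0646, 0.2121]
tcp_rot: [-0.707, -0.001, 0.001, 0.707]
wrist_force: [0.1, 0.3, -1.2]
opening: 0.018
```

Run:
```python
from h import *
st()
c,p,d=grab("wrist","w7"); crop(p,240,180,400,350,3.5,"w7c")
for o in collars("wrist",p,c): print(o)
```

```text
t 13.15 tcp [0.6281 0.0646 0.2121] R [[1.0, -0.001, -0.002], [0.002, 0.001, 1.0], [-0.001, -1.0, 0.001]] F [ 0.12  0.27 -1.19] M [-0.01   0.031  0.002] op 0.018
(0.7468, -0.0519, 14.3, [746.7, -51.9], [19.4, 30.0])
(0.6265, 0.0633, 22.1, [626.5, 63.2], [43.4, 44.2])
(0.6206, 0.123, 22.2, [620.6, 123.0], [43.8, 44.1])
(0.6147, 0.1828, 22.3, [614.6, 182.8], [43.9, 44.0])
```

View pics/w7c.png

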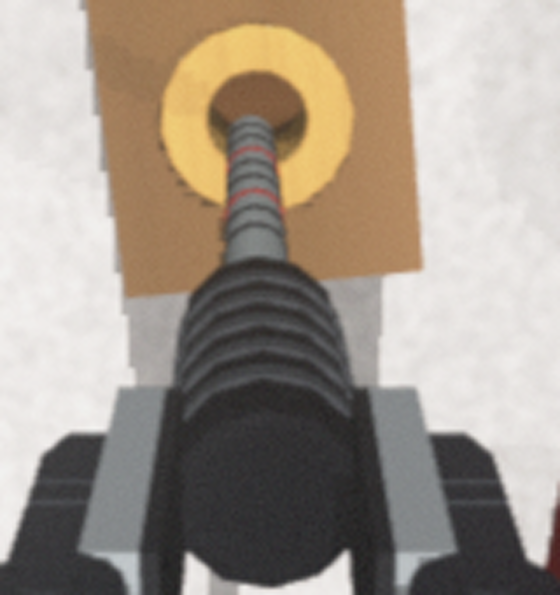

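Emit:
play_rows(commands=[[[0.001, 0.01, 0], [0, 0, 0], 1], [[0, 0.013, 0], [0, 0, 0], 1], [[0, 0.013, 0], [0, 0, 0], 1], [[0, 0.006, 0], [0, 0, 0], 1], [[0, 0.003, 0], [0, 0, 0], 1], [[0, 0.003, 0], [0, 0, 0], 1], [[0, 0, 0], [0, 0, 0], 1]])

```text
time: 14.08
tcp_pos: [0.6296, 0.063, 0.1647]
tcp_rot: [0.707, 0.0, 0.0, -0.707]
wrist_force: [-0.3, 0.6, -0.9]
opening: 0.018
```

Emit:
play_rows(commands=[[[0, 0.004, 0], [0, 0, 0], 1], [[0, 0.004, 0], [0, 0, 0], 1], [[0, 0.003, 0], [0, 0, 0], 1], [[0, 0, 0], [0, 0, 0], 1]])

```text
time: 14.58
tcp_pos: [0.6293, 0.0629, 0.1532]
tcp_rot: [0.707, -0.0, -0.0, -0.707]
wrist_force: [-0.7, -1.0, -0.6]
opening: 0.018
```

Emit:
play_rows(commands=[[[0, 0.004, 0], [0, 0, 0], 1], [[0, 0.003, 0], [0, 0, 0], 1], [[0, 0.003, 0], [0, 0, 0], 1], [[0, 0.002, 0], [0, 0, 0], 1], [[0, 0, 0], [0, 0, 0], 1]])

```text
time: 15.2
tcp_pos: [0.6308, 0.0632, 0.1439]
tcp_rot: [-0.707, -0.001, -0.001, 0.707]
wrist_force: [0.2, 0.0, 6.1]
opening: 0.0178
```

Emit:
play_rows(commands=[[[0, -0.028, 0], [0, 0, 0], 1], [[0, -0.028, 0], [0, 0, 0], 1], [[0, -0.02, 0], [0, 0, 0], 1], [[-0.041, 0, -0.015], [0, 0, 0], 1], [[-0.041, 0, -0.015], [0, 0, 0], 1], [[-0.041, 0, -0.015], [0, 0, 0], 1], [[-0.041, 0, -0.015], [0, 0, 0], 1], [[0, 0, 0], [0, 0, 0], 1], [[0, 0, 0], [0, 0, 0], 1], [[0, 0, 0], [0, 0, 0], 1]])

```text
time: 16.45
tcp_pos: [0.4663, 0.0035, 0.2176]
tcp_rot: [-0.707, -0.0, 0.0, 0.707]
wrist_force: [0.1, 0.3, -0.4]
opening: 0.0181
```

Run:
```python
from h import *
st()
c,p,d=grab("wrist","w8"); crop(p,240,180,400,350,3.5,"w8c")
P=cloud(c,d)
m=(P[...,2]>.066)&(P[...,2]<.076)&(abs(P[...,0]-.465)<.06)&(abs(P[...,1])<.06)
q=P[m][:,:2]; rr=cv2.minAreaRect(q.astype(np.float32)*1000); print("stand top",rr)
for uv in ((312,216),): print(plane(c,uv,.098))
print(proj(c,[[.463,.001,.07],[.463,.0085,.07],[.463,-.0065,.07],[.4705,.001,.07],[.4555,.001,.07]]))
```

```text
t 16.45 tcp [0.4663 0.0035 0.2176] R [[1.0, 0.0, -0.001], [0.001, 0.0, 1.0], [0.0, -1.0, 0.0]] F [ 0.13  0.31 -0.44] M [ 0.022  0.02  -0.019] op 0.0181
stand top ((462.79217529296875, 0.7953605651855469), (64.74140167236328, 64.12246704101562), 63.133052825927734)
[[0.4641622 0.0038327 0.098    ]]
[[310.90578965 211.43548923]
 [310.88351276 202.42871409]
 [310.927789   220.33005572]
 [320.06435138 211.44507524]
 [301.74716729 211.42590315]]
```

View pics/w8c.png

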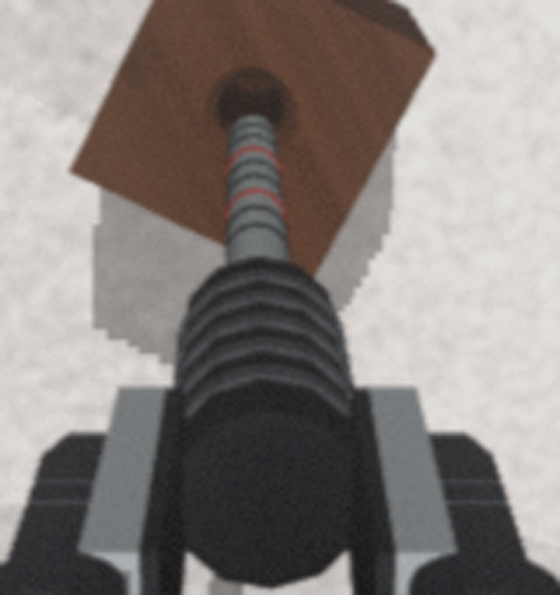

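Emit:
play_rows(commands=[[[-0.001, 0, -0.0015], [0, 0, 0], 1], [[0, 0, 0], [0, 0, 0], 1], [[0, 0.015, 0], [0, 0, 0], 1], [[0, 0.01, 0], [0, 0, 0], 1], [[0, 0.008, 0], [0, 0, 0], 1], [[0, 0.005, 0], [0, 0, 0], 1], [[0, 0.004, 0], [0, 0, 0], 1], [[0, 0, 0], [0, 0, 0], 1]])

```text
time: 17.5
tcp_pos: [0.4644, 0.0015, 0.1755]
tcp_rot: [0.707, -0.0, -0.0, -0.707]
wrist_force: [-0.5, -0.0, -1.2]
opening: 0.0179
```

Emit:
play_rows(commands=[[[0, 0.012, 0], [0, 0, 0], 1], [[0, 0.012, 0], [0, 0, 0], 1], [[0, 0.012, 0], [0, 0, 0], 1], [[0, 0.006, 0], [0, 0, 0], 1], [[0, 0.002, 0], [0, 0, 0], 1], [[0, 0, 0], [0, 0, 0], 1]])

```text
time: 18.25
tcp_pos: [0.4647, 0.0015, 0.1317]
tcp_rot: [0.707, 0.0, 0.0, -0.707]
wrist_force: [0.8, 0.1, -0.9]
opening: 0.0179
```

Seated 1–2 mm above the bottom; release, then rise and look at the case.

Emit:
play_rows(commands=[[[0, 0, 0], [0, 0, 0], -1], [[0, 0, 0], [0, 0, 0], -1], [[0, 0, 0], [0, 0, 0], -1], [[0, 0, 0], [0, 0, 0], -1], [[0, 0, 0], [0, 0, 0], -1], [[0, -0.03, 0], [0, 0, 0], -1], [[0, -0.03, 0], [0, 0, 0], -1], [[0, -0.03, 0], [0, 0, 0], -1], [[0, -0.03, 0], [0, 0, 0], -1], [[0, 0, 0], [0, 0, 0], -1]])

```text
time: 19.5
tcp_pos: [0.466, 0.0015, 0.2541]
tcp_rot: [0.707, 0.002, 0.002, -0.707]
wrist_force: [0.0, -0.4, 0.5]
opening: 0.0856
```

Run:
```python
from h import *
st()
c2,p2,d2=grab("scene","s9"); crop(p2,220,140,420,340,3,"s9c")
for n in ("s9",):
    c,p,d=load(n); P=cloud(c,d)
    m=(P[...,2]>.126)&(P[...,2]<.138)&(P[...,1]<-.1)&(P[...,1]>-.45)&(P[...,0]>.35)&(P[...,0]<.7)
    q=P[m]; print(len(q),q.min(0),q.max(0)); k,l=cv2.connectedComponents(m.astype(np.uint8))
    for i in range(1,k):
        a=P[l==i]
        if len(a)>20: print(len(a),a.mean(0),cv2.minAreaRect((a[:,:2]*1000).astype(np.float32)))
c,p,d=grab("side","d9"); P=cloud(c,d)
m=(P[...,2]>.126)&(P[...,2]<.138)&(P[...,1]<-.1)&(P[...,1]>-.45)&(P[...,0]>.35)&(P[...,0]<.7)
k,l=cv2.connectedComponents(m.astype(np.uint8))
for i in range(1,k):
        a=P[l==i]
        if len(a)>20: print("side",len(a),a.mean(0),cv2.minAreaRect((a[:,:2]*1000).astype(np.float32)))
crop(p,220,140,420,300,3,"d9c")
```

```text
t 19.5 tcp [0.466  0.0015 0.2541] R [[1.0, 0.005, -0.0], [0.0, -0.0, 1.0], [0.005, -1.0, -0.0]] F [ 0.03 -0.36  0.55] M [-0.007  0.04  -0.033] op 0.0856
763 [ 0.41049555 -0.3380788   0.1260153 ] [ 0.64079505 -0.18151593  0.13785566]
717 [ 0.53221649 -0.24056584  0.131587  ] ((524.9583740234375, -259.147705078125), (154.16506958007812, 229.7199249267578), 88.92572784423828)
41 [ 0.52694066 -0.28738814  0.13186107] ((526.08544921875, -291.11395263671875), (14.44735050201416, 45.866477966308594), 88.0029296875)
side 43 [ 0.52158106 -0.28759147  0.13212713] ((523.403564453125, -287.1979675292969), (44.48687744140625, 15.632648468017578), 15.633792877197266)
side 338 [ 0.42930635 -0.24457053  0.1314589 ] ((451.8170166015625, -257.15826416015625), (154.6100616455078, 81.12167358398438), 87.15348815917969)
```

View pics/s9c.png

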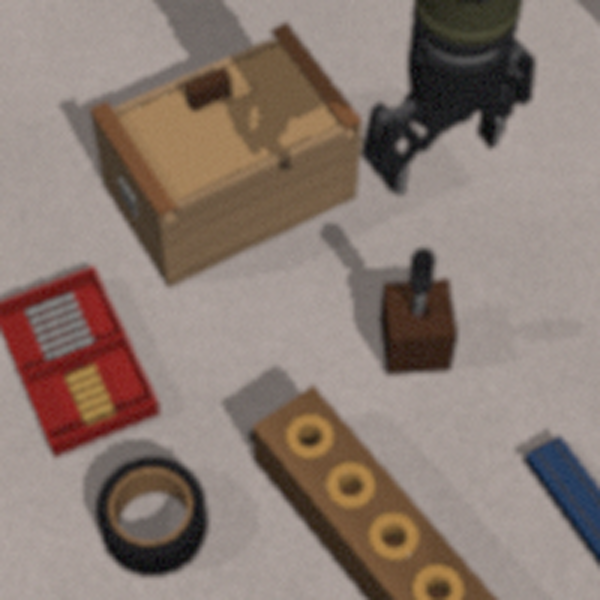

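View pics/d9.png

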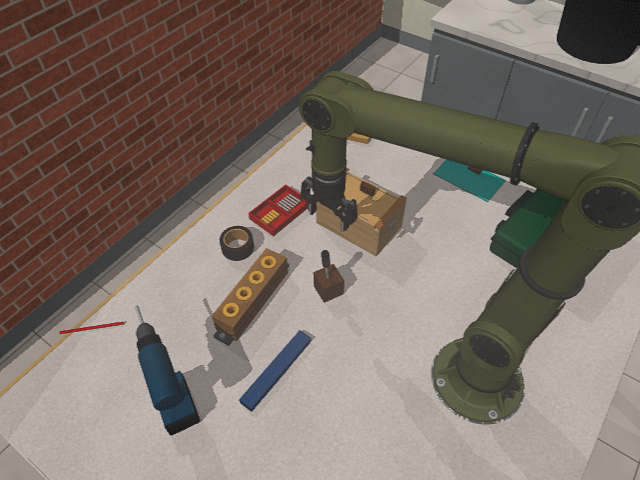

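Emit:
play_rows(commands=[[[0.0085, -0.007, -0.051], [0, 0, 0], -1], [[0.0085, -0.007, -0.051], [0, 0, 0], -1], [[0.0085, -0.007, -0.051], [0, 0, 0], -1], [[0.0085, -0.007, -0.051], [0, 0, 0], -1], [[0.0085, -0.007, -0.051], [0, 0, 0], -1], [[0.0085, -0.007, -0.051], [0, 0, 0], -1], [[0.0085, -0.007, -0.051], [0, 0, 0], -1], [[0, 0, 0], [0, 0, 0], -1], [[0, 0, 0], [0, 0, 0], -1], [[0, 0, 0], [0, 0, 0], -1]])

```text
time: 20.85
tcp_pos: [0.5244, -0.3536, 0.3001]
tcp_rot: [-0.707, -0.001, 0.001, 0.708]
wrist_force: [0.4, 0.2, 0.1]
opening: 0.0856
```

Run:
```python
from h import *
s=st(); print(np.round(s["joint_pos"],2))
c,p,d=grab("wrist","w9")
c2,p2,d2=grab("scene","s10"); crop(p2,330,200,400,270,6,"s10c")
```

```text
t 20.85 tcp [ 0.5244 -0.3536  0.3001] R [[1.0, -0.0, -0.002], [0.002, 0.001, 1.0], [-0.0, -1.0, 0.001]] F [0.42 0.19 0.14] M [0.027 0.008 0.015] op 0.0856
[ 0.4   0.26  0.19  1.33 -0.05  1.56  0.59]
```

View pics/w9.png

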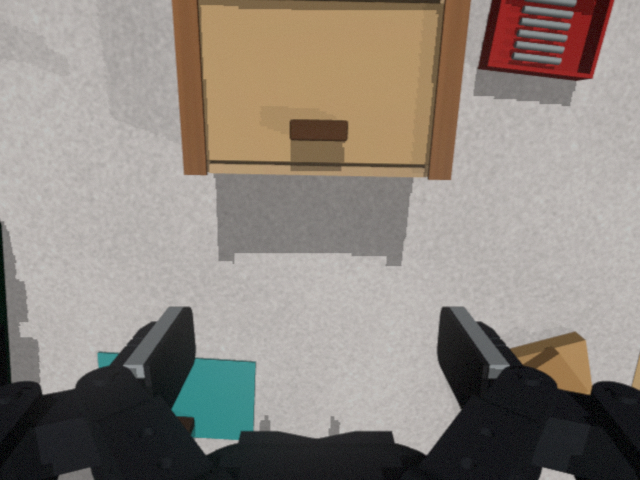

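View pics/s10c.png

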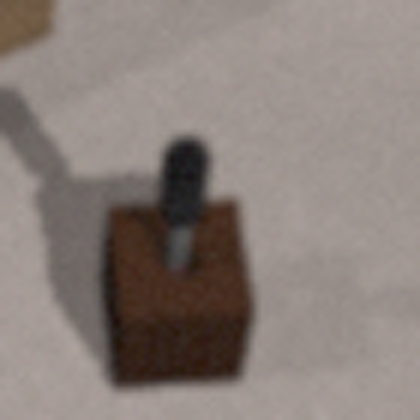

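Run:
```python
from h import *
c,p,d=load("w9"); P=cloud(c,d)
m=((P[...,2]>.140)&(P[...,2]<.156)&(P[...,1]<-.15)).astype(np.uint8); m[:,:200]=0;m[250:]=0
q=P[m>0]; print("pull top",len(q),q.mean(0),cv2.minAreaRect((q[:,:2]*1000).astype(np.float32)))
vv,uu=np.nonzero(m); a=plane(c,np.c_[uu,vv],.148); print(a.mean(0),cv2.minAreaRect((a[:,:2]*1000).astype(np.float32)))
m=((P[...,2]>.127)&(P[...,2]<.137)).astype(np.uint8); m[200:]=0
k,l,s,ce=cv2.connectedComponentsWithStats(m)
for i in range(1,k):
    if s[i,4]>150:
        a=P[l==i]; print(s[i],a.mean(0),cv2.minAreaRect((a[:,:2]*1000).astype(np.float32)))
m=((P[...,2]>.114)&(P[...,2]<.122)).astype(np.uint8); k,l,s,ce=cv2.connectedComponentsWithStats(m)
for i in range(1,k):
    if s[i,4]>150:
        a=P[l==i]; print("lidlevel",s[i],a.mean(0),cv2.minAreaRect((a[:,:2]*1000).astype(np.float32)))
# teal boundary
hsv=cv2.cvtColor(p,cv2.COLOR_BGR2HSV); t=cv2.inRange(hsv,(82,90,60),(98,255,255))>0; print("teal",P[t].min(0),P[t].max(0))
# board right bottom
print("board",P[345,580],P[350,530])
```

```text
pull top 1217 [ 0.52634548 -0.29131833  0.14913933] ((526.5296630859375, -291.4732971191406), (16.036182403564453, 45.724361419677734), 89.21695709228516)
[ 0.52634943 -0.29135272  0.148     ] ((526.5198974609375, -291.432373046875), (15.986923217773438, 45.5806884765625), 89.09235382080078)
[ 171    0   36  175 4383] [ 0.42387253 -0.25914316  0.13327419] ((423.369140625, -262.3769836425781), (132.33970642089844, 19.928142547607422), 89.06339263916016)
[ 427    0   44  180 4502] [ 0.62989598 -0.26055153  0.13315913] ((630.2586669921875, -264.280029296875), (135.8608856201172, 20.056833267211914), 88.972412109375)
lidlevel [  198     0   246   177 38565] [ 0.52705996 -0.25630233  0.11930471] ((526.8388671875, -260.57000732421875), (140.2454071044922, 195.66680908203125), 89.01789093017578)
teal [ 0.23625264 -0.71762105  0.00122144] [ 0.52514137 -0.28151224  0.48291697]
board [ 0.85820989 -0.55678866  0.02160123] [ 0.79933798 -0.56728771  0.01641759]
```

Emit:
play_rows(commands=[[[0, 0, 0], [0, 0.159, 0], -1], [[0, 0, 0], [0, 0.159, 0], -1], [[0, 0, 0], [0, 0.159, 0], -1], [[0, 0, 0], [0, 0.159, 0], -1], [[0, 0, 0], [0, 0.159, 0], -1], [[0, 0, 0], [0, 0.159, 0], -1], [[0, 0, 0], [0, 0.159, 0], -1], [[0, 0, 0], [0, 0.159, 0], -1], [[0, 0, 0], [0, 0.159, 0], -1], [[0, 0, 0], [0, 0.159, 0], -1]])

```text
time: 22.2
tcp_pos: [0.5242, -0.3545, 0.3009]
tcp_rot: [0.494, -0.506, 0.506, -0.494]
wrist_force: [-0.2, -0.2, 0.3]
opening: 0.0851
```

Run:
```python
from h import *
s=st(); print(np.round(s["joint_pos"],2))
```

```text
t 22.2 tcp [ 0.5242 -0.3545  0.3009] R [[-0.023, 0.001, 1.0], [-1.0, 0.0, -0.023], [-0.0, -1.0, 0.001]] F [-0.2  -0.19  0.33] M [ 0.036  0.036 -0.001] op 0.0851
[ 0.26  0.26  0.37  1.33 -0.1   1.57 -0.97]
```

Emit:
play_rows(commands=[[[-0.032, 0.04, 0.001], [0, 0, 0], -1], [[-0.031, 0.04, 0], [0, 0, 0], -1], [[0, 0.03, 0], [0, 0, 0], -1], [[0, 0, 0], [0, 0, 0], -1], [[0, 0, 0], [0, 0, 0], -1], [[0, 0, 0], [0, 0, 0], -1]])

```text
time: 22.95
tcp_pos: [0.5271, -0.2935, 0.1926]
tcp_rot: [0.495, -0.504, 0.506, -0.495]
wrist_force: [-0.7, 0.1, 0.5]
opening: 0.0853
```

Run:
```python
from h import *
s=st()
c,p,d=grab("wrist","w11"); P=cloud(c,d)
m=((P[...,2]>.140)&(P[...,2]<.156)).astype(np.uint8)
k,l,ss,ce=cv2.connectedComponentsWithStats(m)
for i in range(1,k):
    if ss[i,4]>150:
        a=P[l==i]; print(ss[i],a.mean(0),cv2.minAreaRect((a[:,:2]*1000).astype(np.float32)))
```

```text
t 22.95 tcp [ 0.5271 -0.2935  0.1926] R [[-0.02, 0.003, 1.0], [-1.0, -0.001, -0.02], [0.001, -1.0, 0.003]] F [-0.74  0.07  0.51] M [ 0.001 -0.013  0.04 ] op 0.0853
[ 299  206   28   79 2128] [ 0.52872262 -0.29136539  0.14904446] ((527.0486450195312, -291.1971740722656), (15.626874923706055, 46.193946838378906), 89.10002899169922)
```

View pics/w11.png

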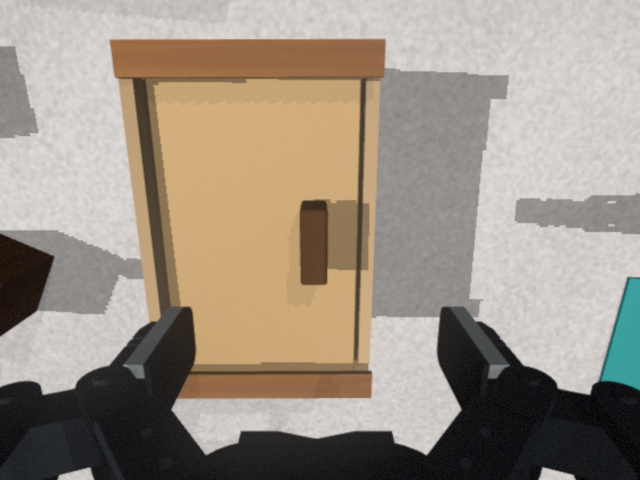

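Emit:
play_rows(commands=[[[-0.002, 0.02, 0], [0, 0, 0], -1], [[0, 0.02, 0], [0, 0, 0], -1], [[0, 0.02, 0], [0, 0, 0], -1], [[0, 0.009, 0], [0, 0, 0], -1], [[0, 0, 0], [0, 0, 0], 1], [[0, 0, 0], [0, 0, 0], 1], [[0, 0, 0], [0, 0, 0], 1], [[0, 0, 0], [0, 0, 0], 1], [[0, 0, 0], [0, 0, 0], 1], [[0, 0, 0], [0, 0, 0], 1]], force=70)

```text
time: 24.25
tcp_pos: [0.5263, -0.2906, 0.1217]
tcp_rot: [0.495, -0.505, 0.505, -0.495]
wrist_force: [0.1, 0.8, -0.2]
opening: 0.0002
```

Run:
```python
from h import *
s=st()
```

```text
t 24.25 tcp [ 0.5263 -0.2906  0.1217] R [[-0.019, 0.0, 1.0], [-1.0, -0.0, -0.019], [0.0, -1.0, 0.0]] F [ 0.13  0.84 -0.16] M [-0.017 -0.013  0.064] op 0.0002
```

Run:
```python
from h import *
c,p,d=grab("wrist","w12"); c,p,d=grab("side","d12"); crop(p,300,130,420,260,5,"d12c"); c,p,d=grab("scene","s12"); crop(p,240,130,360,250,5,"s12c")
```

```text
(no output)
```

View pics/w12.png

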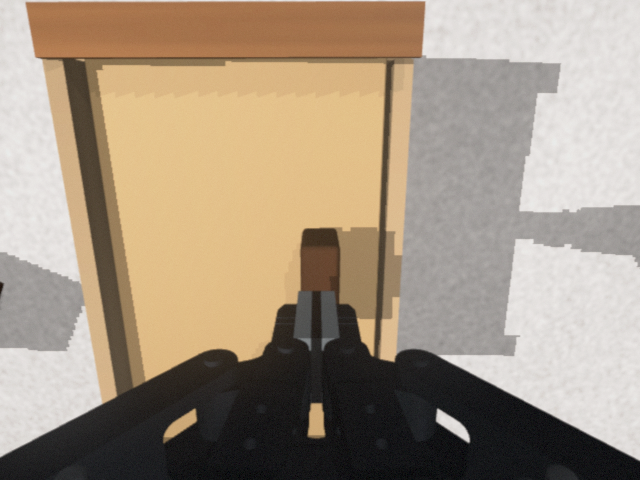

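View pics/s12c.png

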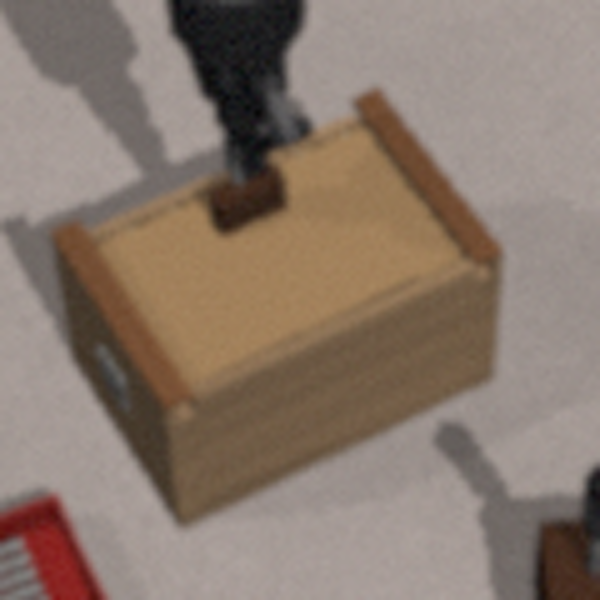

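Run:
```python
from h import *
c,p,d=load("w12"); P=cloud(c,d)
for v in range(224,420,10): print(v,[np.round(P[v,u],3).tolist() for u in (305,316,330)])
crop(p,250,210,390,350,4,"w12c")
```

```text
224 [[0.551, -0.285, 0.119], [0.551, -0.291, 0.12], [0.551, -0.297, 0.12]]
234 [[0.55, -0.286, 0.131], [0.55, -0.291, 0.133], [0.55, -0.297, 0.132]]
244 [[0.55, -0.286, 0.147], [0.55, -0.291, 0.147], [0.55, -0.296, 0.146]]
254 [[0.547, -0.286, 0.15], [0.547, -0.29, 0.15], [0.546, -0.296, 0.149]]
264 [[0.543, -0.286, 0.15], [0.543, -0.29, 0.15], [0.542, -0.296, 0.15]]
274 [[0.539, -0.286, 0.15], [0.538, -0.29, 0.149], [0.538, -0.296, 0.149]]
284 [[0.534, -0.286, 0.151], [0.534, -0.29, 0.149], [0.533, -0.296, 0.149]]
294 [[0.538, -0.286, 0.169], [0.538, -0.29, 0.169], [0.539, -0.295, 0.17]]
304 [[0.538, -0.287, 0.177], [0.538, -0.29, 0.178], [0.539, -0.295, 0.178]]
314 [[0.538, -0.287, 0.185], [0.538, -0.29, 0.185], [0.538, -0.295, 0.185]]
324 [[0.538, -0.287, 0.191], [0.538, -0.29, 0.191], [0.538, -0.295, 0.192]]
334 [[0.538, -0.287, 0.196], [0.538, -0.29, 0.197], [0.538, -0.294, 0.198]]
344 [[0.539, -0.287, 0.204], [0.536, -0.29, 0.2], [0.539, -0.294, 0.204]]
354 [[0.539, -0.287, 0.209], [0.533, -0.29, 0.2], [0.539, -0.294, 0.209]]
364 [[0.539, -0.287, 0.213], [0.53, -0.29, 0.199], [0.54, -0.294, 0.215]]
374 [[0.536, -0.287, 0.214], [0.527, -0.29, 0.2], [0.538, -0.294, 0.217]]
384 [[0.53, -0.287, 0.209], [0.522, -0.29, 0.199], [0.539, -0.294, 0.222]]
394 [[0.527, -0.287, 0.21], [0.52, -0.29, 0.2], [0.537, -0.293, 0.223]]
404 [[0.524, -0.287, 0.21], [0.453, -0.289, 0.119], [0.525, -0.294, 0.211]]
414 [[0.521, -0.287, 0.21], [0.446, -0.289, 0.119], [0.522, -0.294, 0.211]]
```

View pics/w12c.png

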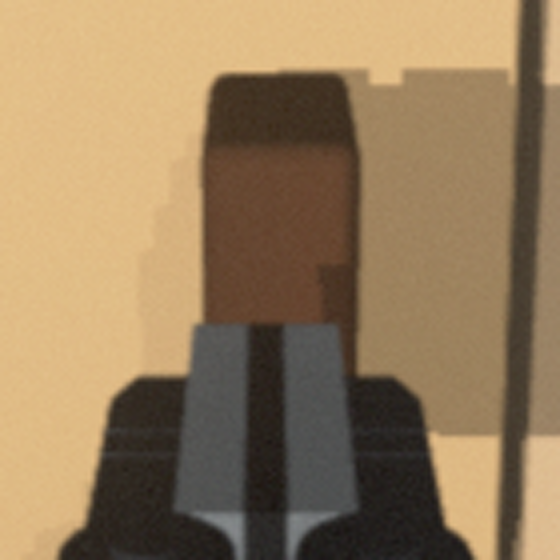

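View pics/d12c.png

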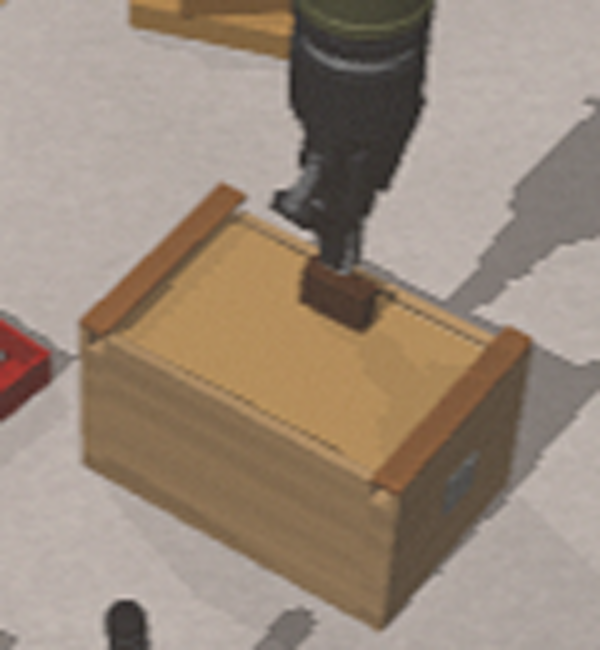

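Emit:
play_rows(commands=[[[0, 0, 0], [0, 0, 0], -0.3], [[0, 0, 0], [0, 0, 0], -0.3], [[0, 0, 0], [0, 0, 0], -0.3], [[0, 0, 0], [0, 0, 0], -0.3], [[0, 0, 0], [0, 0, 0], -0.3]])

```text
time: 25.02
tcp_pos: [0.5263, -0.2906, 0.1216]
tcp_rot: [0.495, -0.505, 0.505, -0.495]
wrist_force: [0.2, 0.1, -0.7]
opening: 0.0556
```

Run:
```python
from h import *
st()
c,p,d=grab("wrist","w13"); P=cloud(c,d); crop(p,150,200,490,460,2.2,"w13c")
m=(P[...,2]>.14)&(P[...,2]<.21)&(P[...,0]>.53)&(P[...,0]<.545)&(abs(P[...,1]+.29)<.07)
q=P[m]; 
for lo in np.arange(.14,.21,.005):
    a=q[(q[:,2]>=lo)&(q[:,2]<lo+.005)]; 
    if len(a): print(round(lo,3),len(a),np.round(a[:,1].min(),3),np.round(a[:,1].max(),3), np.round(np.median(a[:,0]),3))
```

```text
t 25.02 tcp [ 0.5263 -0.2906  0.1216] R [[-0.019, 0.0, 1.0], [-1.0, -0.0, -0.019], [0.0, -1.0, 0.0]] F [ 0.22  0.08 -0.66] M [-0.009  0.007 -0.052] op 0.0556
0.145 1197 -0.3 -0.284 0.538
0.15 164 -0.299 -0.284 0.538
0.165 111 -0.325 -0.256 0.535
0.17 410 -0.331 -0.25 0.537
0.175 577 -0.331 -0.249 0.537
0.18 654 -0.331 -0.249 0.536
0.185 727 -0.332 -0.249 0.536
0.19 803 -0.331 -0.249 0.536
0.195 730 -0.332 -0.249 0.537
0.2 1084 -0.328 -0.252 0.536
0.205 825 -0.341 -0.24 0.538
```

View pics/w13c.png

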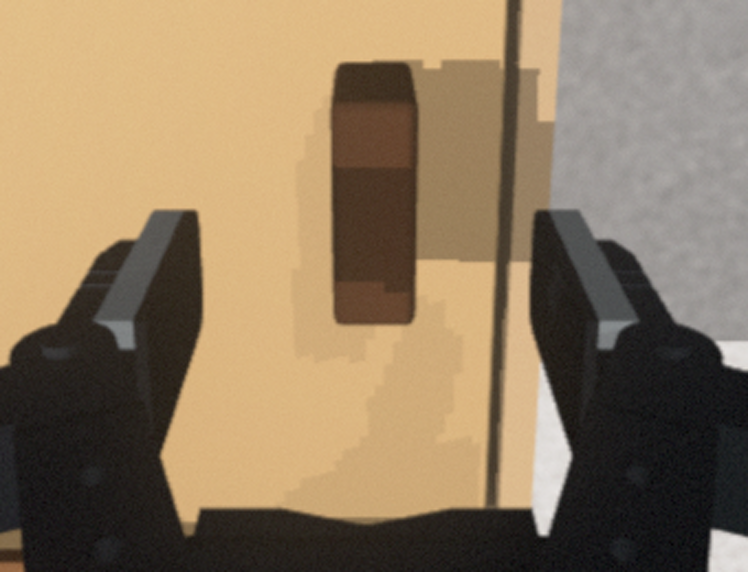

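Emit:
play_rows(commands=[[[0, 0.015, 0], [0, 0, 0], -0.3], [[0, 0.012, 0], [0, 0, 0], -0.3], [[0, 0.008, 0], [0, 0, 0], -0.3], [[0, 0.006, 0], [0, 0, 0], -0.3], [[0, 0, 0], [0, 0, 0], -0.3]])

```text
time: 25.7
tcp_pos: [0.526, -0.2904, 0.08]
tcp_rot: [-0.495, 0.505, -0.505, 0.495]
wrist_force: [0.7, -0.1, 0.3]
opening: 0.0554
```

Run:
```python
from h import *
st()
c,p,d=grab("wrist","w14"); P=cloud(c,d); crop(p,150,200,490,460,2.2,"w14c")
```

```text
t 25.7 tcp [ 0.526  -0.2904  0.08  ] R [[-0.019, -0.001, 1.0], [-1.0, 0.0, -0.019], [-0.0, -1.0, -0.001]] F [ 0.71 -0.06  0.26] M [-0.015 -0.008 -0.024] op 0.0554
```

View pics/w14c.png

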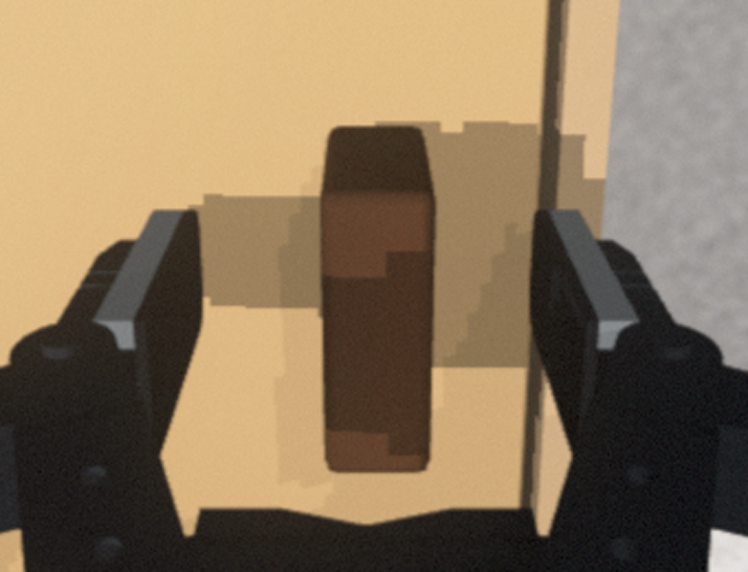

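Emit:
play_rows(commands=[[[0, 0, 0], [0, 0, 0], 1], [[0, 0, 0], [0, 0, 0], 1], [[0, 0, 0], [0, 0, 0], 1], [[0, 0, 0], [0, 0, 0], 1], [[0, 0, 0], [0, 0, 0], 1]], force=70)

```text
time: 26.38
tcp_pos: [0.5267, -0.2909, 0.0813]
tcp_rot: [0.495, -0.504, 0.505, -0.495]
wrist_force: [-0.6, -0.1, 4.1]
opening: 0.0149
```

Run:
```python
from h import *
st()
c,p,d=grab("wrist","w15"); P=cloud(c,d); crop(p,150,200,490,460,2.2,"w15c")
```

```text
t 26.38 tcp [ 0.5267 -0.2909  0.0813] R [[-0.019, 0.001, 1.0], [-1.0, -0.001, -0.019], [0.001, -1.0, 0.001]] F [-0.56 -0.05  4.09] M [-0.011  0.145  0.033] op 0.0149
```

View pics/w15c.png

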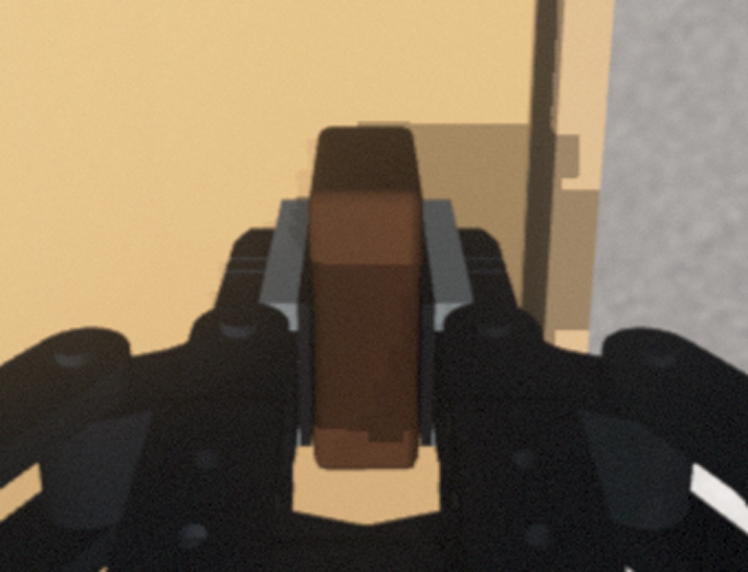

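Emit:
play_rows(commands=[[[0, -0.004, 0], [0, 0, 0], 1], [[0, -0.0045, 0], [0, 0, 0], 1], [[0, 0, 0], [0, 0, 0], 1], [[0, 0, 0], [0, 0, 0], 1], [[0, 0, 0], [0, 0, 0], 1]])

```text
time: 27.05
tcp_pos: [0.5261, -0.2904, 0.0889]
tcp_rot: [-0.495, 0.505, -0.505, 0.495]
wrist_force: [0.3, -0.7, -1.7]
opening: 0.015
```

Run:
```python
from h import *
st()
c,p,d=grab("wrist","w16"); P=cloud(c,d)
K=np.zeros((480,640),bool); K[120:260,140:250]=1
for (x0,x1,y0,y1) in ((130,170,120,170),(130,170,230,280),(330,360,120,170),(220,260,120,160)):
    q=P[y0:y1,x0:x1].reshape(-1,3); print(np.round(np.median(q,0),4))
c,p,d=load("w15"); P=cloud(c,d)
for (x0,x1,y0,y1) in ((130,170,120,170),(130,170,230,280),(330,360,120,170),(220,260,120,160)):
    q=P[y0:y1,x0:x1].reshape(-1,3); print("before",np.round(np.median(q,0),4))
c,p,d=grab("side","d16"); crop(p,300,130,420,260,5,"d16c")
```

```text
t 27.05 tcp [ 0.5261 -0.2904  0.0889] R [[-0.019, -0.0, 1.0], [-1.0, 0.0, -0.019], [-0.0, -1.0, -0.0]] F [ 0.33 -0.7  -1.7 ] M [-0.013 -0.062 -0.022] op 0.015
[ 0.5906 -0.2342  0.1268]
[ 0.5509 -0.2289  0.1269]
[ 0.5893 -0.3008  0.1268]
[ 0.5916 -0.2651  0.1268]
before [ 0.5911 -0.2345  0.1193]
before [ 0.5514 -0.2293  0.1193]
before [ 0.5898 -0.3013  0.1194]
before [ 0.5922 -0.2655  0.1194]
```

View pics/w16.png

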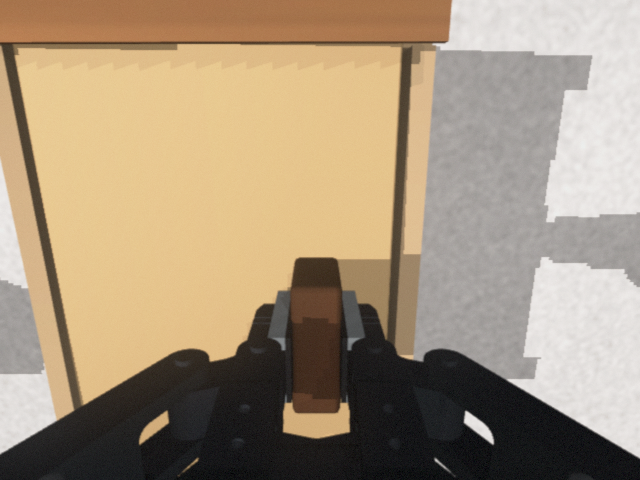

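View pics/d16c.png

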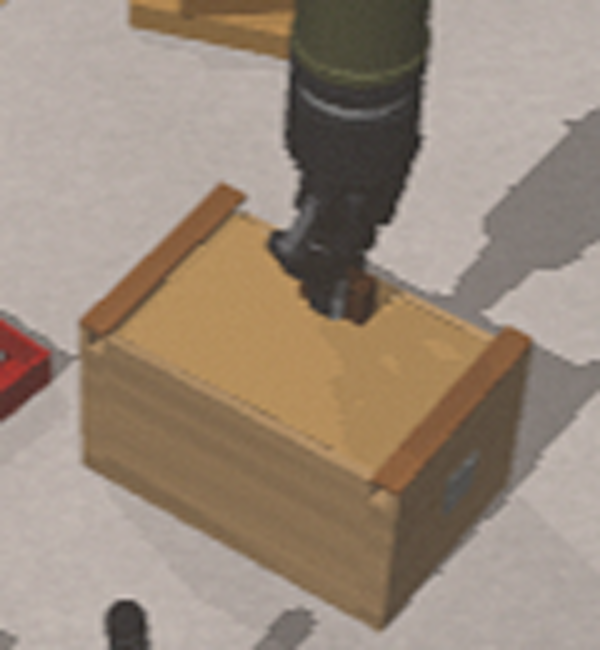

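Emit:
play_rows(commands=[[[0.008, 0, 0], [0, 0, 0], 1], [[0.015, 0, 0], [0, 0, 0], 1], [[0.015, 0, 0], [0, 0, 0], 1], [[0.015, 0, 0], [0, 0, 0], 1], [[0.015, 0, 0], [0, 0, 0], 1]])

```text
time: 27.78
tcp_pos: [0.5248, -0.36, 0.0891]
tcp_rot: [0.495, -0.505, 0.505, -0.495]
wrist_force: [0.6, 0.1, -1.4]
opening: 0.0151
```

Run:
```python
from h import *
st()
```

```text
t 27.77 tcp [ 0.5248 -0.36    0.0891] R [[-0.02, -0.0, 1.0], [-1.0, -0.0, -0.02], [0.0, -1.0, -0.0]] F [ 0.59  0.12 -1.38] M [-0.057  0.014 -0.047] op 0.0151
```

Emit:
play_rows(commands=[[[0.015, 0, 0], [0, 0, 0], 1], [[0.015, 0, 0], [0, 0, 0], 1], [[0.015, 0, 0], [0, 0, 0], 1], [[0.015, 0, 0], [0, 0, 0], 1], [[0.015, 0, 0], [0, 0, 0], 1], [[0.015, 0, 0], [0, 0, 0], 1], [[0.017, 0, 0], [0, 0, 0], 1], [[0, 0, 0], [0, 0, 0], 1], [[0, 0, 0], [0, 0, 0], 1]])

```text
time: 28.9
tcp_pos: [0.5231, -0.465, 0.089]
tcp_rot: [-0.495, 0.505, -0.505, 0.495]
wrist_force: [-0.5, 0.5, -2.4]
opening: 0.015
```

Run:
```python
from h import *
st()
c,p,d=grab("scene","s17"); crop(p,200,60,400,260,3,"s17c")
c,p,d=grab("wrist","w17")
```

```text
t 28.9 tcp [ 0.5231 -0.465   0.089 ] R [[-0.019, 0.0, 1.0], [-1.0, 0.001, -0.019], [-0.001, -1.0, 0.0]] F [-0.53  0.49 -2.37] M [-0.037 -0.021  0.027] op 0.015
```

View pics/s17c.png

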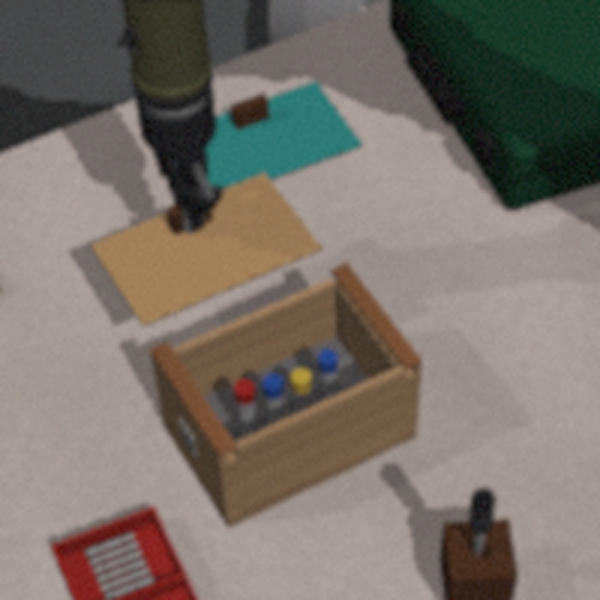

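View pics/w17.png

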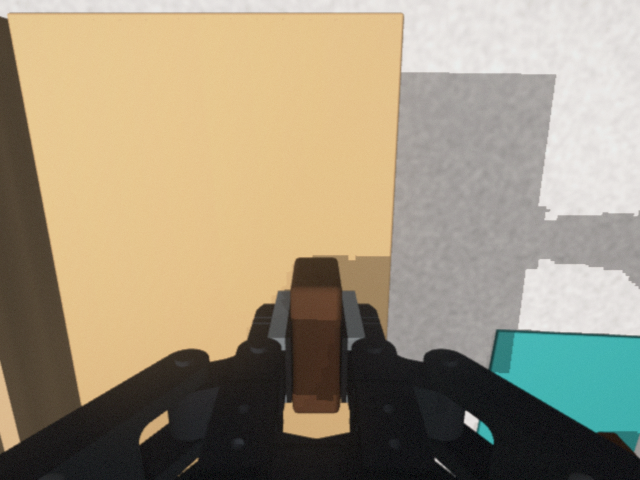

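Emit:
play_rows(commands=[[[0, 0.025, 0], [0, 0, 0], 1], [[0, 0.025, 0], [0, 0, 0], 1], [[0, 0.025, 0], [0, 0, 0], 1], [[0, 0.025, 0], [0, 0, 0], 1], [[0, 0.012, 0], [0, 0, 0], 1], [[0, 0.005, 0], [0, 0, 0], 1], [[0, 0, 0], [0, 0, 0], 1], [[0, 0, 0], [0, 0, 0], 1]])

```text
time: 30.0
tcp_pos: [0.5236, -0.4662, -0.0266]
tcp_rot: [0.495, -0.504, 0.505, -0.495]
wrist_force: [0.5, -0.5, -1.2]
opening: 0.0148
```

Run:
```python
from h import *
st()
c,p,d=grab("wrist","w18"); P=cloud(c,d)
for (x0,x1,y0,y1) in ((60,100,80,130),(100,140,250,300),(340,360,80,130),(220,260,120,160)):
    q=P[y0:y1,x0:x1].reshape(-1,3); print(np.round(np.median(q,0),4))
```

```text
t 30.0 tcp [ 0.5236 -0.4662 -0.0266] R [[-0.019, 0.002, 1.0], [-1.0, -0.001, -0.019], [0.001, -1.0, 0.002]] F [ 0.48 -0.5  -1.19] M [-0.002  0.027  0.014] op 0.0148
[ 0.6013 -0.3881  0.0113]
[ 0.5407 -0.3923  0.0113]
[ 0.5996 -0.4782  0.0114]
[ 0.5891 -0.4407  0.0113]
```

Lid top at 11.3 mm; 5 mm more to go.

Emit:
play_rows(commands=[[[0, 0.003, 0], [0, 0, 0], 1], [[0, 0.002, 0], [0, 0, 0], 1], [[0, 0, 0], [0, 0, 0], 1], [[0, 0, 0], [0, 0, 0], 1]])

```text
time: 30.55
tcp_pos: [0.5232, -0.4658, -0.0316]
tcp_rot: [0.495, -0.505, 0.505, -0.495]
wrist_force: [-2.2, 1.2, 5.3]
opening: 0.0146
```

Emit:
play_rows(commands=[[[0, 0, 0], [0, 0, 0], -0.3], [[0, 0, 0], [0, 0, 0], -0.3], [[0, 0, 0], [0, 0, 0], -0.3], [[0, 0, 0], [0, 0, 0], -0.3], [[0, -0.03, 0], [0, 0, 0], -0.3], [[0, -0.045, 0], [0, 0, 0], -0.3], [[0, -0.045, 0], [0, 0, 0], -0.3], [[0, -0.045, 0], [0, 0, 0], -0.3], [[0, -0.045, 0], [0, 0, 0], -0.3], [[0, 0, 0], [0, 0, 0], -0.3]])

```text
time: 31.8
tcp_pos: [0.5248, -0.4677, 0.1825]
tcp_rot: [0.495, -0.502, 0.508, -0.495]
wrist_force: [0.5, -0.3, 0.5]
opening: 0.0554
```

Run:
```python
from h import *
st()
c,p,d=grab("wrist","w19"); P=cloud(c,d)
hsv=cv2.cvtColor(p,cv2.COLOR_BGR2HSV)
m=((P[...,2]<.02)&(cv2.inRange(hsv,(8,60,100),(25,255,255))>0)).astype(np.uint8)
k,l,ss,ce=cv2.connectedComponentsWithStats(m)
for i in range(1,k):
    if ss[i,4]>1500: a=P[l==i]; print(ss[i],np.round(np.percentile(a,[2,50,98],axis=0),4).tolist())
c,p,d=grab("scene","s19"); crop(p,200,60,400,260,3,"s19c")
```

```text
t 31.8 tcp [ 0.5248 -0.4677  0.1825] R [[-0.019, 0.007, 1.0], [-1.0, -0.006, -0.019], [0.005, -1.0, 0.007]] F [ 0.51 -0.27  0.51] M [-0.037 -0.021  0.059] op 0.0554
[  193    80   154   232 31396] [[0.4267, -0.4911, 0.0047], [0.5406, -0.4292, 0.0063], [0.6249, -0.3704, 0.0079]]
```

View pics/s19c.png

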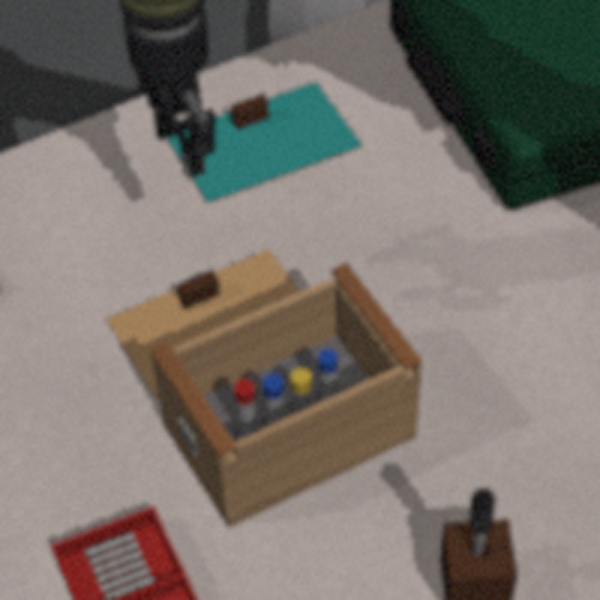

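Emit:
play_rows(commands=[[[-0.042, -0.004, -0.005], [0, 0, 0], -0.3], [[-0.042, -0.004, -0.005], [0, 0, 0], -0.3], [[-0.042, -0.004, -0.005], [0, 0, 0], -0.3], [[-0.042, -0.004, -0.005], [0, 0, 0], -0.3], [[-0.042, -0.004, -0.005], [0, 0, 0], -0.3], [[0, 0, 0], [0, 0, 0], -0.3], [[0, 0, 0], [0, 0, 0], -0.3], [[0, 0, 0], [0, 0, 0], -0.3]])

```text
time: 32.9
tcp_pos: [0.5012, -0.2565, 0.1963]
tcp_rot: [-0.495, 0.506, -0.505, 0.494]
wrist_force: [0.3, 0.1, -0.3]
opening: 0.0556
```

Run:
```python
from h import *
st()
c,p,d=grab("wrist","w20"); P=cloud(c,d); hsv=cv2.cvtColor(p,cv2.COLOR_BGR2HSV)
for nm,lo,hi,z in (("blue",(100,120,60),(128,255,255),.098),("yellow",(20,150,120),(34,255,255),.086),("red",(0,150,90),(6,255,255),.110)):
    m=cv2.inRange(hsv,lo,hi)
    m=m&((((P[...,2]>z-.006)&(P[...,2]<z+.007)).astype(np.uint8))*255)
    k,l,ss,ce=cv2.connectedComponentsWithStats(m)
    for i in range(1,k):
        if ss[i,4]>60:
            v,u=np.nonzero(l==i); a=plane(c,np.c_[u,v],z); (x,y),rad=cv2.minEnclosingCircle((a[:,:2]*1000).astype(np.float32)); print(nm,ss[i],np.round(a.mean(0),4),round(x,1),round(y,1),round(rad,1),"depthz",np.round(np.median(P[l==i][:,2]),4))
```

```text
t 32.9 tcp [ 0.5012 -0.2565  0.1963] R [[-0.021, -0.001, 1.0], [-1.0, -0.0, -0.021], [0.0, -1.0, -0.001]] F [ 0.34  0.08 -0.28] M [-0.041  0.048 -0.055] op 0.0556
blue [301 147  30  32 749] [ 0.5437 -0.2567  0.098 ] 543.6 -256.7 10.4 depthz 0.0995
blue [302 237  29  30 678] [ 0.4803 -0.2556  0.098 ] 480.3 -255.5 11.3 depthz 0.0994
yellow [303 192  27  28 432] [ 0.5122 -0.2558  0.086 ] 511.9 -256.0 10.4 depthz 0.0876
red [300  97  32  34 860] [ 0.5755 -0.2574  0.11  ] 575.5 -257.4 10.2 depthz 0.1116
```

View pics/w20.png

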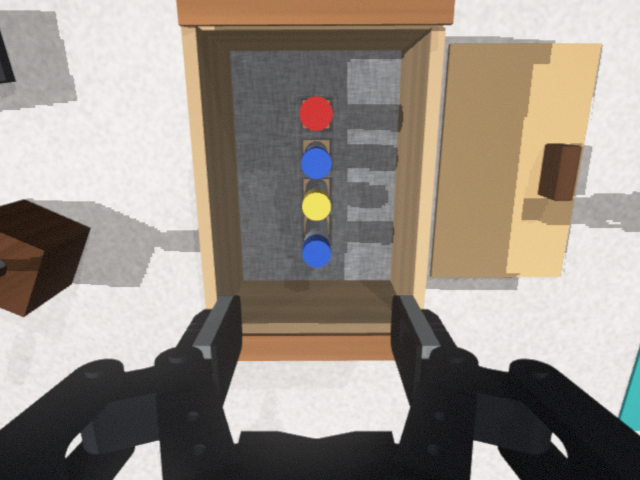

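Emit:
play_rows(commands=[[[-0.001, 0.02, -0.021], [0, 0, 0], -0.3], [[0, 0.03, 0], [0, 0, 0], -0.3], [[0, 0.04, 0], [0, 0, 0], -0.3], [[0, 0.04, 0], [0, 0, 0], -0.3], [[0, 0.035, 0], [0, 0, 0], -0.3], [[0, 0, 0], [0, 0, 0], -0.3], [[0, 0, 0], [0, 0, 0], -0.3]])

```text
time: 33.83
tcp_pos: [0.4817, -0.2547, 0.0333]
tcp_rot: [0.495, -0.504, 0.506, -0.495]
wrist_force: [-0.2, -0.9, 0.6]
opening: 0.0553
```

Run:
```python
from h import *
st()
c,p,d=grab("wrist","w21"); crop(p,150,150,490,460,2.2,"w21c")
```

```text
t 33.83 tcp [ 0.4817 -0.2547  0.0333] R [[-0.02, 0.001, 1.0], [-1.0, -0.001, -0.02], [0.001, -1.0, 0.001]] F [-0.17 -0.95  0.58] M [ 0.009  0.036 -0.078] op 0.0553
```

View pics/w21c.png

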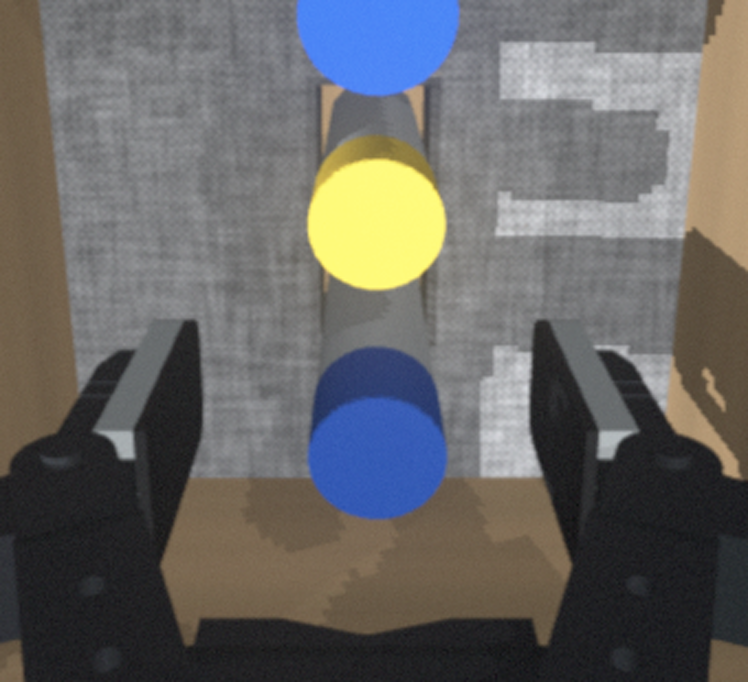

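Emit:
play_rows(commands=[[[0, 0.003, -0.001], [0, 0, 0], 1], [[0, 0, 0], [0, 0, 0], 1], [[0, 0, 0], [0, 0, 0], 1], [[0, 0, 0], [0, 0, 0], 1], [[0, 0, 0], [0, 0, 0], 1], [[0, 0, 0], [0, 0, 0], 1]], force=60)

```text
time: 34.62
tcp_pos: [0.4805, -0.2538, 0.0299]
tcp_rot: [0.495, -0.504, 0.505, -0.495]
wrist_force: [-1.4, 0.4, 4.8]
opening: 0.0181
```

Run:
```python
from h import *
s=st()
```

```text
t 34.62 tcp [ 0.4805 -0.2538  0.0299] R [[-0.019, 0.001, 1.0], [-1.0, -0.0, -0.019], [0.0, -1.0, 0.001]] F [-1.39  0.44  4.76] M [0.217 0.227 0.019] op 0.0181
```

Emit:
play_rows(commands=[[[0, -0.02, 0], [0, 0, 0], 1], [[0, -0.045, 0], [0, 0, 0], 1], [[0, -0.045, 0], [0, 0, 0], 1], [[0, -0.04, 0.02], [0, 0, 0], 1], [[-0.03, 0, 0.05], [0, 0, 0], 1], [[-0.05, 0, 0.049], [0, 0, 0], 1], [[-0.05, 0, 0], [0, 0, 0], 1], [[-0.05, 0, 0], [0, 0, 0], 1], [[-0.05, 0, 0], [0, 0, 0], 1], [[-0.05, 0, 0], [0, 0, 0], 1]])

```text
time: 35.88
tcp_pos: [0.5986, 0.0204, 0.1785]
tcp_rot: [-0.495, 0.505, -0.505, 0.495]
wrist_force: [-0.7, 0.2, -1.0]
opening: 0.0182
```

Emit:
play_rows(commands=[[[-0.05, 0, 0], [0, 0, 0], 1], [[-0.05, 0, 0], [0, 0, 0], 1], [[-0.05, 0, 0], [0, 0, 0], 1], [[-0.04, 0.02, 0], [0, 0, 0], 1], [[-0.028, 0.02, 0], [0, 0, 0], 1], [[0, 0, 0], [0, 0, 0], 1], [[0, 0, 0], [0, 0, 0], 1], [[0, 0, 0], [0, 0, 0], 1]])

```text
time: 36.88
tcp_pos: [0.6042, 0.2348, 0.1401]
tcp_rot: [0.494, -0.505, 0.506, -0.495]
wrist_force: [0.2, 0.3, -0.8]
opening: 0.018
```

Run:
```python
from h import *
s=st(); print(np.round(s["joint_pos"],2))
c,p,d=grab("wrist","w22"); crop(p,200,150,440,400,2.5,"w22c")
for o in collars("wrist",p,c): print(o)
```

```text
t 36.88 tcp [0.6042 0.2348 0.1401] R [[-0.022, 0.002, 1.0], [-1.0, -0.0, -0.022], [0.0, -1.0, 0.002]] F [ 0.24  0.28 -0.79] M [ 0.032 -0.032 -0.042] op 0.018
[-0.42  0.34  0.01  1.53 -0.    1.27 -2.  ]
(0.609, 0.2423, 22.3, [608.9, 242.4], [43.7, 44.2])
(0.6146, 0.1826, 22.2, [614.7, 182.6], [43.6, 44.1])
(0.6203, 0.1229, 22.5, [620.6, 122.8], [43.5, 44.7])
(0.6263, 0.0632, 22.6, [626.7, 63.0], [43.4, 45.1])
```

View pics/w22.png

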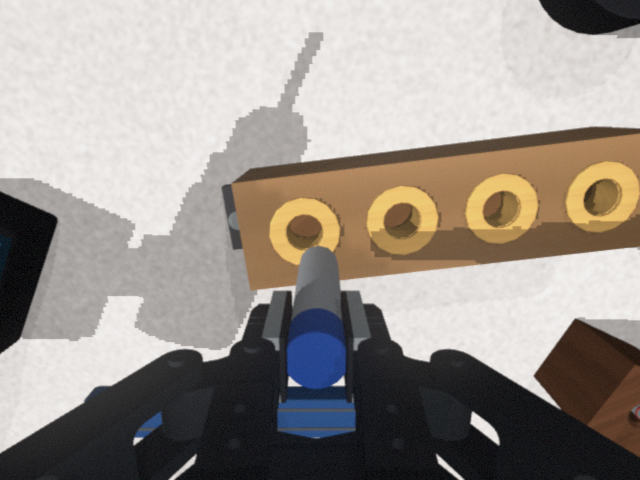

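Run:
```python
from h import *
c,p,d=load("w22"); crop(p,270,210,370,400,4,"w22f"); P=cloud(c,d)
for v in range(240,330,6):
    g=[u for u in range(280,360) if P[v,u,2]>.1 and P[v,u,0]<.625]
    if g: 
        g2=[u for u in g]; print(v,g[0],g[-1],np.round(P[v,317],4), "mid", np.round(P[v,(g[0]+g[-1])//2,1],4))
print(proj(c,[[.6042,.2348,z] for z in (.116,.208)]), plane(c,(318.5,248),.116))
```

```text
246 314 322 [0.6134 0.2346 0.1222] mid 0.2341
252 304 332 [0.6136 0.2346 0.1324] mid 0.2341
258 300 335 [0.6766 0.2339 0.3229] mid 0.2339
264 299 337 [0.6133 0.2347 0.1486] mid 0.2342
270 298 337 [0.6134 0.2347 0.1565] mid 0.2347
276 297 337 [0.6766 0.2339 0.3229] mid 0.2339
282 296 339 [0.6131 0.2347 0.1692] mid 0.2347
288 295 339 [0.6131 0.2347 0.1753] mid 0.2347
294 280 359 [0.6133 0.2348 0.1814] mid 0.234
300 280 359 [0.6137 0.2348 0.1875] mid 0.2341
306 280 359 [0.6131 0.2348 0.191 ] mid 0.2341
312 280 359 [0.6135 0.2348 0.1966] mid 0.2341
318 280 359 [0.6137 0.2348 0.2012] mid 0.2342
324 280 359 [0.6134 0.2348 0.2048] mid 0.2342
[[316.91069854 259.01655694]
 [317.73996743 355.17426953]] [[0.61031283 0.23383499 0.116     ]]
```

View pics/w22f.png

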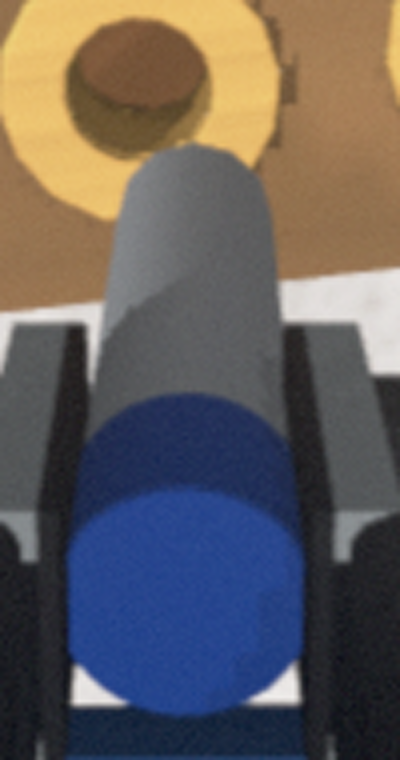

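Emit:
play_rows(commands=[[[-0.0078, 0, 0.0054], [0, 0, 0], 1], [[0, 0.015, 0], [0, 0, 0], 1], [[0, 0.015, 0], [0, 0, 0], 1], [[0, 0, 0], [0, 0, 0], 1], [[0, 0, 0], [0, 0, 0], 1], [[0, 0, 0], [0, 0, 0], 1]])

```text
time: 37.67
tcp_pos: [0.6091, 0.2445, 0.1097]
tcp_rot: [0.495, -0.505, 0.505, -0.496]
wrist_force: [-0.1, 0.2, -1.2]
opening: 0.0185
```

```bash
cat >> h.py <<'E'
def postaxis(c,d,s):
    # post front surface seen by wrist camera (camera on tool +z side); axis in tool frame
    P=cloud(c,d); T=R.from_quat(s["tcp_rot"]).as_matrix(); Q=(P-s["tcp_pos"])@T
    m=(abs(Q[...,0])<.004)&(Q[...,2]>0.0)&(Q[...,2]<.02)&(Q[...,1]>-.045)&(Q[...,1]<.03)
    q=Q[m]; 
    A=np.polyfit(q[:,1],q[:,2],1); print("post front n",len(q),"z=a*y+b",np.round(A,4),"axis world",np.round((s["tcp_pos"]+T@np.array([0,0,A[1]-.010])),4))
E
python3 - <<'E'
from h import *
s=st()
c,p,d=grab("wrist","w23"); crop(p,200,150,440,400,2.5,"w23c"); postaxis(c,d,s)
for o in collars("wrist",p,c): print(o)
E
```

```text
t 37.67 tcp [0.6091 0.2445 0.1097] R [[-0.019, 0.001, 1.0], [-1.0, 0.0, -0.019], [-0.0, -1.0, 0.001]] F [-0.12  0.18 -1.16] M [ 0.061 -0.013 -0.05 ] op 0.0185
post front n 1067 z=a*y+b [0.0469 0.0099] axis world [0.609  0.2445 0.1097]
(0.6086, 0.2428, 22.3, [608.8, 242.5], [43.5, 44.1])
(0.6148, 0.1825, 22.3, [614.7, 182.5], [43.5, 44.1])
(0.6205, 0.1228, 22.5, [620.7, 122.6], [43.3, 44.8])
(0.625, 0.0718, 20.0, [626.9, 56.9], [46.8, 57.6])
```

View pics/w23c.png

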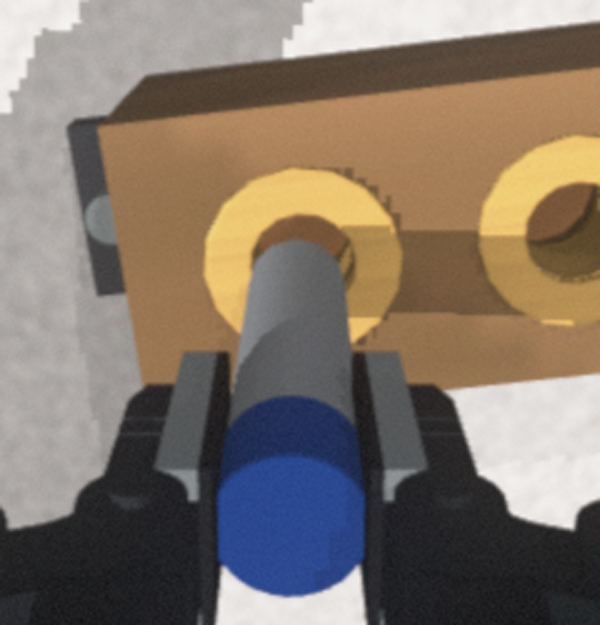

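Emit:
play_rows(commands=[[[0.002, 0, 0], [0, 0, 0], 1], [[0, 0, 0], [0, 0, 0], 1], [[0, 0.004, 0], [0, 0, 0], 1], [[0, 0.004, 0], [0, 0, 0], 1], [[0, 0.003, 0], [0, 0, 0], 1], [[0, 0.003, 0], [0, 0, 0], 1], [[0, 0.003, 0], [0, 0, 0], 1], [[0, 0, 0], [0, 0, 0], 1]])

```text
time: 38.72
tcp_pos: [0.6085, 0.2424, 0.0918]
tcp_rot: [-0.495, 0.505, -0.505, 0.495]
wrist_force: [0.1, -0.4, -1.1]
opening: 0.0182
```

Emit:
play_rows(commands=[[[0, 0.008, 0], [0, 0, 0], 1], [[0, 0.008, 0], [0, 0, 0], 1], [[0, 0.007, 0], [0, 0, 0], 1], [[0, 0.004, 0], [0, 0, 0], 1], [[0, 0.002, 0], [0, 0, 0], 1], [[0, 0, 0], [0, 0, 0], 1]])

```text
time: 39.48
tcp_pos: [0.6086, 0.2423, 0.063]
tcp_rot: [0.495, -0.505, 0.505, -0.495]
wrist_force: [-0.3, -0.2, -0.8]
opening: 0.0181
```

Emit:
play_rows(commands=[[[0, 0.002, 0], [0, 0, 0], 1], [[0, 0.001, 0], [0, 0, 0], 1], [[0, 0, 0], [0, 0, 0], 1]])

```text
time: 39.85
tcp_pos: [0.6087, 0.2424, 0.0602]
tcp_rot: [0.495, -0.505, 0.505, -0.495]
wrist_force: [-0.1, -0.1, -0.5]
opening: 0.0183
```

Emit:
play_rows(commands=[[[0, 0, 0], [0, 0, 0], 0], [[0, 0, 0], [0, 0, 0], 0], [[0, 0, 0], [0, 0, 0], 0], [[0, -0.02, 0], [0, 0, 0], 0], [[0, -0.04, 0], [0, 0, 0], 0], [[0, -0.04, 0], [0, 0, 0], 0], [[0.05, 0, 0], [0, 0, 0], 0], [[0.05, 0, 0], [0, 0, 0], 0], [[0, 0, 0], [0, 0, 0], 0]])

```text
time: 40.98
tcp_pos: [0.6082, 0.1358, 0.1624]
tcp_rot: [0.493, -0.506, 0.508, -0.493]
wrist_force: [0.5, -0.5, 0.6]
opening: 0.0429
```

Run:
```python
from h import *
s=st()
c,p,d=grab("wrist","w24"); P=cloud(c,d)
c2,p2,d2=grab("scene","s24"); crop(p2,280,250,420,390,4,"s24c")
hsv=cv2.cvtColor(p,cv2.COLOR_BGR2HSV); m=cv2.inRange(hsv,(100,120,60),(128,255,255)); k,l,ss,ce=cv2.connectedComponentsWithStats(m)
for i in range(1,k):
    if ss[i,4]>100: print(ss[i],np.round(np.median(P[l==i],0),4))
```

```text
t 40.98 tcp [0.6082 0.1358 0.1624] R [[-0.028, 0.003, 1.0], [-1.0, -0.002, -0.028], [0.002, -1.0, 0.003]] F [ 0.48 -0.51  0.6 ] M [ 0.074 -0.088  0.006] op 0.0429
[ 108  235   46   42 1410] [0.6096 0.2389 0.1292]
[  0 388  67  12 570] [0.4436 0.4039 0.0213]
[240 390  15  35 292] [0.4204 0.2032 0.0214]
[  0 403  51  25 765] [0.4268 0.4184 0.0214]
```

View pics/s24c.png

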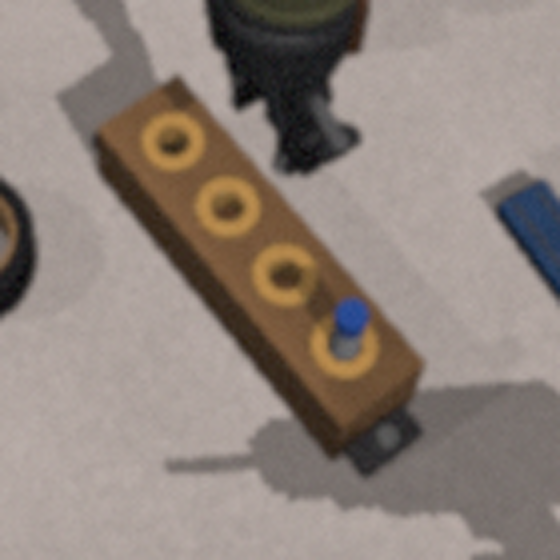

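View pics/w24.png

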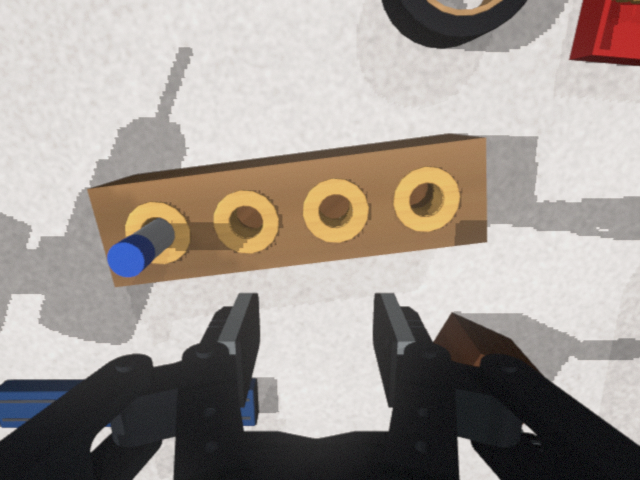

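Emit:
play_rows(commands=[[[0.049, 0, 0], [0, 0, 0], 0], [[0.049, 0, 0], [0, 0, 0], 0], [[0.049, 0, 0], [0, 0, 0], 0], [[0.049, 0, -0.01], [0, 0, 0], 0], [[0.049, 0, -0.015], [0, 0, 0], 0], [[0.049, 0, -0.015], [0, 0, 0], 0], [[0.049, 0, -0.015], [0, 0, 0], 0], [[0.047, 0, 0], [0, 0, 0], 0], [[0, 0, 0], [0, 0, 0], 0], [[0, 0, 0], [0, 0, 0], 0]])

```text
time: 42.32
tcp_pos: [0.5455, -0.2442, 0.1604]
tcp_rot: [-0.495, 0.504, -0.504, 0.496]
wrist_force: [0.8, 0.6, -1.0]
opening: 0.0425
```

```bash
cat >> h.py <<'E'
def heads(c,p,d):
    P=cloud(c,d); hsv=cv2.cvtColor(p,cv2.COLOR_BGR2HSV)
    for nm,lo,hi,z in (("blue",(100,120,60),(128,255,255),.098),("yellow",(20,150,120),(34,255,255),.086),("red",(0,150,90),(6,255,255),.110)):
        m=cv2.inRange(hsv,lo,hi)&((((P[...,2]>z-.006)&(P[...,2]<z+.007)).astype(np.uint8))*255)
        k,l,ss,ce=cv2.connectedComponentsWithStats(m)
        for i in range(1,k):
            if ss[i,4]>60:
                v,u=np.nonzero(l==i); a=plane(c,np.c_[u,v],z); (x,y),rad=cv2.minEnclosingCircle((a[:,:2]*1000).astype(np.float32)); print(nm,ss[i],round(x,1),round(y,1),round(rad,1),"depthz",np.round(np.median(P[l==i][:,2]),4))
E
python3 - <<'E'
from h import *
s=st()
c,p,d=grab("wrist","w25"); heads(c,p,d)
E
```

```text
t 42.33 tcp [ 0.5455 -0.2442  0.1604] R [[-0.017, 0.001, 1.0], [-1.0, 0.001, -0.017], [-0.001, -1.0, 0.001]] F [ 0.78  0.6  -1.03] M [ 0.04  -0.022 -0.051] op 0.0425
blue [321 223  33  35 900] 544.1 -256.4 11.2 depthz 0.0995
yellow [322 265  28  32 599] 512.2 -255.9 11.5 depthz 0.0876
red [ 322  175   35   37 1031] 575.8 -257.1 10.8 depthz 0.1115
```

View pics/w25.png

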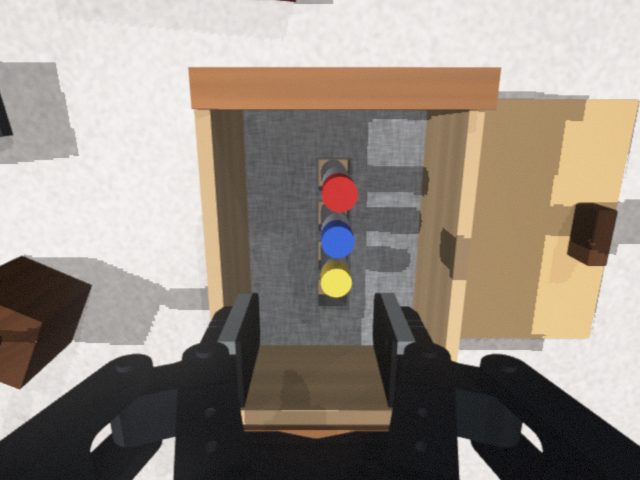

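Emit:
play_rows(commands=[[[0.0123, 0.01, -0.0015], [0, 0, 0], 0], [[0, 0.02, 0], [0, 0, 0], 0], [[0, 0.03, 0], [0, 0, 0], 0], [[0, 0.03, 0], [0, 0, 0], 0], [[0, 0.03, 0], [0, 0, 0], 0], [[0, 0.01, 0], [0, 0, 0], 0], [[0, 0, 0], [0, 0, 0], 0], [[0, 0, 0], [0, 0, 0], 0]])

```text
time: 43.38
tcp_pos: [0.5436, -0.2592, 0.0315]
tcp_rot: [0.495, -0.504, 0.505, -0.496]
wrist_force: [0.2, -0.0, 1.4]
opening: 0.0428
```

Run:
```python
from h import *
s=st()
c,p,d=grab("wrist","w26"); crop(p,150,150,490,460,2.2,"w26c"); heads(c,p,d)
```

```text
t 43.38 tcp [ 0.5436 -0.2592  0.0315] R [[-0.019, 0.002, 1.0], [-1.0, -0.001, -0.019], [0.001, -1.0, 0.002]] F [ 0.24 -0.05  1.4 ] M [-0.007 -0.008 -0.034] op 0.0428
blue [ 279  315   64   68 3320] 544.6 -257.3 12.3 depthz 0.0995
yellow [286 382  53  26 370] 516.9 -256.9 10.0 depthz 0.0854
red [ 272  230   76   80 4670] 576.2 -257.2 11.4 depthz 0.1115
```

View pics/w26c.png

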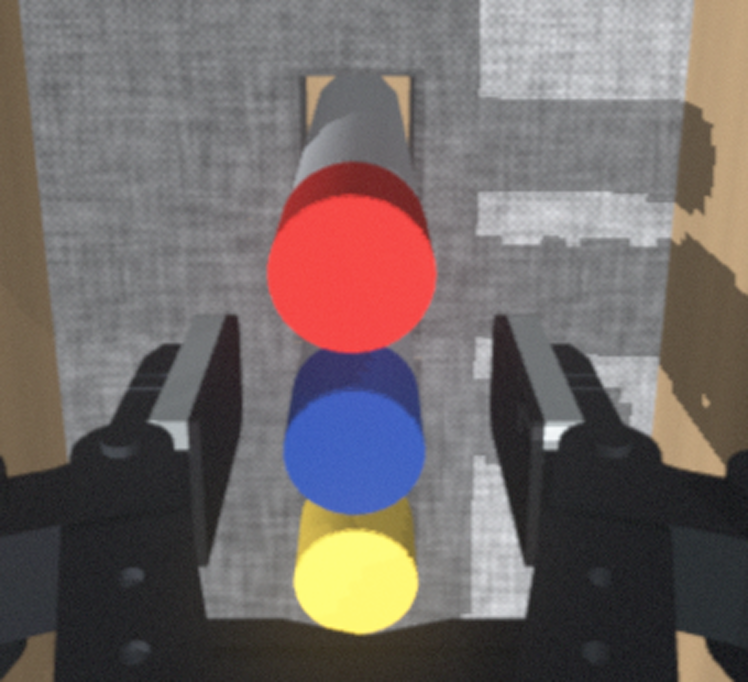

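Shift 2 mm toward +y, close and lift.

Emit:
play_rows(commands=[[[-0.002, 0.0015, 0.0005], [0, 0, 0], 0], [[0, 0, 0], [0, 0, 0], 1], [[0, 0, 0], [0, 0, 0], 1], [[0, 0, 0], [0, 0, 0], 1], [[0, 0, 0], [0, 0, 0], 1], [[0, 0, 0], [0, 0, 0], 1]])

```text
time: 44.18
tcp_pos: [0.5435, -0.2569, 0.0291]
tcp_rot: [0.495, -0.504, 0.505, -0.495]
wrist_force: [0.4, -0.0, 3.3]
opening: 0.0183
```

Run:
```python
from h import *
s=st()
```

```text
t 44.17 tcp [ 0.5435 -0.2569  0.0291] R [[-0.019, 0.001, 1.0], [-1.0, -0.0, -0.019], [0.0, -1.0, 0.001]] F [ 0.43 -0.03  3.35] M [ 0.076  0.087 -0.033] op 0.0183
```

Emit:
play_rows(commands=[[[0, -0.02, 0], [0, 0, 0], 1], [[0, -0.045, 0], [0, 0, 0], 1], [[0, -0.045, 0], [0, 0, 0], 1], [[0, -0.035, 0.02], [0, 0, 0], 1], [[-0.05, 0, 0.022], [0, 0, 0], 1], [[-0.05, 0, 0.021], [0, 0, 0], 1], [[-0.05, 0, 0], [0, 0, 0], 1], [[-0.05, 0, 0], [0, 0, 0], 1], [[-0.05, 0, 0], [0, 0, 0], 1], [[-0.05, 0, 0], [0, 0, 0], 1]])

```text
time: 45.42
tcp_pos: [0.6114, 0.0433, 0.1745]
tcp_rot: [0.495, -0.505, 0.505, -0.495]
wrist_force: [1.6, -0.2, 0.0]
opening: 0.0181
```

Emit:
play_rows(commands=[[[-0.05, 0, 0], [0, 0, 0], 1], [[-0.05, 0.02, 0], [0, 0, 0], 1], [[-0.041, 0.02, 0], [0, 0, 0], 1], [[0, 0.015, 0], [0, 0, 0], 1], [[0, 0, 0], [0, 0, 0], 1], [[0, 0, 0], [0, 0, 0], 1], [[0, 0, 0], [0, 0, 0], 1]])

```text
time: 46.3
tcp_pos: [0.6155, 0.1816, 0.12]
tcp_rot: [0.494, -0.505, 0.506, -0.495]
wrist_force: [0.4, 0.0, -0.4]
opening: 0.0182
```

Run:
```python
from h import *
s=st()
c,p,d=grab("wrist","w27"); crop(p,200,150,440,400,2.5,"w27c"); postaxis(c,d,s)
for o in collars("wrist",p,c): print(o)
```

```text
t 46.3 tcp [0.6155 0.1816 0.12  ] R [[-0.021, 0.002, 1.0], [-1.0, 0.0, -0.021], [-0.0, -1.0, 0.002]] F [ 0.39  0.03 -0.44] M [ 0.032 -0.001 -0.004] op 0.0182
post front n 978 z=a*y+b [-0.0006  0.0096] axis world [0.6152 0.1816 0.12  ]
(0.6088, 0.2427, 22.3, [608.7, 242.7], [43.9, 44.1])
(0.6146, 0.1828, 22.2, [614.8, 182.7], [43.5, 43.9])
(0.6205, 0.1229, 22.2, [620.6, 122.8], [43.6, 44.2])
(0.6263, 0.0631, 22.4, [626.6, 63.0], [43.3, 44.7])
```

View pics/w27c.png

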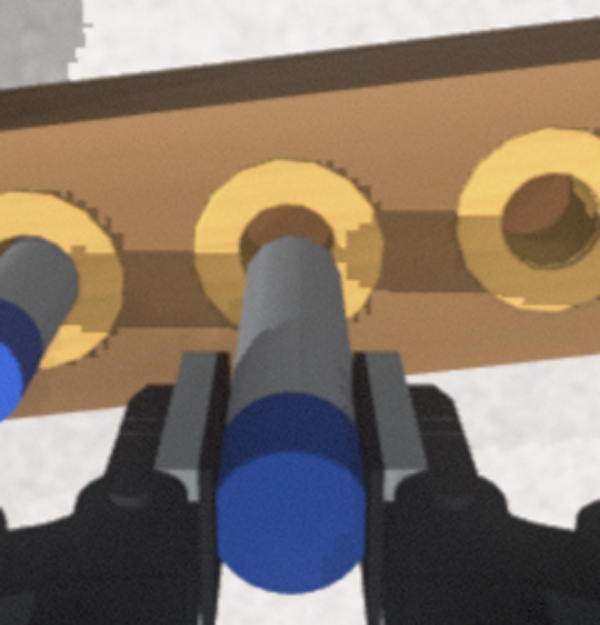

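Emit:
play_rows(commands=[[[-0.001, 0.01, -0.0005], [0, 0, 0], 1], [[0, 0.005, 0], [0, 0, 0], 1], [[0, 0, 0], [0, 0, 0], 1], [[0, 0, 0], [0, 0, 0], 1]])

```text
time: 46.85
tcp_pos: [0.6141, 0.184, 0.1036]
tcp_rot: [0.495, -0.505, 0.505, -0.495]
wrist_force: [-0.4, -0.4, -0.5]
opening: 0.0179
```

Run:
```python
from h import *
s=st()
c,p,d=grab("wrist","w28"); postaxis(c,d,s)
```

```text
t 46.85 tcp [0.6141 0.184  0.1036] R [[-0.019, 0.0, 1.0], [-1.0, -0.0, -0.019], [0.0, -1.0, 0.0]] F [-0.35 -0.38 -0.53] M [-0.037  0.017 -0.003] op 0.0179
post front n 1193 z=a*y+b [0.0747 0.0116] axis world [0.6157 0.184  0.1036]
```

Emit:
play_rows(commands=[[[0.001, 0, 0.0007], [0, 0, 0], 1], [[0, 0, 0], [0, 0, 0], 1], [[0, 0.004, 0], [0, 0, 0], 1], [[0, 0.004, 0], [0, 0, 0], 1], [[0, 0.004, 0], [0, 0, 0], 1], [[0, 0, 0], [0, 0, 0], 1]])

```text
time: 47.65
tcp_pos: [0.6143, 0.1828, 0.0909]
tcp_rot: [-0.496, 0.505, -0.505, 0.495]
wrist_force: [0.5, -0.6, -0.2]
opening: 0.0183
```

Emit:
play_rows(commands=[[[0, 0.008, 0], [0, 0, 0], 1], [[0, 0.008, 0], [0, 0, 0], 1], [[0, 0.007, 0], [0, 0, 0], 1], [[0, 0.004, 0], [0, 0, 0], 1], [[0, 0.003, 0], [0, 0, 0], 1], [[0, 0, 0], [0, 0, 0], 1]])

```text
time: 48.4
tcp_pos: [0.6146, 0.1829, 0.0614]
tcp_rot: [-0.495, 0.505, -0.505, 0.495]
wrist_force: [-0.6, -0.2, -0.8]
opening: 0.0185
```

Emit:
play_rows(commands=[[[0, 0.0015, 0], [0, 0, 0], 1], [[0, 0, 0], [0, 0, 0], 0], [[0, 0, 0], [0, 0, 0], 0], [[0, 0, 0], [0, 0, 0], 0], [[0, -0.02, 0], [0, 0, 0], 0], [[0, -0.04, 0], [0, 0, 0], 0], [[0, -0.04, 0], [0, 0, 0], 0], [[0.05, 0, 0], [0, 0, 0], 0], [[0.05, 0, 0], [0, 0, 0], 0], [[0.05, 0, 0], [0, 0, 0], 0]])

```text
time: 49.65
tcp_pos: [0.6123, 0.0316, 0.1622]
tcp_rot: [0.495, -0.504, 0.505, -0.496]
wrist_force: [0.7, -0.9, -0.8]
opening: 0.0431
```

Emit:
play_rows(commands=[[[0.05, 0, 0], [0, 0, 0], 0], [[0.05, 0, -0.02], [0, 0, 0], 0], [[0.05, 0, -0.025], [0, 0, 0], 0], [[0.05, 0, -0.025], [0, 0, 0], 0], [[0.05, 0, -0.025], [0, 0, 0], 0], [[0.04, 0, 0], [0, 0, 0], 0], [[0, 0, 0], [0, 0, 0], 0], [[0, 0, 0], [0, 0, 0], 0], [[0, 0, 0], [0, 0, 0], 0]])

```text
time: 50.78
tcp_pos: [0.5121, -0.2534, 0.1605]
tcp_rot: [0.496, -0.504, 0.504, -0.496]
wrist_force: [-0.1, 0.5, 0.1]
opening: 0.0428
```

Run:
```python
from h import *
s=st()
c,p,d=grab("wrist","w29"); heads(c,p,d)
c2,p2,d2=grab("scene","s29"); crop(p2,280,250,420,390,4,"s29c")
```

```text
t 50.77 tcp [ 0.5121 -0.2534  0.1605] R [[-0.016, 0.001, 1.0], [-1.0, 0.001, -0.016], [-0.001, -1.0, 0.001]] F [-0.05  0.55  0.06] M [ 0.005  0.011 -0.011] op 0.0428
yellow [307 217  30  32 711] 512.3 -256.2 10.8 depthz 0.0875
red [ 304  115   37   38 1104] 575.4 -257.5 10.2 depthz 0.1116
```

View pics/s29c.png

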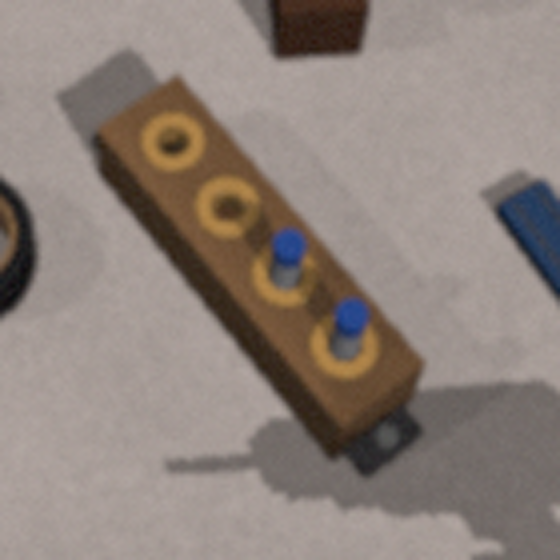

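View pics/w29.png

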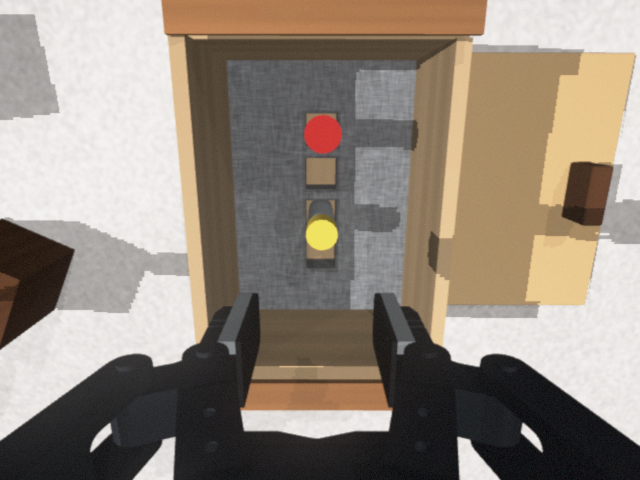

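Emit:
play_rows(commands=[[[0, 0.01, 0], [0, 0, 0], 0], [[0, 0.03, 0], [0, 0, 0], 0], [[0, 0.03, 0], [0, 0, 0], 0], [[0, 0.03, 0], [0, 0, 0], 0], [[0, 0.03, 0], [0, 0, 0], 0], [[0, 0.01, 0], [0, 0, 0], 0], [[0, 0, 0], [0, 0, 0], 0], [[0, 0, 0], [0, 0, 0], 0]])

```text
time: 51.88
tcp_pos: [0.5123, -0.2556, 0.0214]
tcp_rot: [0.495, -0.504, 0.505, -0.496]
wrist_force: [0.4, 0.7, -0.1]
opening: 0.0422
```

Run:
```python
from h import *
s=st()
c,p,d=grab("wrist","w30"); crop(p,150,150,490,460,2.2,"w30c"); heads(c,p,d)
```

```text
t 51.88 tcp [ 0.5123 -0.2556  0.0214] R [[-0.019, 0.002, 1.0], [-1.0, -0.001, -0.019], [0.001, -1.0, 0.002]] F [ 0.35  0.71 -0.14] M [-0.048  0.012 -0.029] op 0.0422
yellow [291 314  59  29 577] 516.0 -256.3 9.4 depthz 0.0844
red [ 277  113   90   92 6523] 575.4 -257.3 10.3 depthz 0.1116
```

View pics/w30c.png

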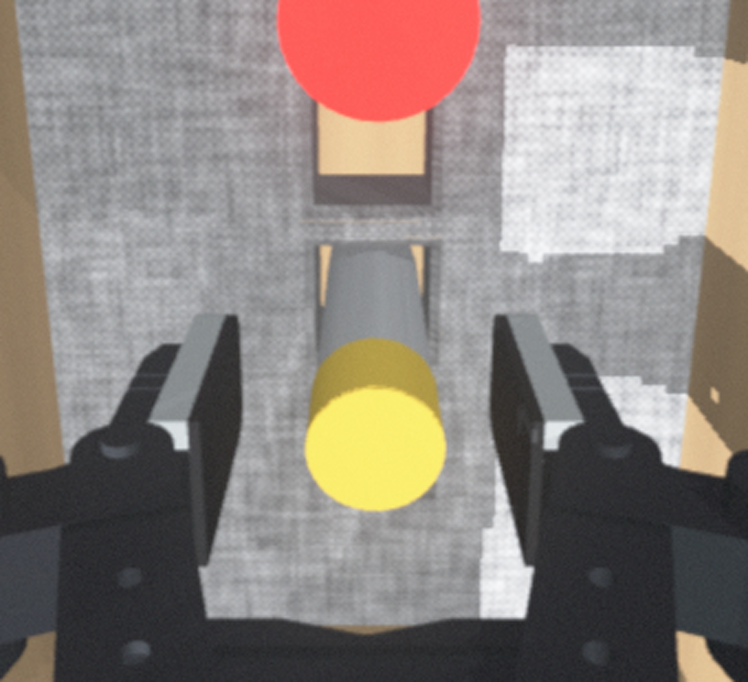

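Emit:
play_rows(commands=[[[0.001, 0.002, 0], [0, 0, 0], 0], [[0, 0, 0], [0, 0, 0], 1], [[0, 0, 0], [0, 0, 0], 1], [[0, 0, 0], [0, 0, 0], 1], [[0, 0, 0], [0, 0, 0], 1], [[0, 0, 0], [0, 0, 0], 1]])

```text
time: 52.68
tcp_pos: [0.5117, -0.2564, 0.0186]
tcp_rot: [0.495, -0.504, 0.505, -0.495]
wrist_force: [-0.4, -0.9, 3.5]
opening: 0.0182
```

Run:
```python
from h import *
s=st()
```

```text
t 52.67 tcp [ 0.5117 -0.2564  0.0186] R [[-0.019, 0.001, 1.0], [-1.0, -0.001, -0.019], [0.0, -1.0, 0.001]] F [-0.39 -0.95  3.51] M [-0.074  0.128 -0.017] op 0.0182
```

Emit:
play_rows(commands=[[[0, -0.02, 0], [0, 0, 0], 1], [[0, -0.045, 0], [0, 0, 0], 1], [[0, -0.045, 0], [0, 0, 0], 1], [[0, -0.045, 0.02], [0, 0, 0], 1], [[-0.03, 0, 0.041], [0, 0, 0], 1], [[-0.05, 0, 0.04], [0, 0, 0], 1], [[-0.05, 0, 0], [0, 0, 0], 1], [[-0.05, 0, 0], [0, 0, 0], 1], [[-0.05, 0, 0], [0, 0, 0], 1], [[-0.05, 0, 0], [0, 0, 0], 1]])

```text
time: 53.92
tcp_pos: [0.6159, 0.0225, 0.1721]
tcp_rot: [-0.496, 0.505, -0.504, 0.495]
wrist_force: [0.7, -0.8, -0.8]
opening: 0.0181
```

Emit:
play_rows(commands=[[[-0.05, 0, 0], [0, 0, 0], 1], [[-0.05, 0.02, 0], [0, 0, 0], 1], [[0, 0.02, 0], [0, 0, 0], 1], [[0, 0.024, 0], [0, 0, 0], 1], [[0, 0, 0], [0, 0, 0], 1], [[0, 0, 0], [0, 0, 0], 1], [[0, 0, 0], [0, 0, 0], 1], [[0, 0, 0], [0, 0, 0], 1]])

```text
time: 54.92
tcp_pos: [0.6191, 0.1206, 0.1101]
tcp_rot: [0.495, -0.505, 0.505, -0.496]
wrist_force: [0.3, -0.7, -0.3]
opening: 0.0186
```

```bash
sed -i 's/(Q\[...,1\]<.03)/(Q[...,1]<YM)/; s/def postaxis(c,d,s)/def postaxis(c,d,s,YM=.0)/' h.py
python3 - <<'E'
from h import *
s=st()
c,p,d=grab("wrist","w31"); crop(p,200,150,440,400,2.5,"w31c"); postaxis(c,d,s)
for o in collars("wrist",p,c): print(o)
E
```

```text
t 54.92 tcp [0.6191 0.1206 0.1101] R [[-0.019, 0.002, 1.0], [-1.0, 0.0, -0.019], [-0.0, -1.0, 0.002]] F [ 0.33 -0.7  -0.25] M [-0.037 -0.012  0.041] op 0.0186
post front n 776 z=a*y+b [-0.0002  0.0096] axis world [0.6187 0.1206 0.1101]
(0.5555, 0.1223, 19.3, [555.5, 122.3], [37.5, 38.5])
(0.6086, 0.2432, 22.4, [608.7, 243.0], [43.9, 44.0])
(0.6148, 0.1828, 22.1, [614.8, 182.8], [43.6, 44.0])
(0.6207, 0.123, 22.0, [620.8, 123.0], [43.4, 43.9])
(0.6266, 0.0632, 22.2, [626.6, 63.1], [43.6, 44.1])
```

View pics/w31c.png

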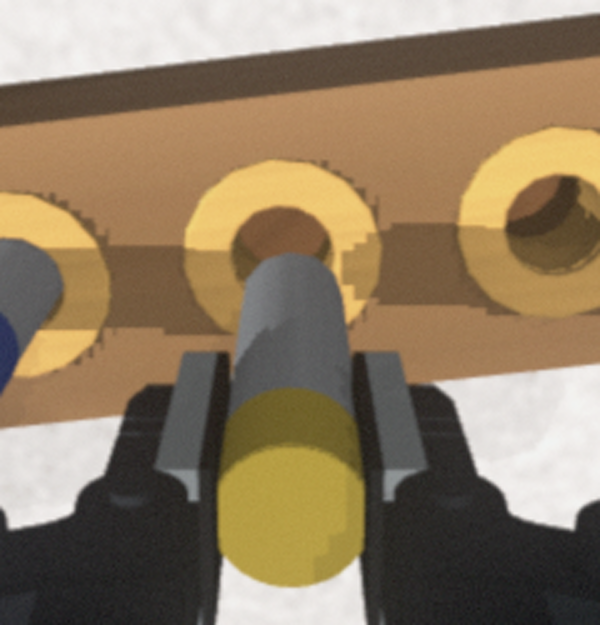

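Emit:
play_rows(commands=[[[-0.0024, 0.005, 0.002], [0, 0, 0], 1], [[0, 0.005, 0], [0, 0, 0], 1], [[0, 0, 0], [0, 0, 0], 1], [[0, 0, 0], [0, 0, 0], 1]])

```text
time: 55.48
tcp_pos: [0.6206, 0.123, 0.099]
tcp_rot: [0.495, -0.505, 0.505, -0.495]
wrist_force: [-0.4, -0.5, 0.2]
opening: 0.0183
```

Run:
```python
from h import *
s=st()
c,p,d=grab("wrist","w32"); postaxis(c,d,s)
```

```text
t 55.48 tcp [0.6206 0.123  0.099 ] R [[-0.019, -0.0, 1.0], [-1.0, -0.0, -0.019], [0.0, -1.0, -0.0]] F [-0.39 -0.52  0.24] M [-0.037  0.03  -0.025] op 0.0183
post front n 778 z=a*y+b [-0.0005  0.0096] axis world [0.6201 0.123  0.099 ]
```

Emit:
play_rows(commands=[[[0, 0.004, 0.0005], [0, 0, 0], 1], [[0, 0.004, 0], [0, 0, 0], 1], [[0, 0.004, 0], [0, 0, 0], 1], [[0, 0.004, 0], [0, 0, 0], 1], [[0, 0, 0], [0, 0, 0], 1]])

```text
time: 56.15
tcp_pos: [0.6208, 0.1229, 0.0826]
tcp_rot: [-0.495, 0.505, -0.505, 0.495]
wrist_force: [-0.2, 0.0, -1.4]
opening: 0.018
```

Emit:
play_rows(commands=[[[0, 0.007, 0], [0, 0, 0], 1], [[0, 0.006, 0], [0, 0, 0], 1], [[0, 0.005, 0], [0, 0, 0], 1], [[0, 0.002, 0], [0, 0, 0], 1], [[0, 0, 0], [0, 0, 0], 1], [[0, 0, 0], [0, 0, 0], 1]])

```text
time: 56.9
tcp_pos: [0.6213, 0.1231, 0.0634]
tcp_rot: [0.495, -0.505, 0.505, -0.495]
wrist_force: [-0.1, 0.3, -0.4]
opening: 0.0181
```

Emit:
play_rows(commands=[[[0, 0.002, 0], [0, 0, 0], 1], [[0, 0, 0], [0, 0, 0], 0], [[0, 0, 0], [0, 0, 0], 0], [[0, 0, 0], [0, 0, 0], 0], [[0, -0.02, 0], [0, 0, 0], 0], [[0, -0.04, 0], [0, 0, 0], 0], [[0, -0.04, 0], [0, 0, 0], 0], [[0.05, 0, 0], [0, 0, 0], 0], [[0.05, 0, 0], [0, 0, 0], 0], [[0.05, 0, 0], [0, 0, 0], 0]])

```text
time: 58.15
tcp_pos: [0.6187, -0.0284, 0.1633]
tcp_rot: [0.495, -0.504, 0.505, -0.496]
wrist_force: [-0.1, 0.2, 0.5]
opening: 0.0427
```

Emit:
play_rows(commands=[[[0.05, 0, 0], [0, 0, 0], 0], [[0.05, 0, -0.01], [0, 0, 0], 0], [[0.05, 0, -0.014], [0, 0, 0], 0], [[0.05, 0, -0.014], [0, 0, 0], 0], [[0.031, 0, 0], [0, 0, 0], 0], [[0, 0, 0], [0, 0, 0], 0], [[0, 0, 0], [0, 0, 0], 0], [[0, 0, 0], [0, 0, 0], 0]])

```text
time: 59.15
tcp_pos: [0.5766, -0.2551, 0.1616]
tcp_rot: [-0.496, 0.504, -0.504, 0.496]
wrist_force: [0.8, 0.1, 0.1]
opening: 0.0424
```

Run:
```python
from h import *
s=st()
c,p,d=grab("wrist","w33"); heads(c,p,d)
```

```text
t 59.15 tcp [ 0.5766 -0.2551  0.1616] R [[-0.016, 0.001, 1.0], [-1.0, 0.001, -0.016], [-0.001, -1.0, 0.001]] F [0.78 0.08 0.13] M [-0.043 -0.054  0.002] op 0.0424
red [304 226  34  37 955] 576.2 -257.3 11.3 depthz 0.1115
```

Emit:
play_rows(commands=[[[0, 0.01, -0.001], [0, 0, 0], 0], [[0, 0.03, 0], [0, 0, 0], 0], [[0, 0.03, 0], [0, 0, 0], 0], [[0, 0.03, 0], [0, 0, 0], 0], [[0, 0.016, 0], [0, 0, 0], 0], [[0, 0, 0], [0, 0, 0], 0], [[0, 0, 0], [0, 0, 0], 0]])

```text
time: 60.08
tcp_pos: [0.5757, -0.2575, 0.0463]
tcp_rot: [0.495, -0.504, 0.505, -0.496]
wrist_force: [0.0, -0.7, 0.1]
opening: 0.0429
```

Run:
```python
from h import *
s=st()
c,p,d=grab("wrist","w34"); crop(p,150,150,490,460,2.2,"w34c"); heads(c,p,d)
```

```text
t 60.08 tcp [ 0.5757 -0.2575  0.0463] R [[-0.019, 0.002, 1.0], [-1.0, -0.001, -0.019], [0.001, -1.0, 0.002]] F [ 0.04 -0.67  0.1 ] M [ 0.028 -0.059 -0.005] op 0.0429
red [ 287  321   62   58 2702] 574.9 -257.3 10.6 depthz 0.1115
```

View pics/w34c.png

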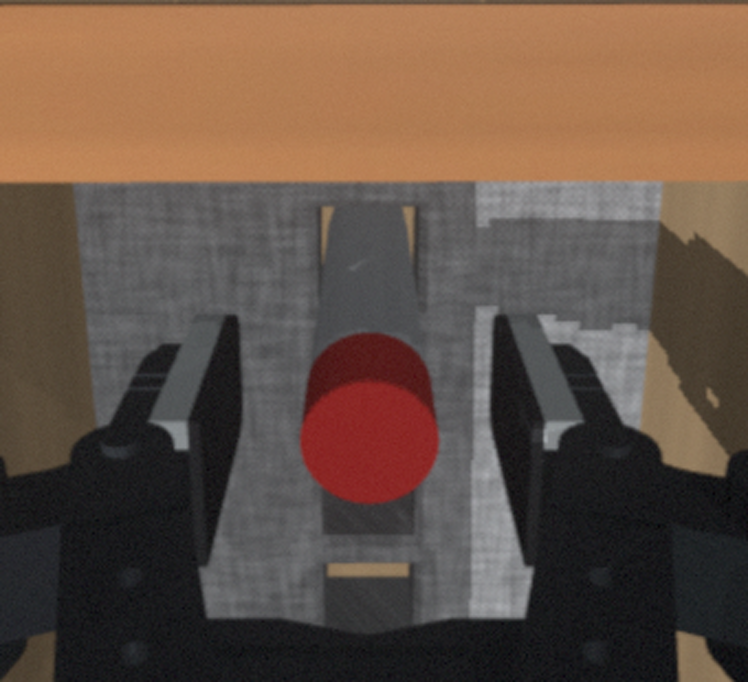

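Emit:
play_rows(commands=[[[0, 0.003, 0], [0, 0, 0], 0], [[0, 0, 0], [0, 0, 0], 1], [[0, 0, 0], [0, 0, 0], 1], [[0, 0, 0], [0, 0, 0], 1], [[0, 0, 0], [0, 0, 0], 1], [[0, 0, 0], [0, 0, 0], 1]])

```text
time: 60.88
tcp_pos: [0.5752, -0.2574, 0.0426]
tcp_rot: [0.495, -0.504, 0.505, -0.495]
wrist_force: [0.1, -1.5, 3.6]
opening: 0.0182
```

Run:
```python
from h import *
s=st()
```

```text
t 60.88 tcp [ 0.5752 -0.2574  0.0426] R [[-0.019, 0.001, 1.0], [-1.0, -0.0, -0.019], [0.0, -1.0, 0.001]] F [ 0.14 -1.52  3.59] M [-0.06   0.027 -0.036] op 0.0182
```

Emit:
play_rows(commands=[[[0, -0.02, 0], [0, 0, 0], 1], [[0, -0.045, 0], [0, 0, 0], 1], [[0, -0.045, 0], [0, 0, 0], 1], [[0, -0.035, 0.01], [0, 0, 0], 1], [[-0.03, 0, 0.02], [0, 0, 0], 1], [[-0.05, 0, 0.015], [0, 0, 0], 1], [[-0.05, 0, 0], [0, 0, 0], 1], [[-0.05, 0, 0], [0, 0, 0], 1], [[-0.05, 0, 0], [0, 0, 0], 1], [[-0.05, 0, 0], [0, 0, 0], 1]])

```text
time: 62.12
tcp_pos: [0.6248, 0.0236, 0.1881]
tcp_rot: [0.495, -0.505, 0.505, -0.495]
wrist_force: [0.4, 0.1, -0.7]
opening: 0.0184
```

Emit:
play_rows(commands=[[[-0.042, 0.01, 0], [0, 0, 0], 1], [[0, 0.02, 0], [0, 0, 0], 1], [[0, 0.024, 0], [0, 0, 0], 1], [[0, 0, 0], [0, 0, 0], 1], [[0, 0, 0], [0, 0, 0], 1], [[0, 0, 0], [0, 0, 0], 1], [[0, 0, 0], [0, 0, 0], 1]])

```text
time: 63.0
tcp_pos: [0.6265, 0.0638, 0.1341]
tcp_rot: [0.495, -0.505, 0.505, -0.496]
wrist_force: [0.3, 0.3, -0.7]
opening: 0.0182
```

Run:
```python
from h import *
s=st()
c,p,d=grab("wrist","w35"); crop(p,200,150,440,400,2.5,"w35c"); postaxis(c,d,s)
for o in collars("wrist",p,c): print(o)
```

```text
t 63.0 tcp [0.6265 0.0638 0.1341] R [[-0.019, 0.002, 1.0], [-1.0, 0.0, -0.019], [-0.0, -1.0, 0.002]] F [ 0.26  0.26 -0.66] M [ 0.084 -0.024  0.035] op 0.0182
post front n 778 z=a*y+b [-0.0008  0.01  ] axis world [0.6266 0.0638 0.1341]
(0.6087, 0.2428, 22.3, [608.7, 242.0], [40.1, 44.7])
(0.6144, 0.1829, 22.3, [614.5, 183.1], [43.7, 44.2])
(0.6132, 0.1283, 31.0, [614.6, 128.0], [44.7, 62.5])
(0.6264, 0.0633, 22.2, [626.8, 63.3], [43.1, 43.9])
(0.7486, -0.0752, 22.0, [748.1, -77.3], [17.3, 52.1])
```

View pics/w35c.png

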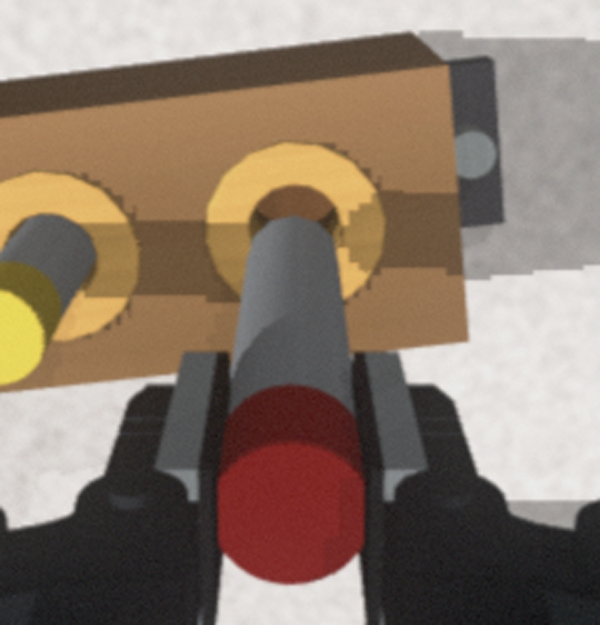

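Aligned within 1 mm (post axis 0.6266, 0.0638; collar 0.6265, 0.0633). Lower partially and check.

Emit:
play_rows(commands=[[[0.0003, 0.01, 0], [0, 0, 0], 1], [[0, 0, 0], [0, 0, 0], 1], [[0, 0, 0], [0, 0, 0], 1]])

```text
time: 63.42
tcp_pos: [0.6258, 0.0636, 0.1228]
tcp_rot: [-0.495, 0.505, -0.505, 0.495]
wrist_force: [0.4, -0.0, -0.7]
opening: 0.0179
```

Run:
```python
from h import *
s=st()
c,p,d=grab("wrist","w36"); postaxis(c,d,s)
```

```text
t 63.42 tcp [0.6258 0.0636 0.1228] R [[-0.019, -0.001, 1.0], [-1.0, -0.0, -0.019], [0.0, -1.0, -0.001]] F [ 0.41 -0.01 -0.71] M [-0.008 -0.008 -0.036] op 0.0179
post front n 778 z=a*y+b [-0.    0.01] axis world [0.6258 0.0636 0.1228]
```

Emit:
play_rows(commands=[[[0, 0.004, 0.0006], [0, 0, 0], 1], [[0, 0.004, 0], [0, 0, 0], 1], [[0, 0.004, 0], [0, 0, 0], 1], [[0, 0.004, 0], [0, 0, 0], 1], [[0, 0, 0], [0, 0, 0], 1]])

```text
time: 64.1
tcp_pos: [0.6262, 0.0636, 0.1066]
tcp_rot: [-0.495, 0.505, -0.505, 0.495]
wrist_force: [0.4, 0.1, -0.9]
opening: 0.0184
```

Emit:
play_rows(commands=[[[0, 0.008, 0], [0, 0, 0], 1], [[0, 0.008, 0], [0, 0, 0], 1], [[0, 0.008, 0], [0, 0, 0], 1], [[0, 0.008, 0], [0, 0, 0], 1], [[0, 0.006, 0], [0, 0, 0], 1], [[0, 0.004, 0], [0, 0, 0], 1], [[0, 0, 0], [0, 0, 0], 1], [[0, 0, 0], [0, 0, 0], 1]])

```text
time: 65.1
tcp_pos: [0.6269, 0.0636, 0.0654]
tcp_rot: [0.495, -0.505, 0.505, -0.495]
wrist_force: [-0.1, -1.0, -0.7]
opening: 0.0187
```

Emit:
play_rows(commands=[[[0, 0.002, 0], [0, 0, 0], 1], [[0, 0.002, 0], [0, 0, 0], 1], [[0, 0, 0], [0, 0, 0], 1], [[0, 0, 0], [0, 0, 0], 0], [[0, 0, 0], [0, 0, 0], 0], [[0, 0, 0], [0, 0, 0], 0], [[0, -0.02, 0], [0, 0, 0], 0], [[0, -0.04, 0], [0, 0, 0], 0], [[0, -0.04, 0], [0, 0, 0], 0], [[0, -0.04, -0.03], [0, 0, 0], 0]])

```text
time: 66.35
tcp_pos: [0.5977, 0.064, 0.2039]
tcp_rot: [0.494, -0.504, 0.506, -0.496]
wrist_force: [0.8, -0.2, 0.3]
opening: 0.0427
```

Emit:
play_rows(commands=[[[0, 0, -0.05], [0, 0, 0], 0], [[0, 0, 0], [0, -0.159, 0], -1], [[0, 0, 0], [0, -0.159, 0], -1], [[0, 0, 0], [0, -0.159, 0], -1], [[0, 0, 0], [0, -0.159, 0], -1], [[0, 0, 0], [0, -0.159, 0], -1], [[0, 0, 0], [0, -0.159, 0], -1], [[0, 0, 0], [0, -0.159, 0], -1], [[0, 0, 0], [0, -0.159, 0], -1], [[0, 0, 0], [0, -0.159, 0], -1]])

```text
time: 67.6
tcp_pos: [0.547, 0.0651, 0.2029]
tcp_rot: [-0.705, 0.054, -0.055, 0.705]
wrist_force: [-0.0, -0.7, 0.2]
opening: 0.0854
```

Run:
```python
from h import *
s=st()
c,p,d=grab("scene","s37"); crop(p,280,230,480,380,3.5,"s37c"); P=cloud(c,d)
hsv=cv2.cvtColor(p,cv2.COLOR_BGR2HSV)
def rail(n,c,p,d):
    P=cloud(c,d); hsv=cv2.cvtColor(p,cv2.COLOR_BGR2HSV)
    m=cv2.inRange(hsv,(100,90,40),(125,255,255))&((((P[...,2]>.014)&(P[...,2]<.028)).astype(np.uint8))*255)
    v,u=np.nonzero(m); a=plane(c,np.c_[u,v],.02); print(n,len(a),cv2.minAreaRect((a[:,:2]*1000).astype(np.float32)))
rail("scene",c,p,d)
c,p,d=grab("side","d37"); crop(p,180,230,340,430,3,"d37c"); rail("side",c,p,d)
c,p,d=grab("wrist","w37"); rail("wrist",c,p,d)
```

```text
t 67.6 tcp [0.547  0.0651 0.2029] R [[0.988, 0.002, 0.153], [-0.153, 0.0, 0.988], [0.002, -1.0, 0.001]] F [-0.02 -0.67  0.15] M [-0.044 -0.031 -0.051] op 0.0854
scene 1087 ((427.8702697753906, 316.6930236816406), (237.46852111816406, 38.74763107299805), 88.8558349609375)
side 1099 ((425.5867004394531, 317.80499267578125), (239.35166931152344, 39.09226989746094), 88.8093490600586)
wrist 2958 ((424.1885986328125, 224.23594665527344), (51.38326644897461, 41.21211242675781), 88.7220458984375)
```

View pics/d37c.png

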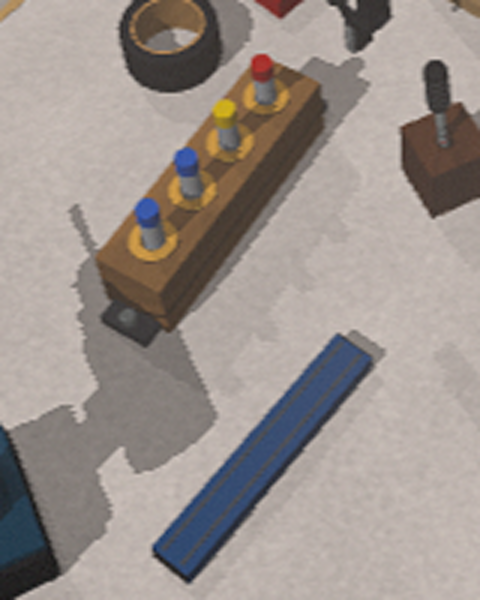

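View pics/s37c.png

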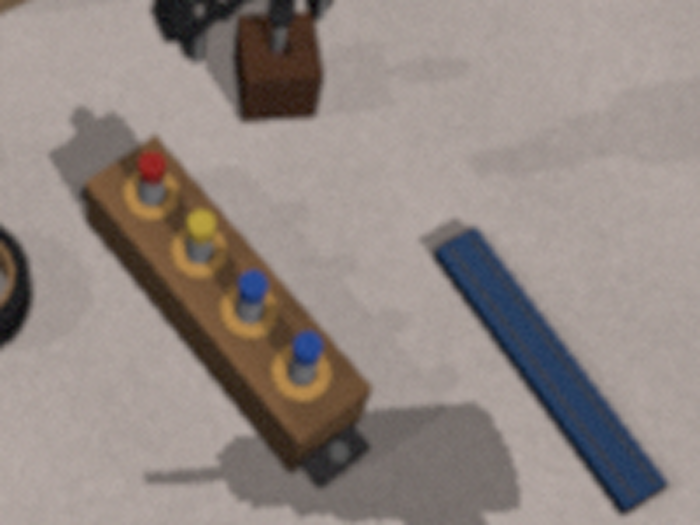

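Emit:
play_rows(commands=[[[0, 0, 0], [0, -0.133, 0], -1], [[-0.042, 0, 0.042], [0, 0, 0], -1], [[-0.042, 0, 0.042], [0, 0, 0], -1], [[-0.042, 0, 0.042], [0, 0, 0], -1], [[0, -0.0, 0.042], [0, 0, 0], -1], [[0, 0, 0.042], [0, 0, 0], -1], [[0, 0, 0.03], [0, 0, 0], -1], [[0, 0, 0], [0, 0, 0], -1], [[0, 0, 0], [0, 0, 0], -1], [[0, 0, 0], [0, 0, 0], -1]])

```text
time: 69.0
tcp_pos: [0.4274, 0.307, 0.2014]
tcp_rot: [0.707, -0.01, 0.01, -0.707]
wrist_force: [-0.9, -0.1, 0.2]
opening: 0.0856
```

```bash
cat >> h.py <<'E'
def rail(n,c,p,d,z=.02):
    P=cloud(c,d); hsv=cv2.cvtColor(p,cv2.COLOR_BGR2HSV)
    m=cv2.inRange(hsv,(100,90,40),(125,255,255))&((((P[...,2]>z-.006)&(P[...,2]<z+.008)).astype(np.uint8))*255)
    v,u=np.nonzero(m); a=plane(c,np.c_[u,v],z); print(n,len(a),cv2.minAreaRect((a[:,:2]*1000).astype(np.float32)), "z",np.round(np.percentile(P[v,u][:,2],[5,50,95]),4)); return m
E
python3 - <<'E'
from h import *
s=st()
c,p,d=grab("wrist","w38"); rail("w",c,p,d)
E
```

```text
t 69.0 tcp [0.4274 0.307  0.2014] R [[1.0, 0.001, 0.029], [-0.029, -0.0, 1.0], [0.001, -1.0, -0.0]] F [-0.93 -0.15  0.23] M [ 0.008 -0.007 -0.011] op 0.0856
w 9873 ((425.04754638671875, 318.63238525390625), (239.47897338867188, 38.63981246948242), 88.82655334472656) z [0.0201 0.0213 0.0226]
```

View pics/w38.png

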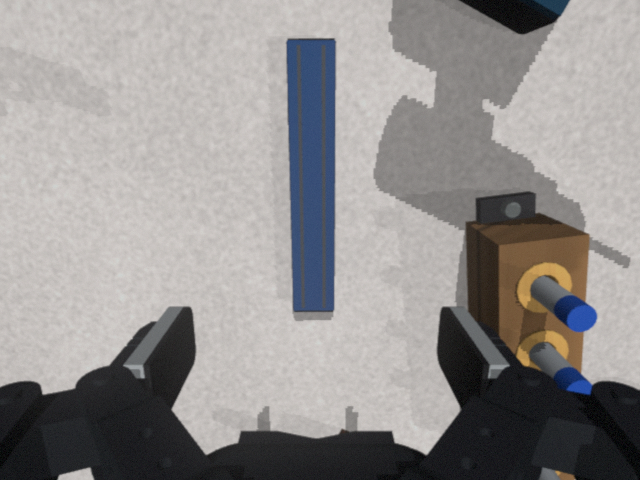

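Emit:
play_rows(commands=[[[-0.0027, 0.02, 0.0116], [0, -0.0085, 0], -1], [[0, 0.045, 0], [0, 0, 0], -1], [[0, 0.045, 0], [0, 0, 0], -1], [[0, 0.045, 0], [0, 0, 0], -1], [[0, 0.04, 0], [0, 0, 0], -1], [[0, 0.02, 0], [0, 0, 0], -1], [[0, 0, 0], [0, 0, 0], -1], [[0, 0, 0], [0, 0, 0], -1]])

```text
time: 70.05
tcp_pos: [0.4255, 0.3202, -0.0127]
tcp_rot: [-0.707, 0.006, -0.007, 0.707]
wrist_force: [-0.3, -0.2, 1.3]
opening: 0.0855
```

Run:
```python
from h import *
s=st()
c,p,d=grab("wrist","w39"); rail("w",c,p,d)
```

```text
t 70.05 tcp [ 0.4255  0.3202 -0.0127] R [[1.0, 0.002, 0.018], [-0.018, 0.001, 1.0], [0.002, -1.0, 0.001]] F [-0.3  -0.23  1.25] M [-0.013  0.011 -0.006] op 0.0855
w 38504 ((425.7065734863281, 342.6881408691406), (172.02450561523438, 39.35508728027344), 88.82200622558594) z [0.0203 0.0214 0.0224]
```

View pics/w39.png

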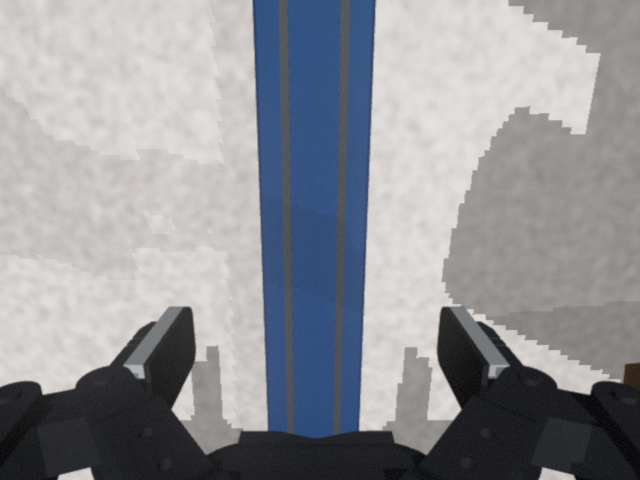

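Emit:
play_rows(commands=[[[0, 0.012, -0.0015], [0, 0, 0], -1], [[0, 0.009, 0], [0, 0, 0], -1], [[0, 0, 0], [0, 0, 0], 0.2], [[0, 0, 0], [0, 0, 0], 1], [[0, 0, 0], [0, 0, 0], 1], [[0, 0, 0], [0, 0, 0], 1], [[0, 0, 0], [0, 0, 0], 1], [[0, 0, 0], [0, 0, 0], 1]], force=90)

```text
time: 71.1
tcp_pos: [0.4249, 0.319, -0.0342]
tcp_rot: [-0.707, 0.006, -0.007, 0.707]
wrist_force: [0.4, -0.1, 4.9]
opening: 0.0378
```

Run:
```python
from h import *
s=st()
c,p,d=grab("wrist","w40"); rail("w",c,p,d)
```

```text
t 71.1 tcp [ 0.4249  0.319  -0.0342] R [[1.0, 0.001, 0.017], [-0.017, 0.001, 1.0], [0.001, -1.0, 0.001]] F [ 0.38 -0.13  4.94] M [-0.083  0.27   0.04 ] op 0.0378
w 45021 ((426.1230773925781, 348.5352478027344), (147.40174865722656, 39.80673599243164), 88.89590454101562) z [0.0204 0.0214 0.0224]
```

View pics/w40.png

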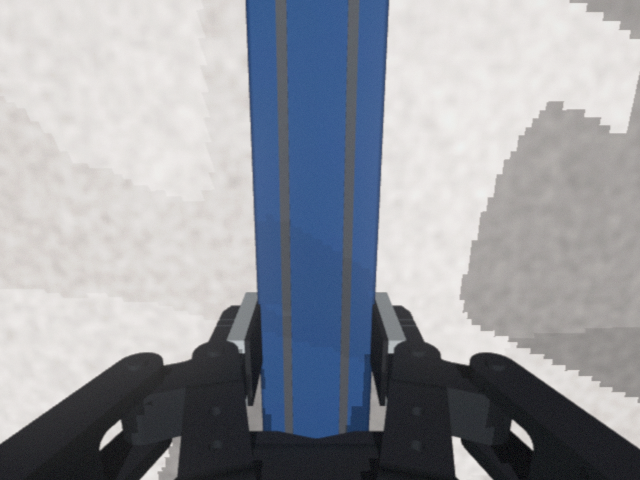

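Emit:
play_rows(commands=[[[0, -0.02, 0], [0, 0, 0], 1], [[0, -0.03, 0], [0, 0, 0], 1], [[0, -0.04, 0], [0, 0, 0], 1], [[0, -0.04, 0], [0, 0, 0], 1], [[0, -0.04, 0], [0, 0, 0], 1], [[0, -0.03, 0], [0, 0, 0], 1], [[0, 0, 0], [0, 0, 0], 1], [[0, 0, 0], [0, 0, 0], 1]])

```text
time: 72.15
tcp_pos: [0.4235, 0.3177, 0.1631]
tcp_rot: [0.708, -0.007, 0.005, -0.706]
wrist_force: [-0.0, -0.8, -2.0]
opening: 0.0378
```

Run:
```python
from h import *
s=st()
c,p,d=grab("wrist","w41"); P=cloud(c,d)
def tilt(P,p,z):
    hsv=cv2.cvtColor(p,cv2.COLOR_BGR2HSV); m=(cv2.inRange(hsv,(100,90,40),(125,255,255))>0)&(abs(P[...,2]-z)<.03); m[285:]=0
    q=P[m]; A=np.c_[q,np.ones(len(q))]; n=np.linalg.lstsq(np.c_[q[:,:2],np.ones(len(q))],q[:,2],rcond=None)[0]; print("plane dz/dx,dz/dy,",np.round(n,4),"medz",np.median(q[:,2]),len(q))
tilt(P,p,.22)
```

```text
t 72.15 tcp [0.4235 0.3177 0.1631] R [[1.0, -0.002, 0.017], [-0.017, -0.002, 1.0], [-0.002, -1.0, -0.002]] F [-0.04 -0.79 -2.01] M [0.043 0.019 0.021] op 0.0378
plane dz/dx,dz/dy, [-0.003  -0.0026  0.2208] medz 0.21849574255151386 31077
```

View pics/w41.png

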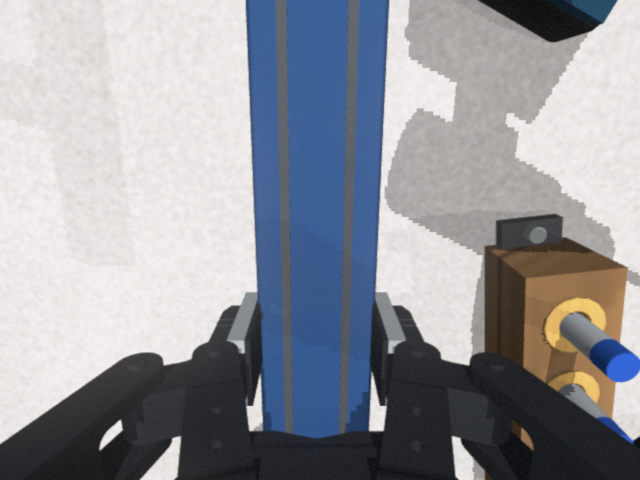

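Rail level in the grip. Now carry it over, turning 0.119 rad at the end.

Emit:
play_rows(commands=[[[0, 0, -0.05], [0, 0, 0], 1], [[0.03, 0, -0.04], [0, 0, 0], 1], [[0.045, 0, -0.035], [0, 0, 0], 1], [[0.045, 0, -0.025], [0, 0, 0], 1], [[0.045, 0, -0.0125], [0, 0, 0], 1], [[0.0305, 0, 0], [0, 0, 0], 1], [[0, 0, 0], [0, -0.119, 0], 1], [[0, 0, 0], [0, 0, 0], 1], [[0, 0, 0], [0, 0, 0], 1], [[0, 0, 0], [0, 0, 0], 1]])

```text
time: 73.45
tcp_pos: [0.6166, 0.1528, 0.1649]
tcp_rot: [0.706, 0.036, -0.036, -0.706]
wrist_force: [0.3, 0.3, -2.2]
opening: 0.0376
```

Run:
```python
from h import *
s=st()
c,p,d=grab("wrist","w42")
c,p,d=grab("scene","s42"); crop(p,270,200,430,380,3.3,"s42c"); rail("scene",c,p,d,.2185)
c,p,d=grab("side","d42"); rail("side",c,p,d,.2185); crop(p,180,180,340,360,3.3,"d42c")
```

```text
t 73.45 tcp [0.6166 0.1528 0.1649] R [[0.995, -0.0, -0.101], [0.101, -0.0, 0.995], [-0.0, -1.0, -0.0]] F [ 0.27  0.3  -2.24] M [0.029 0.005 0.024] op 0.0376
scene 1878 ((615.0369873046875, 296.51275634765625), (117.29762268066406, 519.7102661132812), 12.687292098999023) z [0.2133 0.2175 0.2223]
side 1437 ((612.5159912109375, 297.894287109375), (117.98812866210938, 528.6456298828125), 13.234936714172363) z [0.2133 0.2176 0.2223]
```

View pics/s42c.png

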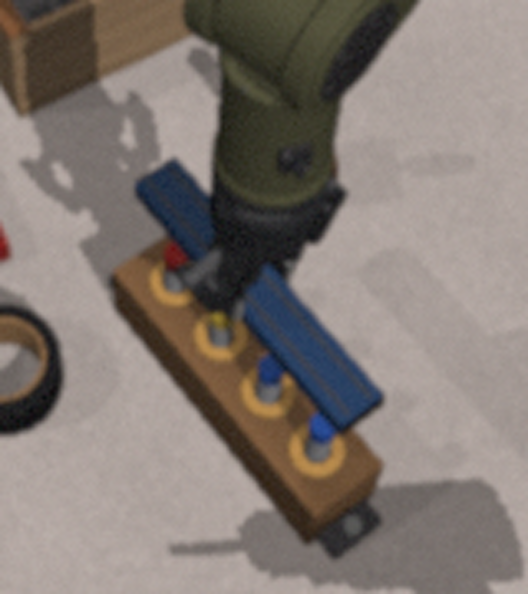

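View pics/w42.png

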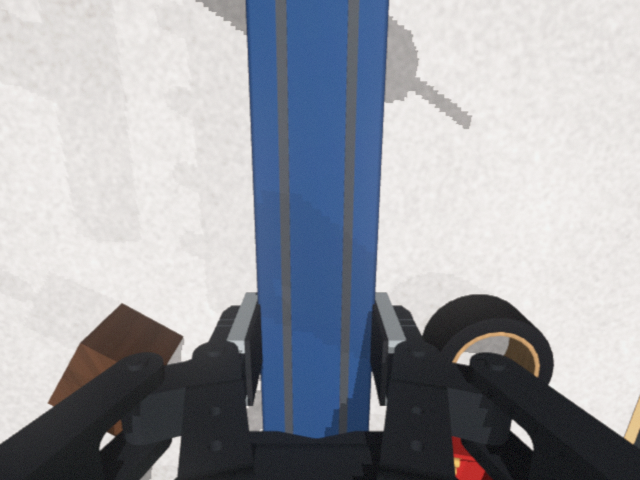

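Run:
```python
from h import *
for n in ("s42","d42","w42"):
    c,p,d=load(n); P=cloud(c,d); hsv=cv2.cvtColor(p,cv2.COLOR_BGR2HSV)
    m=(cv2.inRange(hsv,(100,90,40),(125,255,255))>0)&(abs(P[...,2]-.2185)<.008)&(P[...,1]<.33)
    v,u=np.nonzero(m); a=plane(c,np.c_[u,v],.2185); print(n,len(a),cv2.minAreaRect((a[:,:2]*1000).astype(np.float32)))
```

```text
s42 982 ((617.4818725585938, 152.54129028320312), (42.55455017089844, 238.13507080078125), 5.754490852355957)
d42 599 ((619.0210571289062, 151.2882843017578), (38.63022232055664, 238.16041564941406), 5.843691825866699)
w42 44991 ((614.5107421875, 181.9683380126953), (39.98182678222656, 148.12356567382812), 5.625561237335205)
```

Emit:
play_rows(commands=[[[0.0005, 0.02, 0.0005], [0, 0, 0], 1], [[0, 0.02, 0], [0, 0, 0], 1], [[0, 0.015, 0], [0, 0, 0], 1], [[0, 0.008, 0], [0, 0, 0], 1], [[0, 0.003, 0], [0, 0, 0], 1], [[0, 0, 0], [0, 0, 0], 1], [[0, 0, 0], [0, 0, 0], 1]])

```text
time: 74.47
tcp_pos: [0.6181, 0.1533, 0.0999]
tcp_rot: [-0.706, -0.036, 0.035, 0.706]
wrist_force: [-0.4, 0.8, -2.7]
opening: 0.038
```

Emit:
play_rows(commands=[[[0, 0.003, 0], [0, 0, 0], 1], [[0, 0.002, 0], [0, 0, 0], 1], [[0, 0, 0], [0, 0, 0], 1], [[0, 0, 0], [0, 0, 0], 1]])

```text
time: 74.97
tcp_pos: [0.6175, 0.1532, 0.0941]
tcp_rot: [0.706, 0.036, -0.036, -0.706]
wrist_force: [0.3, 0.0, -2.5]
opening: 0.0379
```

Emit:
play_rows(commands=[[[0, 0.0015, 0], [0, 0, 0], 1], [[0, 0, 0], [0, 0, 0], 1], [[0, 0, 0], [0, 0, 0], 1]])

```text
time: 75.35
tcp_pos: [0.6182, 0.1534, 0.0939]
tcp_rot: [-0.706, -0.037, 0.035, 0.706]
wrist_force: [-1.0, 1.5, 5.7]
opening: 0.0373
```

Emit:
play_rows(commands=[[[0, -0.0005, 0], [0, 0, 0], 0.5], [[0, 0, 0], [0, 0, 0], 0], [[0, 0, 0], [0, 0, 0], -0.3], [[0, 0, 0], [0, 0, 0], -0.6], [[0, 0, 0], [0, 0, 0], -0.6], [[0, 0, 0], [0, 0, 0], -0.6]])

```text
time: 76.1
tcp_pos: [0.6175, 0.1531, 0.093]
tcp_rot: [0.706, 0.036, -0.036, -0.706]
wrist_force: [-0.3, -0.2, 0.5]
opening: 0.0686
```

Run:
```python
from h import *
s=st()
c,p,d=grab("wrist","w43")
c,p,d=grab("scene","s43"); crop(p,270,200,430,380,3.3,"s43c")
```

```text
t 76.1 tcp [0.6175 0.1531 0.093 ] R [[0.995, -0.0, -0.101], [0.101, -0.0, 0.995], [-0.0, -1.0, -0.0]] F [-0.25 -0.22  0.47] M [-0.004 -0.052 -0.027] op 0.0686
```

View pics/w43.png

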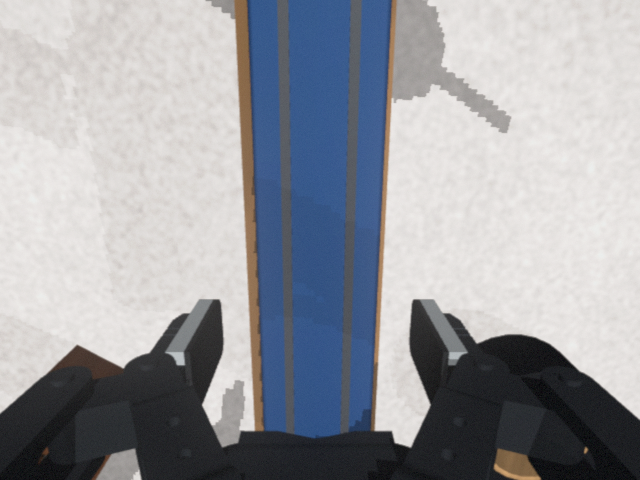

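View pics/s43c.png

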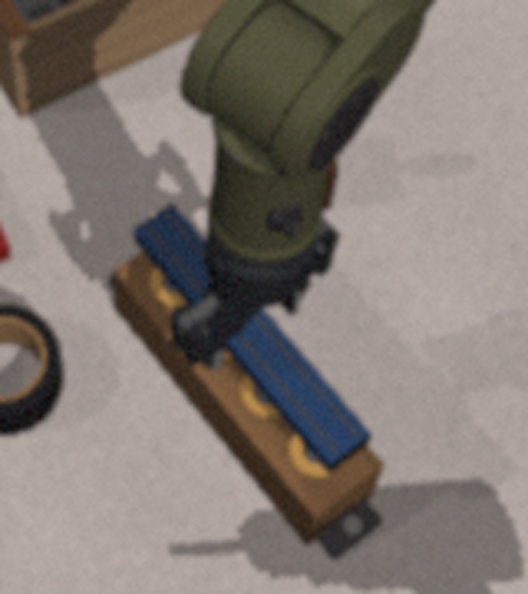

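Rail rests freed; the fingers are clear on both sides. Rise straight up, then back off and inspect.

Emit:
play_rows(commands=[[[0, -0.015, 0], [0, 0, 0], -0.6], [[0, -0.03, 0], [0, 0, 0], -0.6], [[0, -0.04, 0], [0, 0, 0], -0.6], [[0, -0.04, 0], [0, 0, 0], -0.6], [[0, 0, -0.05], [0, 0, 0], -0.6], [[0, 0, -0.05], [0, 0, 0], -0.6], [[0, 0, -0.05], [0, 0, 0], -0.6], [[0, 0, -0.05], [0, 0, 0], -0.6], [[0, 0, 0], [0, 0, 0], -0.6], [[0, 0, 0], [0, 0, 0], -0.6]])

```text
time: 77.45
tcp_pos: [0.638, -0.0451, 0.2191]
tcp_rot: [-0.706, -0.036, 0.035, 0.707]
wrist_force: [0.0, 1.1, 0.2]
opening: 0.0679
```

Run:
```python
from h import *
s=st()
for nm,n in (("scene","s44"),("side","d44"),("wrist","w44")):
    c,p,d=grab(nm,n); P=cloud(c,d); hsv=cv2.cvtColor(p,cv2.COLOR_BGR2HSV)
    m=(cv2.inRange(hsv,(100,90,40),(125,255,255))>0)&(abs(P[...,2]-.149)<.008)&(P[...,1]<.33)
    v,u=np.nonzero(m); a=plane(c,np.c_[u,v],.148); q=P[m]; pl=np.linalg.lstsq(np.c_[q[:,:2],np.ones(len(q))],q[:,2],rcond=None)[0]
    print(n,len(a),cv2.minAreaRect((a[:,:2]*1000).astype(np.float32)),"top z",np.median(q[:,2]),"slopes",np.round(pl[:2],4))
c,p,d=load("s44"); crop(p,200,100,400,380,2.1,"s44c")
c,p,d=load("d44"); crop(p,180,120,420,420,2,"d44c")
P=cloud(c,d)
hs=cv2.cvtColor(p,cv2.COLOR_BGR2HSV)
```

```text
t 77.45 tcp [ 0.638  -0.0451  0.2191] R [[0.995, 0.001, -0.101], [0.101, 0.001, 0.995], [0.001, -1.0, 0.001]] F [0.03 1.11 0.18] M [ 0.032 -0.009  0.005] op 0.0679
s44 1154 ((620.9005737304688, 153.3195037841797), (38.758426666259766, 238.8885040283203), 5.734786033630371) top z 0.14814814812224453 slopes [-0.023  -0.0038]
d44 834 ((619.527099609375, 152.25704956054688), (38.46841049194336, 238.61338806152344), 5.627607345581055) top z 0.14851618233541408 slopes [-0.0302 -0.0029]
w44 6309 ((627.7390747070312, 61.55712890625), (39.33501052856445, 55.32550811767578), 5.910228729248047) top z 0.14932013826020035 slopes [-0.0011 -0.    ]
```

View pics/s44.png

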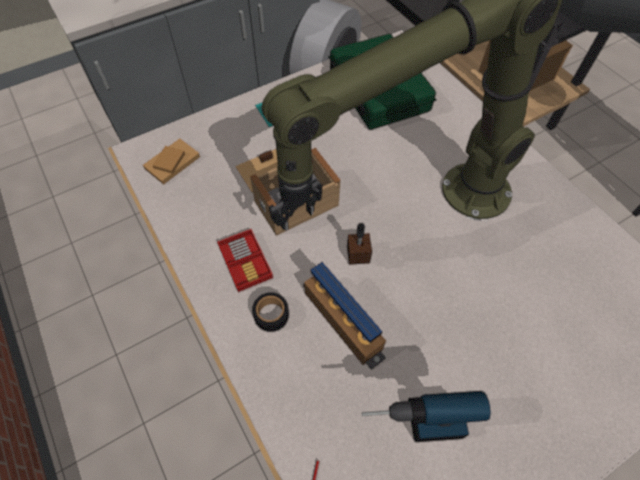

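View pics/d44c.png

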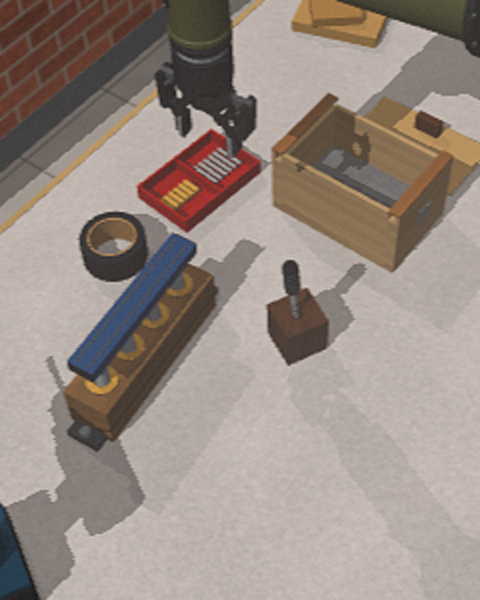

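View pics/s44c.png

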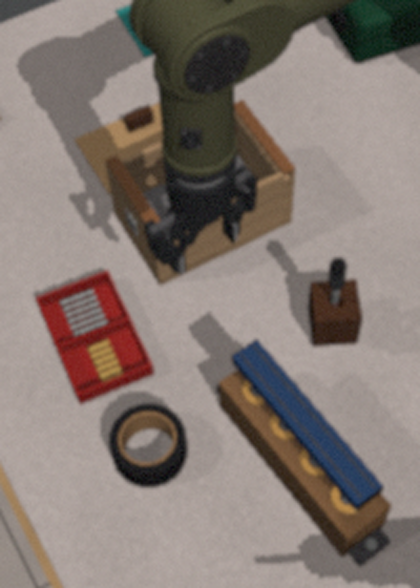

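Run:
```python
from h import *
for n in ("s44","d44"):
    c,p,d=load(n); P=cloud(c,d)
    m=(abs(P[...,0]-.463)<.03)&(abs(P[...,1]-.001)<.03)&(P[...,2]>.08)&(P[...,2]<.2); q=P[m]
    for lo,hi in ((.08,.12),(.125,.15),(.15,.17),(.17,.2)):
        a=q[(q[:,2]>lo)&(q[:,2]<hi)]
        if len(a): print(n,lo,len(a),np.round(np.median(a,0),4), "maxz",round(a[:,2].max(),4))
    m=(P[...,0]>.43)&(P[...,0]<.62)&(P[...,1]<-.36)&(P[...,1]>-.49)&(P[...,2]<.03)&(P[...,2]>-.005); print("lid z",np.round(np.percentile(P[m][:,2],[10,50,90]),4))
b,pb,db=load("s44"); P=cloud(b,db); P0=cloud(b,np.load("pics/scene0.npy")); p0=cv2.imread("pics/scene0.png")
for nm,sl in (("drill",(slice(385,445),slice(360,495))),("tape",(slice(285,335),slice(248,292))),("tray",(slice(225,295),slice(213,275)))):
    print(nm,"mean abs img diff",np.abs(pb[sl].astype(int)-p0[sl]).mean().round(2))
r.job_done(); print(r.get_state()["time"])
```

```text
s44 0.08 21 [0.4697 0.0026 0.0957] maxz 0.1138
s44 0.125 34 [0.4759 0.0094 0.1376] maxz 0.1491
s44 0.15 30 [0.4774 0.0096 0.1596] maxz 0.1697
s44 0.17 47 [0.4734 0.0032 0.1742] maxz 0.1783
lid z [0.0027 0.0063 0.0123]
d44 0.08 24 [0.4664 0.0041 0.0983] maxz 0.1136
d44 0.125 47 [0.4654 0.0088 0.1373] maxz 0.15
d44 0.15 42 [0.4665 0.0107 0.1606] maxz 0.1692
d44 0.17 46 [0.4721 0.0043 0.1737] maxz 0.1805
lid z [0.0017 0.006  0.0116]
drill mean abs img diff 2.3
tape mean abs img diff 2.32
tray mean abs img diff 3.13
the job is handed in; nothing more can be done
the job is handed in; nothing more can be done
```

The job is finished and handed in at about 77.5 s of the 210 s allowed. The hand-in reports no verdict, so the checks below are my own measurements.

**What was done**
- **Gauging:** all four bores have collars. From left to right the rod touched bottom at 42, 42, 30 and 54 mm, and it then went back into its stand.
- **Lid:** raised 7.5 mm, slid out 175 mm and laid flat on the bench with the pull up.
- **Posts:** the two blue (92 mm) stand in the two left sockets, yellow (80 mm) in the third and red (104 mm) in the rightmost. The rack is empty, since every post was needed.
- **Rail:** laid across all four posts.

**Last checks**

| Item | Reading |
|---|---|
| Rail top | 148–149 mm above the bench (148 expected) |
| Rail direction | about 5.7°; the row of collars runs at about 5.7° |
| Rail offset from the beam's centre line | about 2–3 mm |
| Rod's handle top | about 174 mm, as at the start, with a lean of a few degrees |
| Lid's upper face | about 6 mm above the bench |
| Drill, tape and bit tray | images unchanged from the start |
| Gripper | in free air at hand-in |

**Where readings disagreed**
- **Fingertip height:** the fingertips sit about 40–45 mm above the reported TCP. The first try at the lid's pull closed on air because of this. I corrected for it in every grasp after that. It also means the rod was held only near the top of its handle while gauging, and there was no sign that it slipped.
- **Rail slope:** the fits from the two far cameras gave a crosswise slope of 0.02–0.03 rad, while the close wrist view gave about 0.001. I trusted the wrist view; either is within the 0.06 rad limit.

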